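# Change over the tube strips in a thermal cycler

## Task

Change over the thermal cycler for its next run: first back the black pressure knob on the lid off to its zero stop, then swing the lid up until it stays open by itself and let go of it. Move the finished red-capped tube strip from the cycler's block into the green rack and load every fresh blue-capped strip from the rack into the block, each with all eight tubes fully home in one column of wells. Then lower the lid gently until it is shut, never letting it drop, with the knob still at zero, and without disturbing the bottle, the vial and the microtube block beside the work.

Things in the scene. Friction and masses are not known exactly. Their poses are not given: they have to be found in the camera images.
- cycler: thermal cycler, cream housing 260 mm deep, 190 mm wide, deck 110 mm high; fixed. Origin on the bench under the centre of its well block; x points to its back (display at the -x face, 56 mm before the origin), y to the left for someone in front of it, z up. The tall microscope stands left of it, between it and the robot's start pose.
- block (a point): centre of the top face of the cycler's grey well block, 114 mm above the bench, 4 mm proud of the deck; axes as the cycler's. 12 columns of 8 wells, pitch 9 mm: a column runs along x (x = -31.5 .. 31.5 mm), columns lie at y = -49.5, -40.5 .. 49.5 mm. Wells open 7.2 mm, 19 mm deep. The lid's hinge is 88 mm behind; the open lid stands upright there. The finished strip starts at y = -13.5 mm.
- lid (a joint): the cycler's lid, 0.6 kg, rad: 0 shut, 1.62 open against its stop. Hinged along y at its rear. It balances at about 1.28 rad: below that it falls shut fast, beyond it falls back to the stop and stays. 3 N at the tab lifts it. Shut, it clears seated strips by 1.5 mm.
- lid_tab (a point): middle of the dark grip tab on the lid's front edge: 24 mm wide (y), 15 mm thick (z), standing 42 mm out of the edge; the point is 18 mm from its end. Turns with the lid: x to the hinge, z out of the lid's top; on an arc about the hinge line (lid frame: 168 mm before it, 17.5 mm above it). Gripped across the 24 mm from above it pivots in the fingers, so the tool can point down all along the arc.
- lid_hinge (a point): middle of the lid's hinge line, 114 mm above the bench, 88 mm behind the block's centre; axes turn with the lid, y along the hinge.
- pressure_knob (a joint): lid-pressure knob on the lid, rad: 0 is its zero stop (backed right off; white pointer at the red mark, toward the lid's front edge), positive is clockwise from above (tightened), up to 2.8. Counter-clockwise brings it to zero. Friction 0.04 Nm; stays where left.
- knob_grip (a point): on the knob's axis, over the block's centre, 10 mm below the knob's top and about 180 mm above the bench with the lid shut. Turns with the knob: x along its bar grip, pointer at the -x end. Bar 42 mm long (x), 14 mm wide (y), 32 mm high, rising from a round foot 46 mm across whose top is 19 mm below this point.
- rack: green strip rack, loose, 90 x 164 mm, 50 mm high, 0.45 kg. Origin: centre of its underside, z up. 16 columns of 8 wells like the block's, pitch 9 mm: columns run along x (x = -31.5 .. 31.5 mm) and lie at y = -67.5, -58.5 .. 67.5 mm. Fresh strips start at y = -58.5, -22.5 or 13.5 mm; the column at 49.5 mm is free. Fully home, a strip's origin is 50 mm above the rack's.
- strip_1: fresh tube strip (may be absent), starts in the rack: eight 0.2 ml tubes in a row, blue caps, rigid, 16 g. Band of caps and collar 70.5 x 7.6 x 10 mm, gripped across its 7.6 mm; below it 8 tapered tubes at 9 mm pitch, 15.5 mm long, 5.6 mm thick at the collar, 2.4 mm at the tip. Origin: mid-row on the collar's underside, which rests on block or rack when fully home; x along the row, z up.
- strip_2: fresh tube strip (may be absent), starts in the rack: eight 0.2 ml tubes in a row, blue caps, rigid, 16 g. Band of caps and collar 70.5 x 7.6 x 10 mm, gripped across its 7.6 mm; below it 8 tapered tubes at 9 mm pitch, 15.5 mm long, 5.6 mm thick at the collar, 2.4 mm at the tip. Origin: mid-row on the collar's underside, which rests on block or rack when fully home; x along the row, z up.
- strip_3: fresh tube strip (may be absent), starts in the rack: eight 0.2 ml tubes in a row, blue caps, rigid, 16 g. Band of caps and collar 70.5 x 7.6 x 10 mm, gripped across its 7.6 mm; below it 8 tapered tubes at 9 mm pitch, 15.5 mm long, 5.6 mm thick at the collar, 2.4 mm at the tip. Origin: mid-row on the collar's underside, which rests on block or rack when fully home; x along the row, z up.
- finished: the finished tube strip, starts in the block: eight 0.2 ml tubes in a row, red caps, rigid, 16 g. Band of caps and collar 70.5 x 7.6 x 10 mm, gripped across its 7.6 mm; below it 8 tapered tubes at 9 mm pitch, 15.5 mm long, 5.6 mm thick at the collar, 2.4 mm at the tip. Origin: mid-row on the collar's underside, which rests on block or rack when fully home; x along the row, z up.
- bottle_amber: bystander: amber bottle with white cap, 51 mm across, 96 mm high, left of the cycler. Origin: centre of its underside.
- microtube_block: bystander: yellow block of microtubes, 62 x 118 x 36 mm, to the right. Origin: centre of its underside.
- vial_a: bystander: small amber vial with white cap, 25 mm across, 56 mm high, right of the cycler. Origin: centre of its underside.
Things that resemble listed ones, but are neither listed nor needed, are in the scene too. Leave any yellow look-alike of the strip_2 alone.

How it is judged:
By the outcome, as a careful person would: the job done as asked, in the order asked, and still so for the second after the job is handed in, with the robot touching nothing.
Of strip_1, strip_2, strip_3 only 2 to 3 are there at a start; the rules pass over those that are not, and their reading is None.
At some moment in a run one of rack may be knocked a few centimetres aside while the robot is not near it.
It also fails if it takes over 210 s, if anything falls off the work surface, if the arm or the gripper's body presses on something with over 40 N, if the wrist force passes 120 N, or if a joint passes its speed limit or range.

## Robot

A 6-joint arm with a two-finger parallel gripper is mounted at the origin on a cart in front of the work surface, level with it; the furniture and walls round the work are solid. World frame = base frame: x ahead of the robot, y to its left, z up, the work surface at z = 0. Lengths are in mm, angles in rad, forces in N, time in s.
With the tool pointing down it reaches from about 275 to 725 mm from the base axis. Payload 15.9 kg.
Tool frame: the origin (TCP) lies on the mounting face of the last link; the fingertips stand 173 mm ahead of it and the grasp point (between the pads) lies 155 mm ahead of it (manip.grip_point_offset is the distance from the TCP to the grasp point, in mm); z points along the fingers, x is the direction in which the jaws open and shut, and the axes are right-handed (so a half turn about z gives the same grasp; the last joint's range is limited). The gripper opens to 85 mm and grips with 20 to 120 N. Pads are 22 mm wide; open, the fingers measure 114 mm over their backs; the gripper's body (76 mm by 85 mm) begins 54 mm behind the grasp point. The pads swing forward as they close: fully open they stand 13 mm farther back than shut.
Start: joints at [1.275, 0.213, -0.034, 1.323, 0, 1.571], TCP at [145.747, 478.272, 404.706] pointing down, gripper open.
Joint ranges: [-2.98, 2.98], [-0.74, 1.72], [-1.14, 1.35], [-2.1, 2.04], [-1.57, 1.44], [-3.14, 3.14]. Speed limits (rad/s): [1.89, 1.89, 2.39, 2.57, 3.14, 3.14].

## Interface

Orientations are given as a unit quaternion [w, x, y, z].
In Python, from plant import monitor, vision, workorder, manip gives the robot as it stands.
- The arm moves only by the tool arm_command, never from a script. Its argument "steps" is a list of rows, each a list of 7 numbers: the shift along the tool's x, y, z in m, then the turn, a rotation vector about the tool's x, y, z in degrees, then the closure, from -1 (fully open) to 1 (shut), so that 0 is half open. In form: [[dx, dy, dz, rx, ry, rz, grip], ...]. A call has exactly 10 rows; each row is the pose to reach, as a shift and turn from the pose commanded when the call began, along the tool's axes at that moment; what a row does not reach only later rows make up. A row lasts 1/12 s, in which the tool goes at most 41.7 mm and 7.16 degrees, less where a joint would pass 70% of its speed; a pose out of reach is approached as far as the arm can. A call with a gripper value outside its range is refused whole. The fingers move at their own pace and stop on an object; "grip_force" is the grip in N (left out, the last holds). Time passes only in rows, so rows that repeat a pose let the fingers close, or fill a call up. It gives the time, the measured TCP pose, the force and the opening at its end, in the units of the state.
- monitor.read_state(): the state, without advancing time (a new reading comes with each control period).
- vision.camera(name): name is "side" or "top"; returns the picture (384x512x3 uint8, red, green, blue); there is no depth.
- vision.calibration(name): a dict with "vertical_fov" (degrees; the focal length in pixels is half the picture's height over the tangent of half this angle, whatever the lens; pixels are square), "cx", "cy" (the principal point, pixels), "rvec" (rotation vector, rad) and "tvec" (3), from world to camera coordinates, as OpenCV has them. Camera axes: x right, y down, z forward; pixel columns grow to the right and rows downward; lengths in mm; the calibration is good to about 2 mm. A picture is of the moment at which its call begins. calibration takes no time and is no camera call.
- workorder.job_done(): hands the job in, once; it reports no verdict.
Trained networks look in the newest picture that a camera, given by its name, has taken for a name from the list of things; names that differ only in an ending like _2 or _b are one class to them, and where a whole thing is asked for, a point or a joint stands for the part that bears it (a point fixed in the world has none). Each returns a list of dicts, best first, with "conf" (0 to 1); they miss things now and then, are a little off and sometimes report something else, mostly with a low value. They report only what shows in the picture. A call takes as long as a camera call. They do not tell look-alikes from the thing itself.
- vision.look_for(camera, thing): "box" ([left, top, right, bottom] in pixels, round what is visible of it).
The state is a dict: "t": time; "joint_pos": joint angles; "dq": joint speeds; "joint_torque": joint torques, N m; "tcp_pos": TCP position; "tcp_rot": TCP orientation; "contact_force": force on the tool from outside, world axes, zero at the start; "moment": the same for the moment, N m; "grip_width": opening from 0.0 (shut) to 1.0 (fully open).
Only numpy, scipy, OpenCV 4.12 (cv2) and the standard library are available. Lean on these libraries where they do the work, as an engineer would, in place of code of your own. Each camera call takes 0.05 s, during which the arm holds its last target.

## Working session

There is one attempt and no reset: what is moved stays moved. The work goes in short steps, Python scripts to look and compute and a tool call to move; the robot and the scene stay as the last step left them, time stands still between calls to the robot, and variables do not carry over. Pictures are saved under pics/ and viewed, and the job is handed in when it is done.

Besides the shell and the picture viewer there is one more tool, called after "Call:" as name(argument=value, ...), one argument or row to a line, values as JSON. arm_command: Moves the arm, as the interface text tells. Its arguments: {"type":"object","properties":{"steps":{"type":"array"},"grip_force":{"type":"number"}},"required":["steps"]}

```bash
ls -la; mkdir -p pics
python3 - <<'E'
from plant import monitor, vision, workorder, manip
import cv2
print(monitor.read_state())
print([a for a in dir(manip) if a[0]!='_'])
for n in ("side","top"):
    im=vision.camera(n); cv2.imwrite(f"pics/{n}0.png",im[:,:,::-1]); print(n,vision.calibration(n))
E
```

```text
total 12
drwxr-xr-x  3 agent agent 4096 Dec  7 16:42 .
drwxr-xr-x 23 root  root  4096 Dec  7 16:42 ..
drwxr-xr-x  2 agent agent 4096 Dec  7 16:42 pics
{'t': 0.0, 'joint_pos': array([ 1.27499123e+00,  2.13376016e-01, -3.50427911e-02,  1.32348722e+00,
       -3.16973811e-05,  1.57077651e+00]), 'dq': array([-2.76665463e-04, -3.17063189e-04,  1.07036608e-03, -4.74271906e-05,
        6.28804968e-04, -6.72852571e-04]), 'joint_torque': array([ 2.38427056e-03, -6.86172867e+01,  4.87116444e+01,  1.77550537e-02,
        4.02698674e-05,  1.72073044e-05]), 'tcp_pos': array([145.71982389, 478.15286668, 404.21259677]), 'tcp_rot': array([ 3.42970519e-04,  8.03582822e-01,  5.95192692e-01, -4.36442746e-04]), 'contact_force': array([ 0.54093599, -0.74519335, -0.30274554]), 'moment': array([ 0.0072571 , -0.02432303, -0.06717856]), 'grip_width': 0.9985545611397088}
['PlanningError', 'grip_point_offset']
side {'vertical_fov': 51.31322134898308, 'cx': 254.99758850619756, 'cy': 193.92238446128897, 'rvec': array([ 1.88393271, -0.44417904,  0.33966229]), 'tvec': array([-590.46706121,   82.97676183,  963.12395257])}
top {'vertical_fov': 48.18358790583877, 'cx': 251.86372098270724, 'cy': 194.16795653281196, 'rvec': array([ 2.11568845, -2.16387969,  0.22543847]), 'tvec': array([-334.30670498,  534.8463864 , 1025.24553777])}
```

View pics/side0.png

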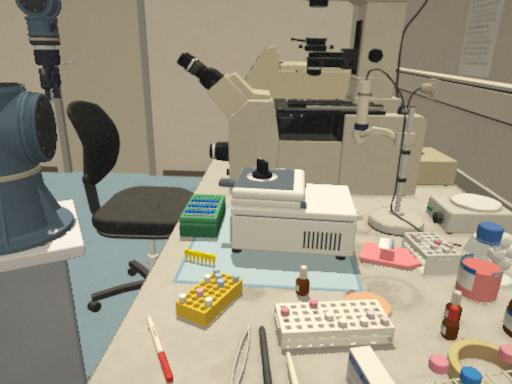

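View pics/top0.png

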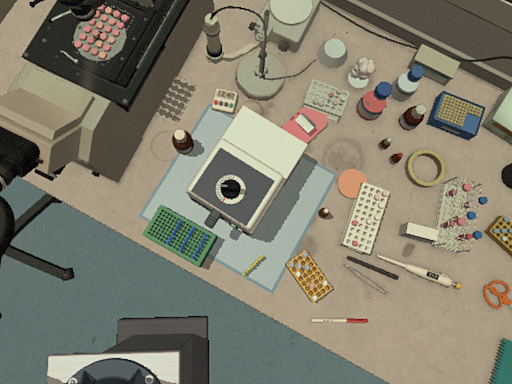

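The side view shows the cycler at about (295,210) with the knob at (262,168), the rack at (204,213) and a yellow look-alike strip at (200,257). In the top view the cycler is at about (245,170), the knob at (230,188), the rack at (180,235), the bottle at (182,138), the vial at (325,213) and the microtube block at (309,277). I'll measure next.

```bash
cat > h.py <<'E'
from plant import monitor, vision, workorder, manip
import cv2, numpy as np
from scipy.spatial.transform import Rotation as R
def cal(n):
    c=vision.calibration(n); f=192/np.tan(np.radians(c['vertical_fov']/2))
    K=np.array([[f,0,c['cx']],[0,f,c['cy']],[0,0,1.]])
    return K,np.array(c['rvec'],float),np.array(c['tvec'],float)
def proj(n,P):
    K,r,t=cal(n); return cv2.projectPoints(np.array(P,float).reshape(-1,3),r,t,K,None)[0].reshape(-1,2)
def onz(n,uv,z):
    K,r,t=cal(n); Rm=cv2.Rodrigues(r)[0]; C=-Rm.T@t
    uv=np.array(uv,float).reshape(-1,2); d=(Rm.T@np.linalg.inv(K)@np.c_[uv,np.ones(len(uv))].T).T
    return C+d*((z-C[2])/d[:,2])[:,None]
def crop(n,im,box,s,name):
    a,b,c,d=box; o=cv2.resize(im[b:d,a:c],None,fx=s,fy=s,interpolation=cv2.INTER_CUBIC); cv2.imwrite(name,o[:,:,::-1])
E
python3 - <<'E'
from h import *
for n in("top","side"):
    print(n,proj(n,[[0,0,0],[400,0,0],[500,0,0],[400,200,0],[400,-200,0],[145,478,232]]).round(0).tolist())
    K,r,t=cal(n); print(-cv2.Rodrigues(r)[0].T@t)
im=vision.camera("top"); crop("top",im,(130,90,350,310),2.7,"pics/t1.png")
im=vision.camera("side"); crop("side",im,(160,140,380,340),2.8,"pics/s1.png")
for th in ["cycler","pressure_knob","lid_tab","rack","strip_1","bottle_amber","vial_a","microtube_block"]:
    for n in("top","side"):
        print(th,n,[(np.round(d['box']).tolist(),round(d['conf'],2)) for d in vision.look_for(n,th)][:5])
E
```

```text
top [[112.0, 418.0], [117.0, 250.0], [118.0, 211.0], [38.0, 251.0], [196.0, 248.0], [-178.0, 385.0]]
[ 333.75549708 -312.56644679 1113.48979666]
side [[10.0, 228.0], [172.0, 203.0], [205.0, 198.0], [155.0, 183.0], [196.0, 231.0], [54.0, 103.0]]
[  114.05479333 -1045.66964597   420.36976226]
cycler top [([184.0, 104.0, 308.0, 235.0], 0.83), ([190.0, 140.0, 282.0, 231.0], 0.32)]
cycler side [([216.0, 158.0, 359.0, 260.0], 0.64)]
pressure_knob top [([220.0, 181.0, 241.0, 196.0], 0.69), ([186.0, 104.0, 307.0, 238.0], 0.38)]
pressure_knob side [([250.0, 160.0, 270.0, 179.0], 0.53)]
lid_tab top [([185.0, 143.0, 284.0, 232.0], 0.86)]
lid_tab side [([217.0, 155.0, 305.0, 207.0], 0.81)]
rack top [([143.0, 203.0, 218.0, 269.0], 0.84)]
rack side [([191.0, 197.0, 222.0, 204.0], 0.73), ([178.0, 192.0, 224.0, 238.0], 0.71)]
strip_1 top [([243.0, 257.0, 262.0, 276.0], 0.56), ([191.0, 238.0, 206.0, 257.0], 0.41), ([170.0, 128.0, 194.0, 151.0], 0.27)]
strip_1 side [([186.0, 248.0, 212.0, 264.0], 0.66), ([192.0, 197.0, 220.0, 201.0], 0.39)]
bottle_amber top [([173.0, 129.0, 192.0, 151.0], 0.93)]
bottle_amber side [([192.0, 197.0, 219.0, 203.0], 0.56)]
vial_a top [([315.0, 208.0, 326.0, 216.0], 0.42)]
vial_a side [([293.0, 264.0, 307.0, 296.0], 0.63)]
microtube_block top [([288.0, 254.0, 330.0, 302.0], 0.89)]
microtube_block side [([173.0, 262.0, 244.0, 324.0], 0.98), ([253.0, 158.0, 272.0, 180.0], 0.28)]
```

View pics/t1.png

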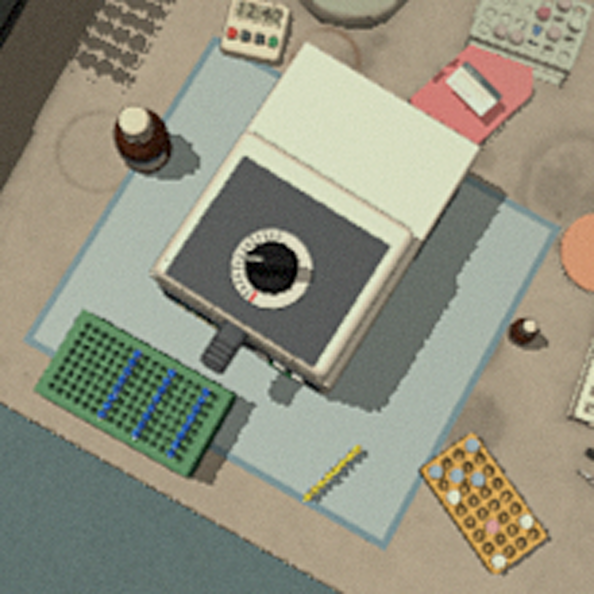

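View pics/s1.png

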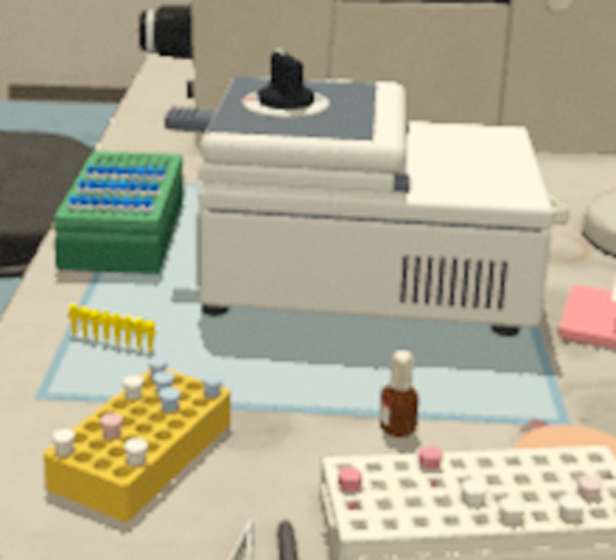

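Run:
```python
from h import *
ims=[vision.camera("top").astype(float) for _ in range(4)]
im=np.mean(ims,0).astype(np.uint8); cv2.imwrite("pics/top_avg.png",im[:,:,::-1])
crop("top",im,(180,100,315,240),5.0,"pics/t2.png")
crop("top",im,(138,195,228,275),7,"pics/t3.png")
ims=[vision.camera("side").astype(float) for _ in range(4)]
im=np.mean(ims,0).astype(np.uint8); cv2.imwrite("pics/side_avg.png",im[:,:,::-1])
crop("side",im,(215,150,365,260),5.0,"pics/s2.png")
crop("side",im,(175,185,235,245),9,"pics/s3.png")
print(monitor.read_state()['t'])
```

```text
1.4
```

View pics/t2.png

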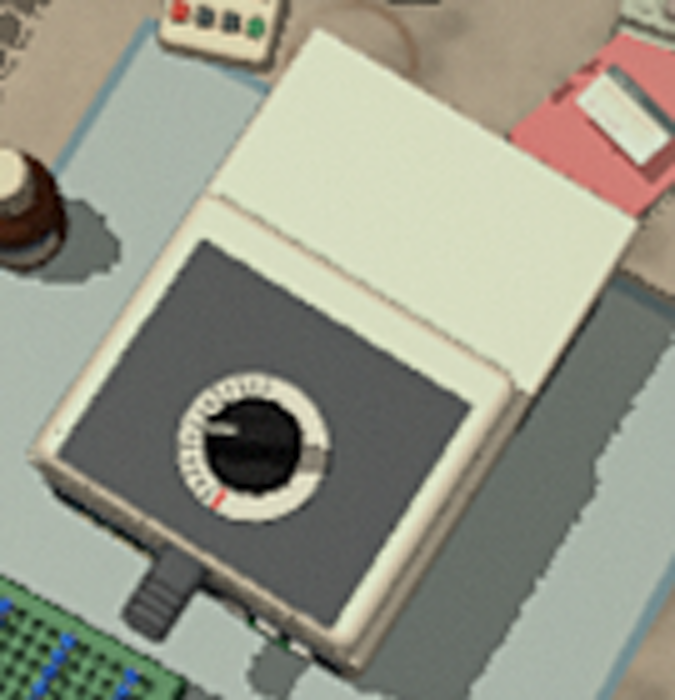

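View pics/t3.png

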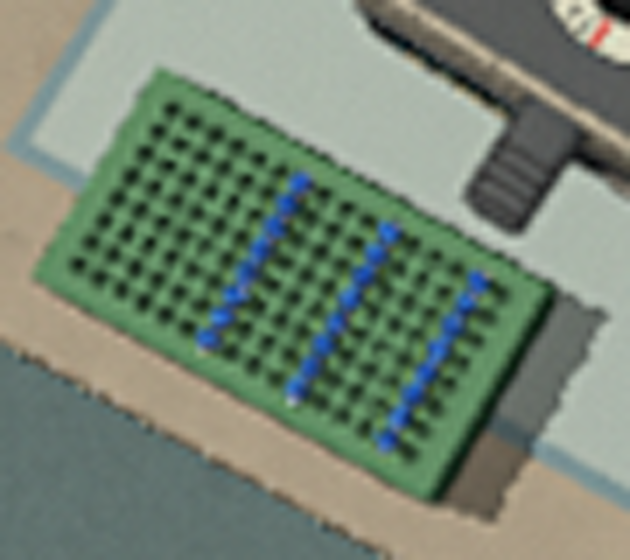

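View pics/s2.png

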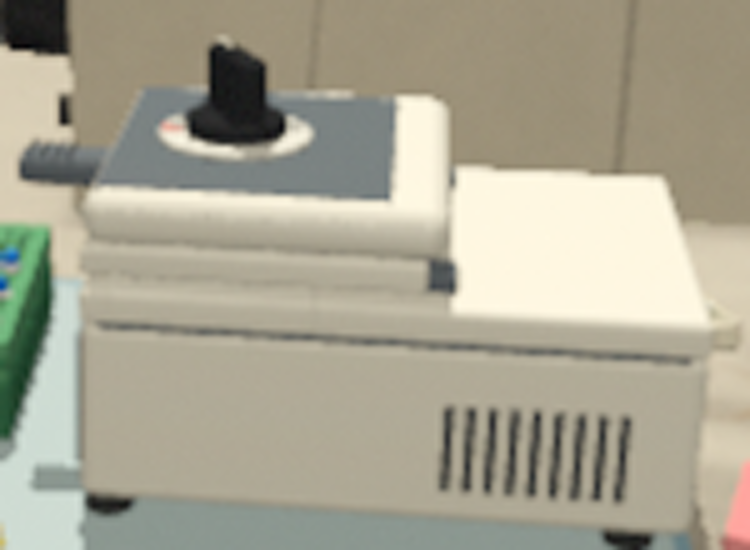

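View pics/s3.png

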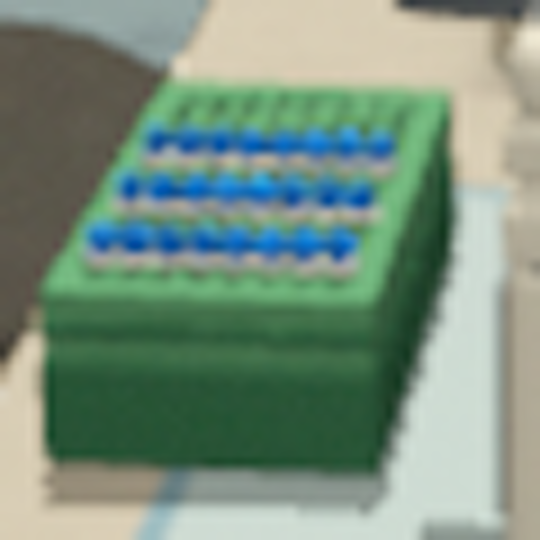

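```bash
cat > fit.py <<'E'
from h import *
from scipy.optimize import least_squares
def px(p,s,o): return (np.array(p,float)+.5)/s-.5+np.array(o)
rack=[("top",px(p,7,(138,195)),q) for p,q in [((160,70),(45,82,50)),((550,290),(45,-82,50)),((432,500),(-45,-82,50)),((36,275),(-45,82,50))]]
rack+=[("side",px(p,9,(175,185)),q) for p,q in [((45,303),(-45,-82,50)),((375,303),(45,-82,50)),((450,90),(45,82,50)),((165,82),(-45,82,50)),((50,458),(-45,-82,0)),((375,470),(45,-82,0))]]
cyc=[("top",px(p,5,(180,100)),q) for p,q in [((318,27),(204,95,'zt')),((638,220),(204,-95,'zt')),((253,447),(0,0,'zl')),((148,622),(-98,0,137))]]
cyc+=[("side",px(p,5,(215,150)),q) for p,q in [((708,325),(204,-95,'zt')),((662,175),(204,95,'zt')),((236,132),(0,0,'zl')),((22,160),(-98,0,131.5))]]
def pts(f,v,z):
    c,s=np.cos(v[2]),np.sin(v[2])
    P=[]
    for _,_,q in f:
        zz={'zt':z[0],'zl':z[1]}.get(q[2],q[2]) if isinstance(q[2],str) else q[2]
        P.append([v[0]+c*q[0]-s*q[1],v[1]+s*q[0]+c*q[1],zz])
    return np.array(P)
def fit(f,v0,cams=("top","side"),fz=True):
    g=[x for x in f if x[0] in cams]
    def res(v):
        P=pts(g,v[:3],v[3:5]); return np.concatenate([proj(n,p)[0]-u for (n,u,_),p in zip(g,P)])
    r=least_squares(res,v0); return r.x,r.fun.reshape(-1,2)
if __name__=="__main__":
    for cams in (("top","side"),("top",),("side",)):
        x,e=fit(rack,[350,-80,-.5],cams); print(cams,x.round(3)); print(e.round(2).tolist())
    for cams in (("top","side"),):
        x,e=fit(cyc,[500,-200,-.5,110,150],cams); print(cams,x.round(3)); print(e.round(2).tolist())
E
python3 fit.py
```

```text
('top', 'side') [ 431.912 -165.751   -0.523]
[[-0.16, -2.34], [1.49, -2.2], [0.19, 0.22], [-1.27, 0.02], [-1.92, -0.98], [0.24, 0.48], [0.24, -0.29], [-1.39, -0.58], [-1.51, 1.36], [0.5, 1.52]]
('top',) [ 429.344 -165.618   -0.532]
[[0.03, -1.48], [1.45, -0.85], [-0.13, 1.46], [-1.33, 0.76]]
('side',) [ 434.315 -163.847   -0.525]
[[-1.2, -1.46], [0.84, 0.01], [0.82, -0.63], [-0.72, -0.93], [-0.8, 0.83], [1.09, 1.01]]
('top', 'side') [ 523.676 -294.758   -0.584  109.254  151.041]
[[-0.28, -1.88], [1.55, -0.72], [0.31, -0.6], [-1.75, 1.28], [0.88, 0.68], [-0.16, 0.54], [-0.96, 0.09], [-1.16, 0.44]]
```

```bash
cat > fit2.py <<'E'
from fit import *
f=[("top",px(p,7,(138,195)),q) for p,q in [((172,107),(31.5,67.5,50)),((78,265),(-31.5,67.5,50)),((500,297),(31.5,-67.5,50)),((408,455),(-31.5,-67.5,50)),
 ((302,182),(31.5,13.5,59)),((206,338),(-31.5,13.5,59)),((389,230),(31.5,-22.5,59)),((296,392),(-31.5,-22.5,59)),((479,281),(31.5,-58.5,59)),((388,438),(-31.5,-58.5,59))]]
f+=[("side",px(p,9,(175,185)),q) for p,q in [((160,138),(-31.5,13.5,58)),((383,143),(31.5,13.5,58)),((132,187),(-31.5,-22.5,58)),((362,194),(31.5,-22.5,58)),((102,237),(-31.5,-58.5,58)),((343,242),(31.5,-58.5,58))]]
for cams in (("top","side"),("top",),("side",)):
    x,e=fit(f,[350,-80,-.5],cams); print(cams,x.round(3)); print(e.round(2).tolist())
for n in("top","side"):
    im=cv2.imread(f"pics/{n}_avg.png").astype(int); b,g,r=im[...,0],im[...,1],im[...,2]
    m=((b-r>70)&(b-g>35)).astype(np.uint8); m[:, :140]=0
    k=cv2.connectedComponentsWithStats(m,connectivity=8); 
    for i in range(1,k[0]):
        if k[2][i,4]>8: print(n,k[2][i].tolist(),k[3][i].round(2), onz(n,k[3][i],58.5).round(1))
E
python3 fit2.py
```

```text
('top', 'side') [ 431.367 -165.055   -0.531]
[[0.28, -0.07], [0.4, -0.54], [0.52, -0.76], [0.73, -0.78], [-0.04, -0.7], [0.4, -0.52], [0.21, -0.44], [0.32, -0.99], [0.07, -0.58], [0.0, -0.29], [-1.16, -0.46], [-1.13, -0.05], [-1.05, -0.68], [-0.95, -0.44], [-0.94, -0.63], [-1.14, -0.12]]
('top',) [ 430.046 -164.384   -0.536]
[[0.11, 0.38], [0.13, -0.13], [0.24, -0.09], [0.34, -0.15], [-0.25, -0.15], [0.08, -0.01], [-0.04, 0.17], [-0.03, -0.43], [-0.2, 0.09], [-0.38, 0.33]]
('side',) [ 432.788 -168.553   -0.531]
[[-0.17, -0.09], [-0.08, 0.32], [-0.03, -0.28], [0.15, -0.05], [0.12, -0.2], [-0.01, 0.3]]
top [481, 197, 6, 6, 21] [484.05 199.14] [[ 501.6 -933.6   58.5]]
top [469, 212, 7, 7, 36] [471.67 214.78] [[ 462.5 -897.1   58.5]]
top [166, 220, 16, 24, 49] [173.47 232.16] [[ 435.6 -151.9   58.5]]
top [187, 227, 8, 12, 24] [190.54 231.92] [[ 435.2 -193.5   58.5]]
top [476, 232, 6, 6, 22] [478.73 234.5 ] [[ 412.7 -909.1   58.5]]
top [194, 234, 14, 22, 48] [200.46 244.04] [[ 405.1 -217.6   58.5]]
top [179, 240, 8, 12, 22] [182.77 245.32] [[ 403.  -174.7   58.5]]
side [192, 200, 27, 3, 51] [205.16 200.53] [[ 439.9 -160.4   58.5]]
side [189, 205, 27, 3, 57] [202.11 205.79] [[ 420.6 -190.6   58.5]]
side [185, 210, 30, 4, 69] [198.97 211.33] [[ 401.8 -220.5   58.5]]
side [480, 223, 23, 9, 135] [491.27 226.6 ] [[ 959.1 -571.6   58.5]]
side [462, 367, 20, 17, 241] [471.41 374.84] [[ 523.  -835.1   58.5]]
```

```bash
cat > fit3.py <<'E'
from fit import *
P=[(205,240),(472,405),(332,628),(62,453)]
for n,pp,s,o,z in (("top",P,5,(180,100),151),("top",[(318,27),(638,220)],5,(180,100),110),("top",[(253,447)],5,(180,100),151),("top",[(253,447),(220,500),(205,425)],5,(180,100),151)):
    W=onz(n,[px(p,s,o) for p in pp],z); print(W.round(1).tolist())
    for i in range(len(W)):
        d=W[(i+1)%len(W)]-W[i]; print(np.hypot(*d[:2]).round(1),np.degrees(np.arctan2(d[1],d[0])).round(2))
# side: panel near edge and rear corners
S=[(392,198),(100,188),(142,92),(396,97)]
W=onz("side",[px(p,5,(215,150)) for p in S],151); print(W.round(1).tolist())
E
python3 fit3.py
```

```text
[[620.6, -273.3, 151.0], [540.0, -394.8, 151.0], [438.7, -328.2, 151.0], [521.2, -207.2, 151.0]]
145.8 -123.59
121.2 146.68
146.5 55.69
119.4 -33.64
[[741.0, -328.7, 110.0], [639.4, -482.5, 110.0]]
184.4 -123.44
184.4 56.56
[[522.3, -294.0, 151.0]]
0.0 0.0
[[522.3, -294.0, 151.0], [498.1, -278.7, 151.0], [533.0, -272.3, 151.0]]
28.7 147.63
35.5 10.37
24.2 -116.14
[[542.1, -399.6, 151.0], [438.4, -339.9, 151.0], [514.9, -221.0, 151.0], [622.6, -276.7, 151.0]]
```

Run:
```python
from h import *
im=cv2.imread("pics/top_avg.png")[:,:,::-1]; crop("top",im,(0,0,220,300),2.5,"pics/t4.png")
im=cv2.imread("pics/side_avg.png")[:,:,::-1]; crop("side",im,(150,0,400,200),3,"pics/s4.png")
print("knob top",(proj("top",[[522.5,-294.3,190],[522.5,-294.3,161]])-[180,100]+.5)*5-.5)
```

```text
knob top [[251.63773373 429.47992385]
 [253.11619359 442.31181237]]
```

View pics/t4.png

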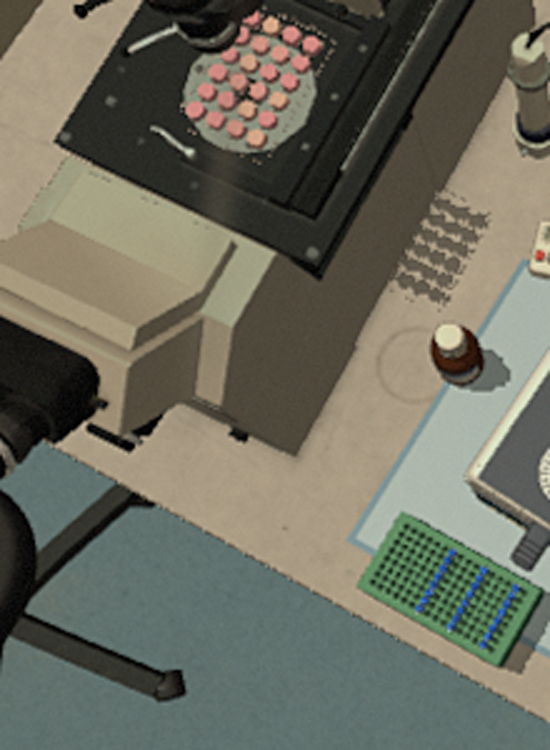

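View pics/s4.png

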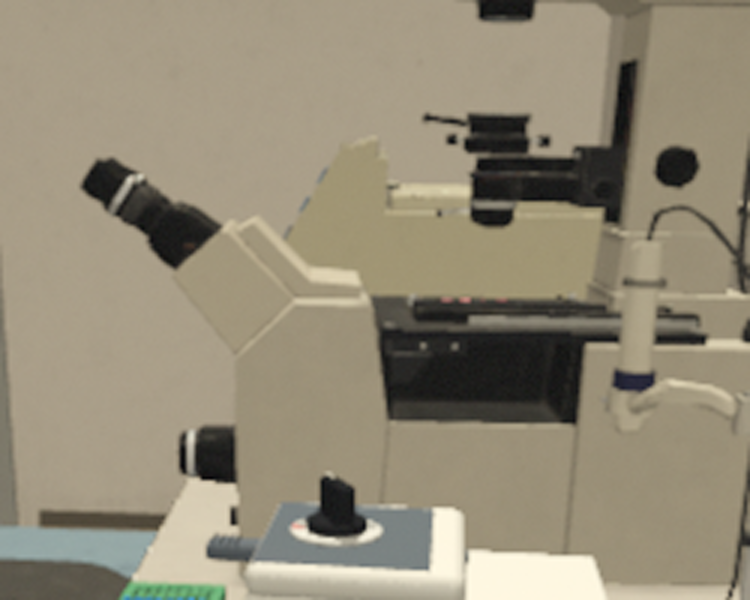

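Run:
```python
from h import *
for uv in ((180,60),(205,75),(234,95),(275,105)):
  for y in (100,200,300,400,500):
    K,r,t=cal("side"); Rm=cv2.Rodrigues(r)[0]; C=-Rm.T@t
    d=Rm.T@np.linalg.inv(K)@np.array([*uv,1.]); P=C+d*(y-C[1])/d[1]
    print(uv,P.round(0),proj("top",P).round(0))
# base front left footprint
print(onz("top",[(118,180),(0,100)],0).round(0), onz("top",[(127,110)],300).round(0), onz("top",[(40,175),(0,180),(0,130)],380).round(0))
```

```text
(180, 60) [471. 100. 384.] [[ -5. 197.]]
(180, 60) [502. 200. 381.] [[-62. 180.]]
(180, 60) [533. 300. 378.] [[-118.  164.]]
(180, 60) [564. 400. 375.] [[-173.  148.]]
(180, 60) [596. 500. 372.] [[-228.  132.]]
(205, 75) [544. 100. 343.] [[ 11. 161.]]
(205, 75) [582. 200. 337.] [[-40. 143.]]
(205, 75) [619. 300. 330.] [[-91. 126.]]
(205, 75) [657. 400. 323.] [[-140.  109.]]
(205, 75) [695. 500. 316.] [[-188.   92.]]
(234, 95) [637. 100. 283.] [[ 30. 124.]]
(234, 95) [683. 200. 271.] [[-15. 105.]]
(234, 95) [729. 300. 259.] [[-59.  87.]]
(234, 95) [775. 400. 247.] [[-101.   70.]]
(234, 95) [820. 500. 236.] [[-142.   53.]]
(275, 105) [785. 100. 247.] [[43. 64.]]
(275, 105) [843. 200. 232.] [[ 2. 43.]]
(275, 105) [902. 300. 217.] [[-38.  23.]]
(275, 105) [960. 400. 201.] [[-76.   4.]]
(275, 105) [1019.  500.  186.] [[-112.  -15.]]
[[582.   3.   0.]
 [809. 326.   0.]] [[657. -95. 300.]] [[509.  29. 380.]
 [501.  97. 380.]
 [591. 104. 380.]]
```

```bash
cat >> h.py <<'E'
def plan(wps,say=True,frame=None):
    """wps: list of (gx,gy,gz,yaw_deg of tool x,closure), grasp point world, tool down. rows rel. to measured pose"""
    s=monitor.read_state(); p=s['tcp_pos']; q=s['tcp_rot']; R0=R.from_quat([q[1],q[2],q[3],q[0]])
    for gx,gy,gz,yaw,c in wps:
        Rt=R.from_euler('z',yaw,degrees=True)*R.from_matrix(np.diag([1,-1,-1.]))
        d=R0.inv().apply(np.array([gx,gy,gz+manip.grip_point_offset])-p)/1000
        rv=(R0.inv()*Rt).as_rotvec(degrees=True)
        print([*d.round(4).tolist(),*rv.round(1).tolist(),c])
def st():
    s=monitor.read_state(); q=s['tcp_rot']; M=R.from_quat([q[1],q[2],q[3],q[0]]).as_matrix()
    g=s['tcp_pos']+M[:,2]*manip.grip_point_offset
    print('t',round(s['t'],2),'grasp',g.round(1),'yaw',np.degrees(np.arctan2(M[1,0],M[0,0])).round(2),'zdir',M[:,2].round(4),'F',s['contact_force'].round(1),'M',s['moment'].round(2),'w',round(s['grip_width'],3),'j',np.array(s['joint_pos']).round(3))
E
python3 - <<'E'
from h import *
from fit import px
W=onz("top",[px(p,5,(180,100)) for p in [(251.6,429.5),(205,425),(240,431),(295,446)]],190); print(W.round(1))
d=W[1]-W[0];print(np.degrees(np.arctan2(d[1],d[0])), np.hypot(*d[:2])); d=W[1]-W[2];print(np.degrees(np.arctan2(d[1],d[0])))
st(); print(manip.grip_point_offset)
plan([(145*.65,478*.65,270,73,-1),(320,0,270,10,-1)])
im=cv2.imread("pics/top_avg.png")[:,:,::-1]; crop("top",im,(205,165,255,215),12,"pics/k.png")
E
```

```text
[[ 522.5 -294.3  190. ]
 [ 524.9 -273.9  190. ]
 [ 521.9 -289.2  190. ]
 [ 514.7 -313.2  190. ]]
83.25493055693754 20.51287829975274
78.96073276389745
t 1.4 grasp [145.7 478.3 250. ] yaw 73.05 zdir [-0. -0. -1.] F [0.6 0.6 1. ] M [ 0.03 -0.03  0.  ] w 1.0 j [ 1.275  0.213 -0.034  1.324  0.     1.571]
154.70000000000002
[-0.1753, -0.0004, -0.02, -0.0, 0.0, 0.1, -1]
[-0.4067, 0.3061, -0.02, 0.0, 0.0, 63.1, -1]
```

View pics/k.png

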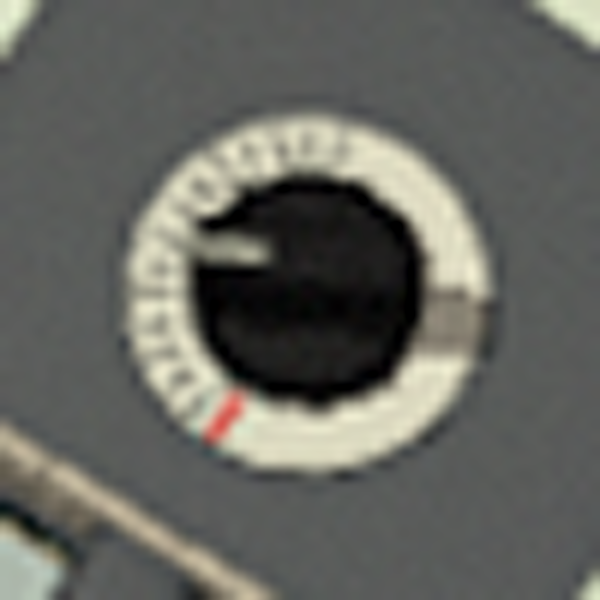

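Run:
```python
from h import *
a=np.array([145.7,478.3]);b=np.array([330,-50])
plan([(*(a+(b-a)*i/14),260,73-(81)*i/14,-1) for i in range(1,11)])
```

```text
[-0.0322, 0.0235, -0.01, -0.0, 0.0, 5.8, -1]
[-0.0645, 0.0471, -0.01, -0.0, 0.0, 11.6, -1]
[-0.0968, 0.0707, -0.01, -0.0, 0.0, 17.4, -1]
[-0.129, 0.0943, -0.01, -0.0, 0.0, 23.2, -1]
[-0.1613, 0.1179, -0.01, -0.0, 0.0, 29.0, -1]
[-0.1935, 0.1415, -0.01, -0.0, 0.0, 34.8, -1]
[-0.2258, 0.1651, -0.01, -0.0, 0.0, 40.6, -1]
[-0.2581, 0.1887, -0.01, -0.0, 0.0, 46.3, -1]
[-0.2903, 0.2123, -0.01, -0.0, 0.0, 52.1, -1]
[-0.3226, 0.2359, -0.01, -0.0, 0.0, 57.9, -1]
```

Call:
arm_command(
  steps=[
    [-0.032, 0.0235, -0.01, 0, 0, 5.8, -1],
    [-0.0645, 0.047, -0.01, 0, 0, 11.6, -1],
    [-0.097, 0.0705, -0.01, 0, 0, 17.4, -1],
    [-0.129, 0.0945, -0.01, 0, 0, 23.2, -1],
    [-0.161, 0.118, -0.01, 0, 0, 29, -1],
    [-0.1935, 0.1415, -0.01, 0, 0, 34.8, -1],
    [-0.226, 0.165, -0.01, 0, 0, 40.6, -1],
    [-0.258, 0.1885, -0.01, 0, 0, 46.3, -1],
    [-0.29, 0.2125, -0.01, 0, 0, 52.1, -1],
    [-0.3225, 0.236, -0.01, 0, 0, 58, -1],
  ],
  grip_force=40,
)

```text
t: 2.23
tcp_pos: [272.9, 114.3, 415.0]
tcp_rot: [-0.0, 0.99, 0.141, 0.0]
contact_force: [1.2, 1.0, -0.0]
grip_width: 1.003
```

Run:
```python
from h import *
st()
plan([(330,-50,260,-8,-1),(390,-170,260,-8,-1),(450,-245,260,-8,-1),(523,-294,250,-8,-1)])
```

```text
t 2.23 grasp [273.  114.4 260.3] yaw 16.26 zdir [ 1.e-03  3.e-04 -1.e+00] F [ 1.2  1.  -0. ] M [0.02 0.01 0.02] w 1.003 j [ 0.397 -0.212 -0.434  1.348 -0.     1.684]
[0.0089, 0.1738, 0.0003, -0.0, -0.1, 24.3, -1]
[0.0329, 0.3057, 0.0003, -0.0, -0.1, 24.3, -1]
[0.0695, 0.3945, 0.0003, -0.0, -0.1, 24.3, -1]
[0.1258, 0.462, 0.0104, -0.0, -0.1, 24.3, -1]
```

Call:
arm_command(
  steps=[
    [0.002, 0.04, 0, 0, 0, 5, -1],
    [0.004, 0.08, 0, 0, 0, 10, -1],
    [0.006, 0.12, 0, 0, 0, 15, -1],
    [0.008, 0.16, 0, 0, 0, 20, -1],
    [0.014, 0.2, 0, 0, 0, 24.3, -1],
    [0.022, 0.24, 0, 0, 0, 24.3, -1],
    [0.031, 0.28, 0, 0, 0, 24.3, -1],
    [0.038, 0.32, 0, 0, 0, 24.3, -1],
    [0.054, 0.355, 0, 0, 0, 24.3, -1],
    [0.0695, 0.39, 0, 0, 0, 24.3, -1],
  ],
)

```text
t: 3.07
tcp_pos: [442.1, -230.1, 414.7]
tcp_rot: [0.0, 0.998, -0.069, 0.0]
contact_force: [0.9, 1.1, 1.4]
grip_width: 1.0
```

Run:
```python
from h import *
st()
plan([(523,-294,235,-8,-1)])
```

```text
t 3.07 grasp [ 442.1 -230.1  260. ] yaw -7.88 zdir [ 4.e-04 -3.e-04 -1.e+00] F [0.9 1.1 1.4] M [ 0.04 -0.01 -0.01] w 1.0 j [-0.48   0.208 -0.016  1.347 -0.     1.228]
[0.0889, 0.0522, 0.0251, 0.0, -0.0, 0.1, -1]
```

Call:
arm_command(
  steps=[
    [0.02, 0.012, 0.005, 0, 0, 0, -0.3],
    [0.045, 0.026, 0.01, 0, 0, 0, -0.3],
    [0.07, 0.04, 0.015, 0, 0, 0, -0.3],
    [0.089, 0.052, 0.02, 0, 0, 0, -0.3],
    [0.089, 0.052, 0.025, 0, 0, 0, -0.3],
    [0.089, 0.052, 0.025, 0, 0, 0, -0.3],
    [0.089, 0.052, 0.025, 0, 0, 0, -0.3],
    [0.089, 0.052, 0.025, 0, 0, 0, -0.3],
    [0.089, 0.052, 0.025, 0, 0, 0, -0.3],
    [0.089, 0.052, 0.025, 0, 0, 0, -0.3],
  ],
)

```text
t: 3.9
tcp_pos: [522.6, -290.9, 390.5]
tcp_rot: [0.0, 0.998, -0.068, 0.0]
contact_force: [0.5, 0.0, 0.5]
grip_width: 0.649
```

Run:
```python
from h import *
st()
im=vision.camera("top"); crop("top",im,(170,130,290,250),5,"pics/t5.png")
im=vision.camera("side"); crop("side",im,(200,60,330,190),4.5,"pics/s5.png")
s=monitor.read_state(); p=s['tcp_pos']
for n,o,k in (("top",(170,130),5),("side",(200,60),4.5)):
    print(n,((proj(n,[p,p-[0,0,155],p-[0,0,173],[523,-294,190]])-o+.5)*k-.5).round(0).tolist())
```

```text
t 3.9 grasp [ 522.8 -290.9  235.8] yaw -7.79 zdir [ 9.e-04 -5.e-04 -1.e+00] F [0.5 0.  0.5] M [-0.04 -0.03 -0.02] w 0.649 j [-0.508  0.423  0.22   1.367 -0.     1.199]
top [[279.0, 164.0], [291.0, 257.0], [292.0, 266.0], [301.0, 278.0]]
side [[283.0, 19.0], [275.0, 356.0], [274.0, 392.0], [276.0, 448.0]]
```

View pics/t5.png

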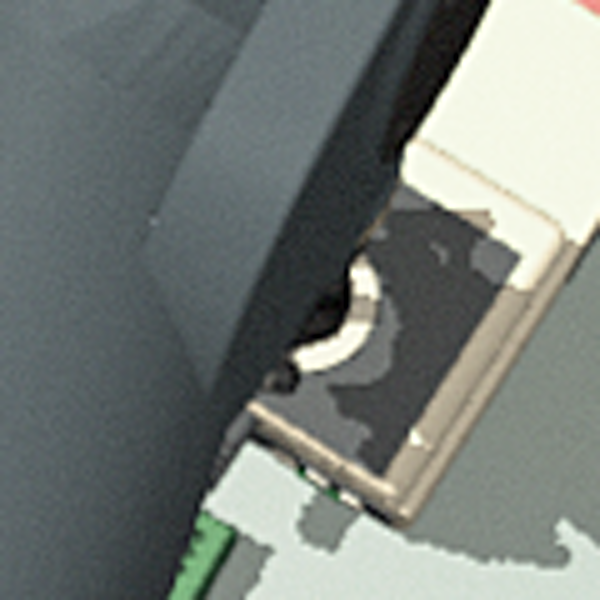

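View pics/s5.png

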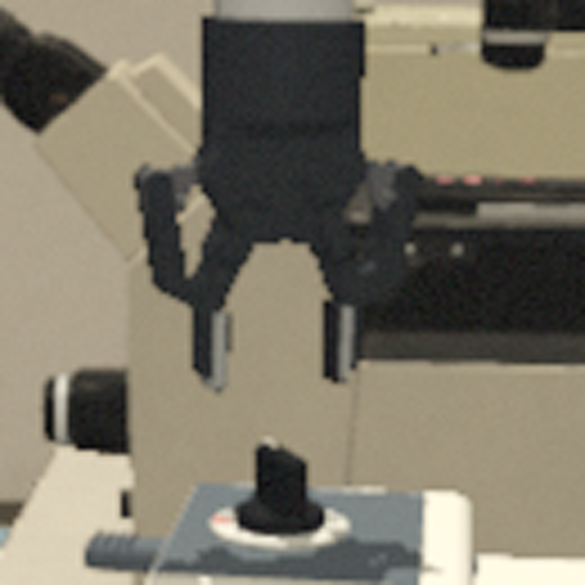

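Run:
```python
from h import *
plan([(524.8,-295.5,210,-8,-.3),(524.8,-295.5,184,-8,-.3)])
```

```text
[0.0026, 0.0042, 0.0256, 0.0, -0.0, 0.2, -0.3]
[0.0026, 0.0042, 0.0516, 0.0, -0.0, 0.2, -0.3]
```

Call:
arm_command(
  steps=[
    [0.0025, 0.004, 0.015, 0, 0, 0, -0.3],
    [0.0025, 0.004, 0.03, 0, 0, 0, -0.3],
    [0.0025, 0.004, 0.045, 0, 0, 0, -0.3],
    [0.0025, 0.004, 0.0515, 0, 0, 0, -0.3],
    [0.0025, 0.004, 0.0515, 0, 0, 0, 0.3],
    [0.0025, 0.004, 0.0515, 0, 0, 0, 0.5],
    [0.0025, 0.004, 0.0515, 0, 0, 0, 0.6],
    [0.0025, 0.004, 0.0515, 0, 0, 0, 0.7],
    [0.0025, 0.004, 0.0515, 0, 0, 0, 0.8],
    [0.0025, 0.004, 0.0515, 0, 0, 0, 1],
  ],
  grip_force=30,
)

```text
t: 4.83
tcp_pos: [524.5, -295.3, 339.4]
tcp_rot: [0.0, 0.998, -0.068, 0.0]
contact_force: [-7.3, 3.3, 8.0]
grip_width: 0.16
```

Call:
arm_command(
  steps=[
    [0, 0, 0, 0, 0, 0, 1],
    [0, 0, 0, 0, 0, 0, 1],
    [0, 0, 0, 0, 0, 0, 1],
    [0, 0, 0, 0, 0, 0, 1],
    [0, 0, 0, 0, 0, 0, 1],
    [0, 0, 0, 0, 0, 0, 1],
    [0, 0, 0, 0, 0, 0, 1],
    [0, 0, 0, 0, 0, 0, 1],
    [0, 0, 0, 0, 0, 0, 1],
    [0, 0, 0, 0, 0, 0, 1],
  ],
)

```text
t: 5.67
tcp_pos: [524.5, -295.3, 339.4]
tcp_rot: [0.0, 0.998, -0.068, 0.0]
contact_force: [-6.4, 4.0, 7.5]
grip_width: 0.154
```

Run:
```python
from h import *
st()
im=vision.camera("side"); crop("side",im,(200,60,330,190),4.5,"pics/s6.png")
```

```text
t 5.67 grasp [ 524.6 -295.4  184.7] yaw -7.8 zdir [ 2.e-04 -2.e-04 -1.e+00] F [-6.4  4.   7.5] M [ 0.73  1.4  -0.01] w 0.154 j [-0.513  0.442  0.121  1.249 -0.     1.194]
```

View pics/s6.png

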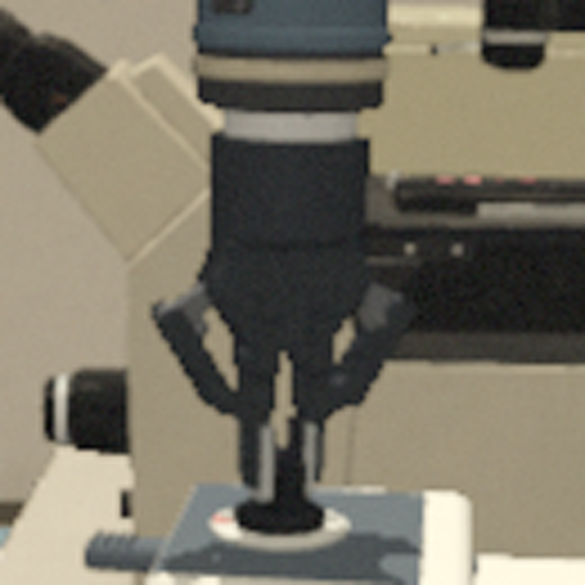

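Call:
arm_command(
  steps=[
    [-0.0005, 0, -0.002, 0, 0, -3, 1],
    [-0.0005, 0, -0.002, 0, 0, -8, 1],
    [-0.0005, 0, -0.002, 0, 0, -13, 1],
    [-0.0005, 0, -0.002, 0, 0, -18, 1],
    [-0.0005, 0, -0.002, 0, 0, -23, 1],
    [-0.0005, 0, -0.002, 0, 0, -28, 1],
    [-0.0005, 0, -0.002, 0, 0, -33, 1],
    [-0.0005, 0, -0.002, 0, 0, -38, 1],
    [-0.0005, 0, -0.002, 0, 0, -42, 1],
    [-0.0005, 0, -0.002, 0, 0, -44, 1],
  ],
)

```text
t: 6.55
tcp_pos: [524.5, -295.5, 340.4]
tcp_rot: [0.0, 0.95, 0.313, -0.0]
contact_force: [1.4, -1.9, -7.4]
grip_width: 0.16
```

Run:
```python
from h import *
st()
im=vision.camera("side"); crop("side",im,(200,60,330,190),4.5,"pics/s7.png")
```

```text
t 6.55 grasp [ 524.5 -295.6  185.7] yaw 36.44 zdir [ 1.e-04 -2.e-04 -1.e+00] F [ 1.4 -1.9 -7.4] M [-0.23 -0.23  0.01] w 0.16 j [-0.513  0.442  0.123  1.251 -0.     0.422]
```

View pics/s7.png

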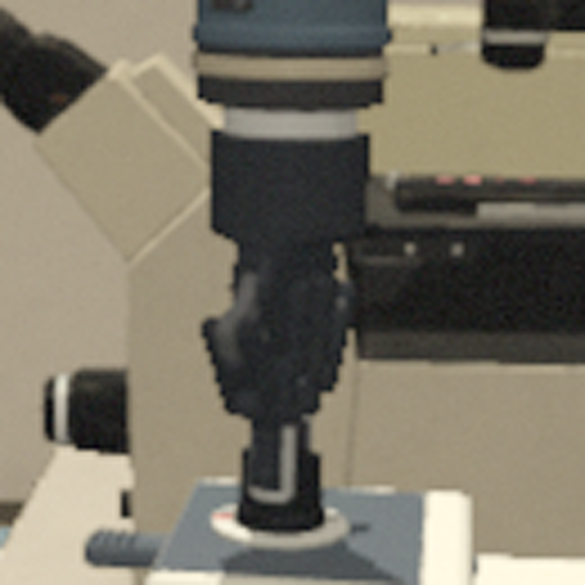

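Call:
arm_command(
  steps=[
    [0, 0, 0.001, 0, 0, -2, 1],
    [0, 0, 0.001, 0, 0, -5, 1],
    [0, 0, 0.001, 0, 0, -8, 1],
    [0, 0, 0.001, 0, 0, -11, 1],
    [0, 0, 0.001, 0, 0, -14, 1],
    [0, 0, 0.001, 0, 0, -16, 1],
    [0, 0, 0.001, 0, 0, -17, 1],
    [0, 0, 0.001, 0, 0, -18, 1],
    [0, 0, 0.001, 0, 0, -19, 1],
    [0, 0, 0.001, 0, 0, -20, 1],
  ],
)

```text
t: 7.43
tcp_pos: [524.1, -295.4, 339.5]
tcp_rot: [-0.0, 0.882, 0.471, -0.0]
contact_force: [-5.5, 0.1, 0.2]
grip_width: 0.154
```

Run:
```python
from h import *
st()
```

```text
t 7.43 grasp [ 524.1 -295.5  184.8] yaw 56.2 zdir [-3.e-04 -1.e-04 -1.e+00] F [-5.5  0.1  0.2] M [ 0.17  1.01 -0.07] w 0.154 j [-0.513  0.442  0.12   1.249 -0.     0.077]
```

Call:
arm_command(
  steps=[
    [0, 0, 0, 0, 0, -0.5, 1],
    [0, 0, 0, 0, 0, -1, 1],
    [0, 0, 0, 0, 0, -1.5, 1],
    [0, 0, 0, 0, 0, -2, 1],
    [0, 0, 0, 0, 0, -2.5, 1],
    [0, 0, 0, 0, 0, -3, 1],
    [0, 0, 0, 0, 0, -3.5, 1],
    [0, 0, 0, 0, 0, -4, 1],
    [0, 0, 0, 0, 0, -4.0, 1],
    [0, 0, 0, 0, 0, -4, 1],
  ],
)

```text
t: 8.27
tcp_pos: [524.2, -295.5, 339.6]
tcp_rot: [0.0, 0.865, 0.501, -0.0]
contact_force: [-6.1, 0.9, 3.2]
grip_width: 0.158
```

Run:
```python
from h import *
st()
```

```text
t 8.27 grasp [ 524.2 -295.6  184.9] yaw 60.15 zdir [ 1.e-04 -3.e-04 -1.e+00] F [-6.1  0.9  3.2] M [ 0.07  1.09 -1.08] w 0.158 j [-0.513  0.442  0.12   1.249 -0.     0.008]
```

Call:
arm_command(
  steps=[
    [0, 0, 0, 0, 0, 3, 1],
    [0, 0, 0, 0, 0, 3, 0.5],
    [0, 0, 0, 0, 0, 3, 0.2],
    [0, 0, 0, 0, 0, 3, 0],
    [0, 0, -0.01, 0, 0, 3, 0],
    [0, 0, -0.03, 0, 0, 3, 0],
    [0, 0, -0.06, 0, 0, 3, 0],
    [0, 0, -0.09, 0, 0, 3, 0],
    [-0.04, -0.04, -0.09, 0, 0, 3, 0],
    [-0.08, -0.08, -0.09, 0, 0, 3, 0],
  ],
)

```text
t: 9.1
tcp_pos: [445.1, -317.6, 432.0]
tcp_rot: [0.003, 0.877, 0.48, 0.001]
contact_force: [-1.3, -0.0, 0.5]
grip_width: 0.502
```

Run:
```python
from h import *
st(); plan([(380,-130,270,57,0)])
im=vision.camera("top"); crop("top",im,(170,130,290,250),5,"pics/t8.png")
im=vision.camera("side"); crop("side",im,(200,60,330,190),4.5,"pics/s8.png")
```

```text
t 9.1 grasp [ 445.8 -318.1  277.3] yaw 57.41 zdir [ 0.0049 -0.0034 -1.    ] F [-1.3 -0.   0.5] M [-0.03  0.04  0.02] w 0.502 j [-0.62   0.306  0.157  1.415  0.    -0.051]
[0.123, -0.1559, 0.0063, 0.3, 0.0, 0.4, 0]
```

View pics/s8.png

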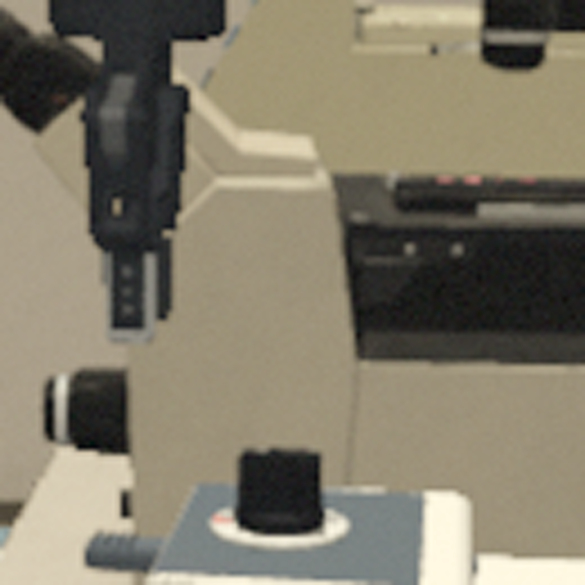

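View pics/t8.png

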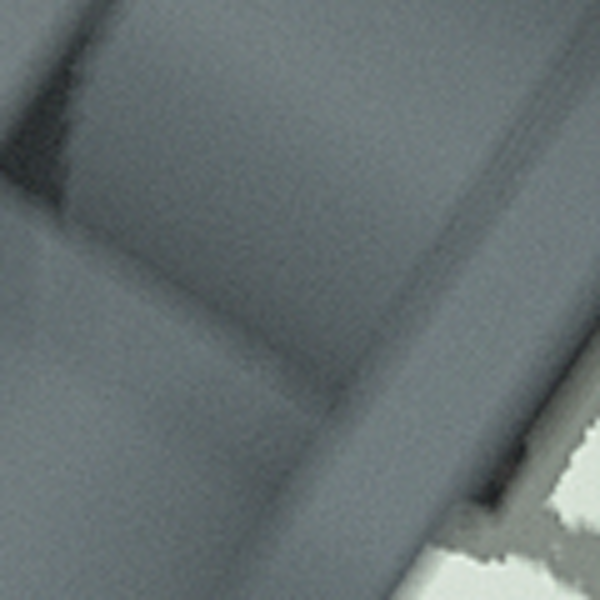

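Call:
arm_command(
  steps=[
    [0.02, -0.03, 0, 0, 0, 0, 0],
    [0.045, -0.06, 0, 0, 0, 0, 0],
    [0.07, -0.09, 0, 0, 0, 0, 0],
    [0.095, -0.12, 0, 0, 0, 0, 0],
    [0.12, -0.15, 0, 0, 0, 0, 0],
    [0.14, -0.18, 0, 0, 0, 0, 0],
    [0.15, -0.21, 0, 0, 0, 0, 0],
    [0.15, -0.21, 0, 0, 0, 0, 0],
    [0.15, -0.21, 0, 0, 0, 0, 0],
    [0.15, -0.21, 0, 0, 0, 0, 0],
  ],
)

```text
t: 10.03
tcp_pos: [349.0, -77.5, 429.9]
tcp_rot: [0.001, 0.878, 0.479, 0.001]
contact_force: [-0.1, -0.4, 0.5]
grip_width: 0.502
```

Run:
```python
from h import *
st()
im=vision.camera("top"); crop("top",im,(130,90,350,290),2.7,"pics/t9.png"); crop("top",im,(180,100,315,240),5,"pics/t9b.png")
O=np.array([524.2,-295.5]); a=np.radians(-33.6); X=np.array([np.cos(a),np.sin(a)])
plan([(*(O-80*X),z,56.4,-.3) for z in (200,160,131.5)])
```

```text
t 10.03 grasp [349.3 -77.6 275.2] yaw 57.26 zdir [ 1.4e-03 -4.0e-04 -1.0e+00] F [-0.1 -0.4  0.5] M [-0.01 -0.03 -0.01] w 0.502 j [-0.219 -0.085 -0.292  1.362 -0.     0.353]
[-0.0871, 0.1849, 0.0751, 0.0, -0.0, 0.8, -0.3]
[-0.0871, 0.1849, 0.1151, 0.0, -0.0, 0.8, -0.3]
[-0.0871, 0.1849, 0.1436, 0.0, -0.0, 0.8, -0.3]
```

View pics/t9b.png

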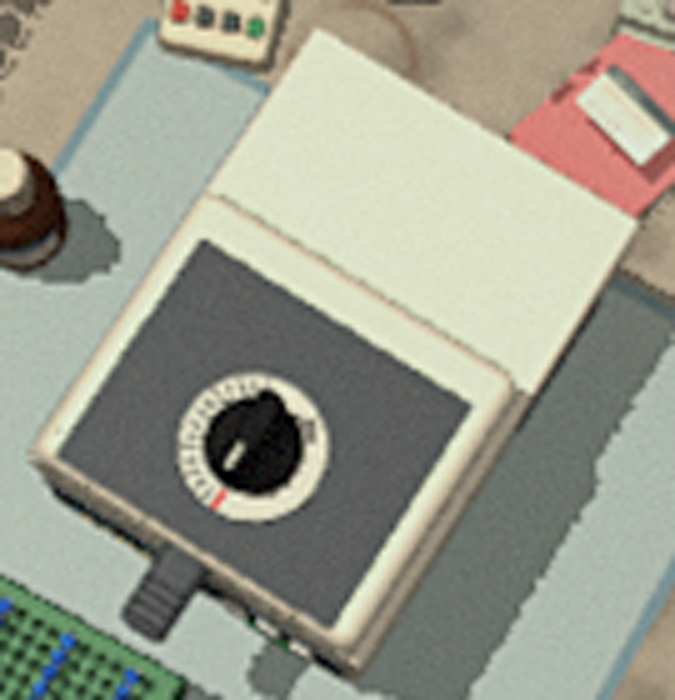

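Call:
arm_command(
  steps=[
    [-0.015, 0.03, 0.01, 0, 0, 0.5, -0.3],
    [-0.03, 0.065, 0.02, 0, 0, 0.8, -0.3],
    [-0.045, 0.1, 0.03, 0, 0, 0.8, -0.3],
    [-0.065, 0.135, 0.04, 0, 0, 0.8, -0.3],
    [-0.08, 0.165, 0.05, 0, 0, 0.8, -0.3],
    [-0.087, 0.185, 0.06, 0, 0, 0.8, -0.3],
    [-0.087, 0.185, 0.08, 0, 0, 0.8, -0.3],
    [-0.087, 0.185, 0.1, 0, 0, 0.8, -0.3],
    [-0.087, 0.185, 0.11, 0, 0, 0.8, -0.3],
    [-0.087, 0.185, 0.115, 0, 0, 0.8, -0.3],
  ],
)

```text
t: 10.92
tcp_pos: [456.7, -251.4, 312.5]
tcp_rot: [-0.001, 0.882, 0.472, -0.001]
contact_force: [0.1, 0.2, 0.1]
grip_width: 0.654
```

Run:
```python
from h import *
st()
im=vision.camera("side"); crop("side",im,(180,80,310,210),4.5,"pics/s10.png")
im=vision.camera("top"); crop("top",im,(170,130,290,250),5,"pics/t10.png")
O=np.array([524.2,-295.5]); a=np.radians(-33.6); X=np.array([np.cos(a),np.sin(a)])
plan([(*(O-80*X),z,56.4,-.3) for z in (131.5,)])
```

```text
t 10.92 grasp [ 456.3 -251.2  157.8] yaw 56.34 zdir [-0.0024  0.0013 -1.    ] F [0.1 0.2 0.1] M [ 0.03 -0.03  0.06] w 0.654 j [-0.503  0.293 -0.165  1.115 -0.     0.084]
[0.0002, 0.0006, 0.0277, -0.1, 0.0, -0.0, -0.3]
```

View pics/s10.png

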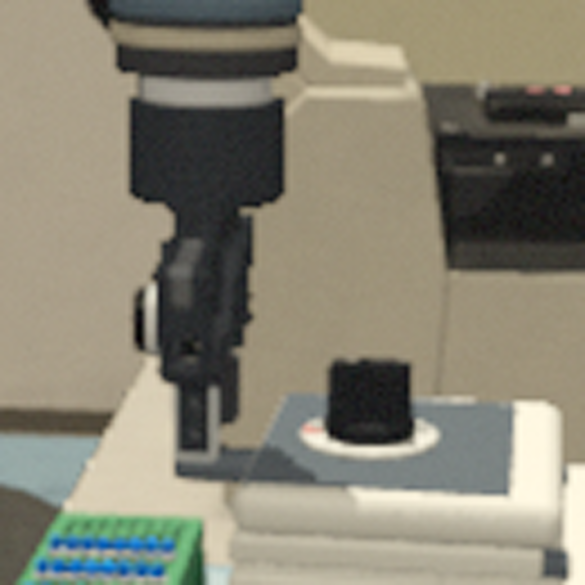

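View pics/t10.png

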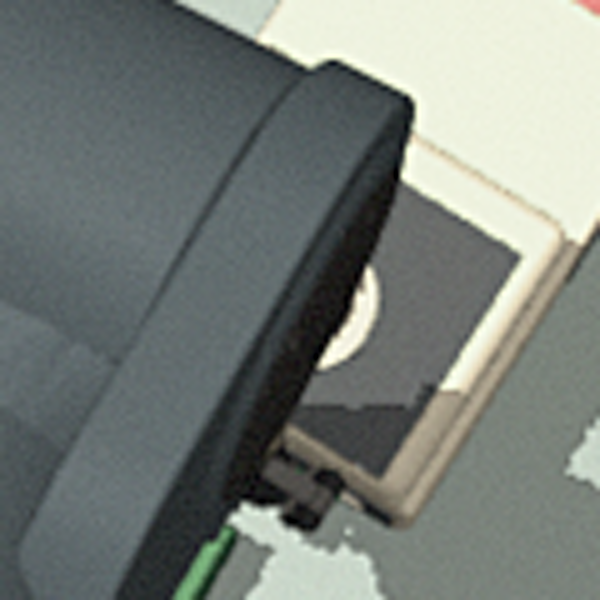

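Run:
```python
from h import *
O=np.array([524.2,-295.5]); a=np.radians(-33.6); X=np.array([np.cos(a),np.sin(a)]);Y=np.array([-X[1],X[0]])
for d,y,z in ((-98,0,131.5),(-80,0,131.5),(-98,-12,124),(-80,-30,145),(-56,0,131)):
    P=[*(O+d*X+y*Y),z]; print(d,y,((proj("side",P)-[180,80]+.5)*4.5-.5).round(0),((proj("top",P)-[170,130]+.5)*5-.5).round(0))
```

```text
-98 0 [[174. 461.]] [[191. 478.]]
-80 0 [[209. 463.]] [[213. 445.]]
-98 -12 [[169. 483.]] [[214. 494.]]
-80 -30 [[198. 456.]] [[267. 477.]]
-56 0 [[256. 467.]] [[241. 402.]]
```

Call:
arm_command(
  steps=[
    [0, 0.002, 0.01, 0, 0, 0, -0.3],
    [0, 0.003, 0.02, 0, 0, 0, -0.3],
    [0, 0.003, 0.0275, 0, 0, 0, -0.3],
    [0, 0.003, 0.0275, 0, 0, 0, 0.1],
    [0, 0.003, 0.0275, 0, 0, 0, 0.3],
    [0, 0.003, 0.0275, 0, 0, 0, 0.5],
    [0, 0.003, 0.0275, 0, 0, 0, 0.7],
    [0, 0.003, 0.0275, 0, 0, 0, 1],
    [0, 0.003, 0.0275, 0, 0, 0, 1],
    [0, 0.003, 0.0275, 0, 0, 0, 1],
  ],
  grip_force=40,
)

```text
t: 11.85
tcp_pos: [459.5, -252.5, 287.0]
tcp_rot: [0.0, 0.881, 0.473, -0.0]
contact_force: [-3.5, 0.8, 2.7]
grip_width: 0.273
```

Run:
```python
from h import *
st()
im=vision.camera("side"); crop("side",im,(180,80,310,210),4.5,"pics/s11.png")
```

```text
t 11.85 grasp [ 459.5 -252.5  132.3] yaw 56.39 zdir [ 0.e+00 -2.e-04 -1.e+00] F [-3.5  0.8  2.7] M [ 0.11  0.7  -0.06] w 0.273 j [-0.502  0.314 -0.204  1.053 -0.     0.084]
```

View pics/s11.png

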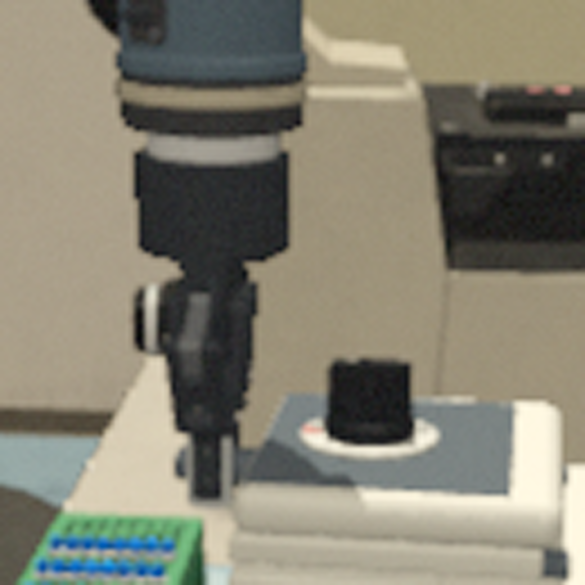

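```bash
cat > arc.py <<'E'
import numpy as np
def arc(ths,t0=0.0,px=-165.7,pz=18.3):
    f=lambda t:np.array([px*np.cos(t)+pz*np.sin(t),-px*np.sin(t)+pz*np.cos(t)])
    for t in ths:
        d=f(t)-f(t0); print([0,round(d[0]/1000,4),round(-d[1]/1000,4),0,0,0,1],round(t,3))
E
python3 -c "
from arc import *
arc(np.linspace(.05,.5,10))
arc(np.linspace(.55,1.0,10),.5)
arc(np.linspace(1.05,1.5,10),1.0)"
```

```text
[0, np.float64(0.0011), np.float64(-0.0083), 0, 0, 0, 1] 0.05
[0, np.float64(0.0027), np.float64(-0.0165), 0, 0, 0, 1] 0.1
[0, np.float64(0.0046), np.float64(-0.0246), 0, 0, 0, 1] 0.15
[0, np.float64(0.0069), np.float64(-0.0326), 0, 0, 0, 1] 0.2
[0, np.float64(0.0097), np.float64(-0.0404), 0, 0, 0, 1] 0.25
[0, np.float64(0.0128), np.float64(-0.0482), 0, 0, 0, 1] 0.3
[0, np.float64(0.0163), np.float64(-0.0557), 0, 0, 0, 1] 0.35
[0, np.float64(0.0202), np.float64(-0.0631), 0, 0, 0, 1] 0.4
[0, np.float64(0.0245), np.float64(-0.0703), 0, 0, 0, 1] 0.45
[0, np.float64(0.0291), np.float64(-0.0772), 0, 0, 0, 1] 0.5
[0, np.float64(0.0049), np.float64(-0.0067), 0, 0, 0, 1] 0.55
[0, np.float64(0.0102), np.float64(-0.0132), 0, 0, 0, 1] 0.6
[0, np.float64(0.0158), np.float64(-0.0193), 0, 0, 0, 1] 0.65
[0, np.float64(0.0217), np.float64(-0.0252), 0, 0, 0, 1] 0.7
[0, np.float64(0.0279), np.float64(-0.0308), 0, 0, 0, 1] 0.75
[0, np.float64(0.0343), np.float64(-0.0361), 0, 0, 0, 1] 0.8
[0, np.float64(0.041), np.float64(-0.0411), 0, 0, 0, 1] 0.85
[0, np.float64(0.048), np.float64(-0.0457), 0, 0, 0, 1] 0.9
[0, np.float64(0.0551), np.float64(-0.0499), 0, 0, 0, 1] 0.95
[0, np.float64(0.0625), np.float64(-0.0538), 0, 0, 0, 1] 1.0
[0, np.float64(0.0076), np.float64(-0.0035), 0, 0, 0, 1] 1.05
[0, np.float64(0.0153), np.float64(-0.0067), 0, 0, 0, 1] 1.1
[0, np.float64(0.0231), np.float64(-0.0094), 0, 0, 0, 1] 1.15
[0, np.float64(0.0311), np.float64(-0.0118), 0, 0, 0, 1] 1.2
[0, np.float64(0.0392), np.float64(-0.0137), 0, 0, 0, 1] 1.25
[0, np.float64(0.0474), np.float64(-0.0152), 0, 0, 0, 1] 1.3
[0, np.float64(0.0557), np.float64(-0.0164), 0, 0, 0, 1] 1.35
[0, np.float64(0.064), np.float64(-0.0171), 0, 0, 0, 1] 1.4
[0, np.float64(0.0723), np.float64(-0.0174), 0, 0, 0, 1] 1.45
[0, np.float64(0.0807), np.float64(-0.0173), 0, 0, 0, 1] 1.5
```

Call:
arm_command(
  steps=[
    [0, 0.001, -0.0085, 0, 0, 0, 1],
    [0, 0.0025, -0.0165, 0, 0, 0, 1],
    [0, 0.0045, -0.0245, 0, 0, 0, 1],
    [0, 0.007, -0.0325, 0, 0, 0, 1],
    [0, 0.0095, -0.0405, 0, 0, 0, 1],
    [0, 0.013, -0.048, 0, 0, 0, 1],
    [0, 0.0165, -0.0555, 0, 0, 0, 1],
    [0, 0.02, -0.063, 0, 0, 0, 1],
    [0, 0.0245, -0.0705, 0, 0, 0, 1],
    [0, 0.029, -0.077, 0, 0, 0, 1],
  ],
)

```text
t: 12.73
tcp_pos: [484.0, -268.8, 364.6]
tcp_rot: [0.0, 0.881, 0.473, -0.0]
contact_force: [-1.3, -2.2, -5.3]
grip_width: 0.272
```

Run:
```python
from h import *
st()
im=vision.camera("side"); crop("side",im,(180,60,330,210),4,"pics/s12.png")
```

```text
t 12.73 grasp [ 484.  -268.8  209.9] yaw 56.4 zdir [-0.e+00 -2.e-04 -1.e+00] F [-1.3 -2.2 -5.3] M [-0.26  0.61 -0.03] w 0.272 j [-0.507  0.333  0.025  1.262 -0.     0.08 ]
```

View pics/s12.png

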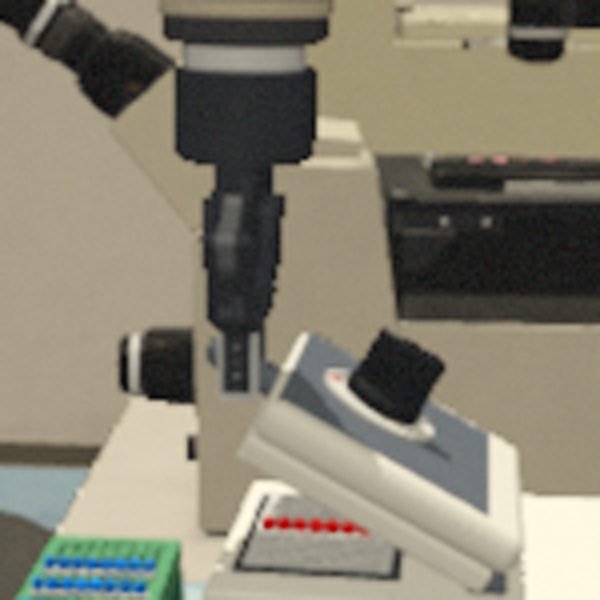

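Lid is lifting well; the red strip shows at (315,525). I'll carry on round the arc.

Call:
arm_command(
  steps=[
    [0, 0.005, -0.0065, 0, 0, 0, 1],
    [0, 0.01, -0.013, 0, 0, 0, 1],
    [0, 0.016, -0.0195, 0, 0, 0, 1],
    [0, 0.0215, -0.025, 0, 0, 0, 1],
    [0, 0.028, -0.031, 0, 0, 0, 1],
    [0, 0.0345, -0.036, 0, 0, 0, 1],
    [0, 0.041, -0.041, 0, 0, 0, 1],
    [0, 0.048, -0.0455, 0, 0, 0, 1],
    [0, 0.055, -0.05, 0, 0, 0, 1],
    [0, 0.0625, -0.054, 0, 0, 0, 1],
  ],
)

```text
t: 13.62
tcp_pos: [535.9, -303.3, 417.8]
tcp_rot: [-0.0, 0.881, 0.473, -0.0]
contact_force: [-2.4, -2.5, -6.4]
grip_width: 0.272
```

Run:
```python
from h import *
st()
```

```text
t 13.62 grasp [ 535.7 -303.3  263.1] yaw 56.39 zdir [-9.e-04  2.e-04 -1.e+00] F [-2.4 -2.5 -6.4] M [-0.3   0.9  -0.06] w 0.272 j [-0.515  0.465  0.353  1.459 -0.     0.071]
```

Call:
arm_command(
  steps=[
    [0, 0.0075, -0.0035, 0, 0, 0, 1],
    [0, 0.0155, -0.0065, 0, 0, 0, 1],
    [0, 0.023, -0.0095, 0, 0, 0, 1],
    [0, 0.031, -0.012, 0, 0, 0, 1],
    [0, 0.039, -0.0135, 0, 0, 0, 1],
    [0, 0.0475, -0.015, 0, 0, 0, 1],
    [0, 0.0555, -0.0165, 0, 0, 0, 1],
    [0, 0.064, -0.017, 0, 0, 0, 1],
    [0, 0.0725, -0.0175, 0, 0, 0, 1],
    [0, 0.0805, -0.0175, 0, 0, 0, 1],
  ],
)

```text
t: 14.45
tcp_pos: [602.9, -348.0, 435.3]
tcp_rot: [-0.0, 0.881, 0.472, -0.0]
contact_force: [-4.9, -3.1, -3.2]
grip_width: 0.275
```

Run:
```python
from h import *
st()
im=vision.camera("side"); crop("side",im,(200,20,360,180),4,"pics/s13.png")
```

```text
t 14.45 grasp [ 602.8 -348.   280.6] yaw 56.39 zdir [-6.e-04 -1.e-04 -1.e+00] F [-4.9 -3.1 -3.2] M [-0.16  1.42  0.01] w 0.275 j [-0.523  0.693  0.779  1.657 -0.     0.063]
```

View pics/s13.png

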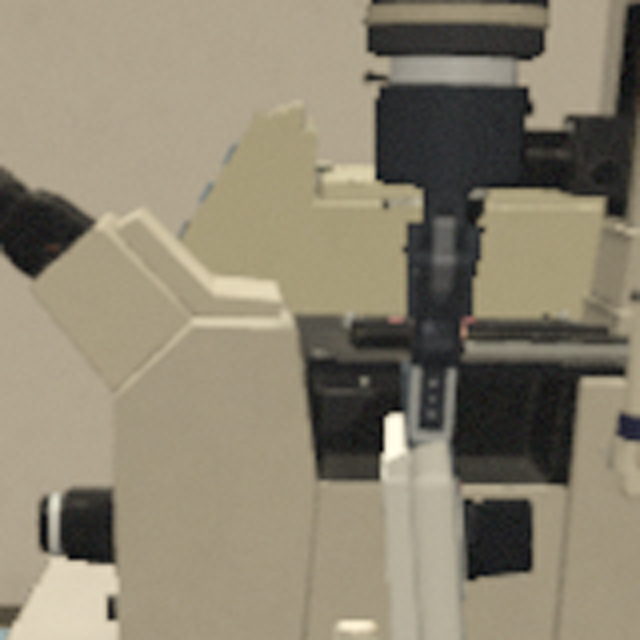

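Call:
arm_command(
  steps=[
    [0, 0.004, 0, 0, 0, 0, 1],
    [0, 0.008, 0, 0, 0, 0, 1],
    [0, 0.011, 0.0, 0, 0, 0, 1],
    [0, 0.011, 0, 0, 0, 0, 1],
    [0, 0.011, 0, 0, 0, 0, 0.4],
    [0, 0.011, 0, 0, 0, 0, 0.2],
    [0, 0.011, 0, 0, 0, 0, 0],
    [0, 0.011, -0.005, 0, 0, 0, -0.1],
    [0, 0.009, -0.01, 0, 0, 0, -0.1],
    [0, 0, -0.01, 0, 0, 0, -0.1],
  ],
)

```text
t: 15.33
tcp_pos: [603.2, -347.8, 446.1]
tcp_rot: [0.0, 0.881, 0.473, 0.0]
contact_force: [0.4, 0.3, 0.5]
grip_width: 0.553
```

Run:
```python
from h import *
st()
im=vision.camera("side"); crop("side",im,(200,20,360,180),4,"pics/s14.png")
```

```text
t 15.33 grasp [ 603.4 -347.9  291.4] yaw 56.4 zdir [ 1.1e-03 -5.0e-04 -1.0e+00] F [0.4 0.3 0.5] M [-0.03 -0.06 -0.01] w 0.553 j [-0.523  0.702  0.824  1.691  0.     0.063]
```

View pics/s14.png

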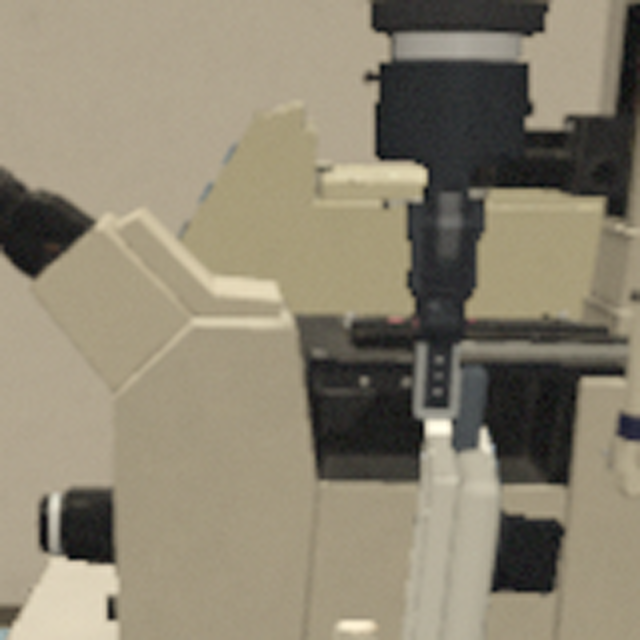

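Run:
```python
from h import *
plan([(330,-20,290,57,-.1)])
```

```text
[0.1219, -0.4076, 0.0012, 0.1, -0.0, -0.6, -0.1]
```

View pics/t9.png

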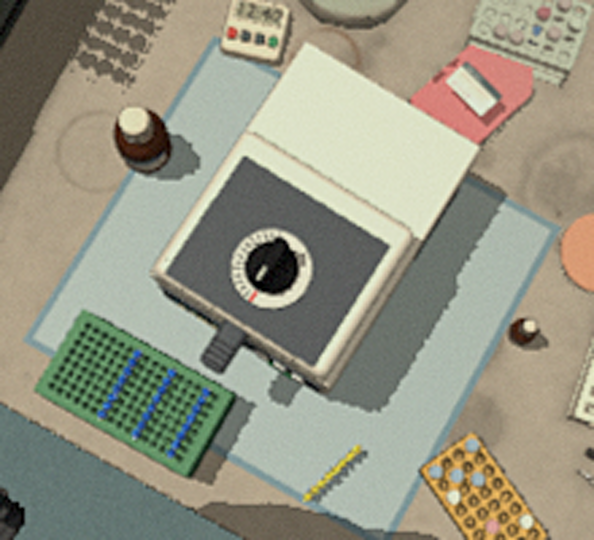

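Call:
arm_command(
  steps=[
    [0.0, -0.03, 0, 0, 0, 0, -0.1],
    [0.0, -0.07, 0, 0, 0, 0, -0.1],
    [0.01, -0.11, 0, 0, 0, 0, -0.1],
    [0.025, -0.15, 0, 0, 0, 0, -0.1],
    [0.04, -0.19, 0, 0, 0, 0, -0.1],
    [0.055, -0.23, 0, 0, 0, 0, -0.1],
    [0.07, -0.27, 0, 0, 0, 0, -0.1],
    [0.08, -0.31, 0, 0, 0, 0, -0.1],
    [0.085, -0.345, 0, 0, 0, 0, -0.1],
    [0.085, -0.36, 0, 0, 0, 0, -0.1],
  ],
)

```text
t: 16.22
tcp_pos: [348.0, -75.9, 445.8]
tcp_rot: [0.0, 0.881, 0.473, 0.001]
contact_force: [-0.2, 1.1, 0.7]
grip_width: 0.545
```

Run:
```python
from h import *
st()
for n,b,k,b2,k2 in (("top",(130,90,350,300),2.7,(180,110,300,240),5),("side",(160,60,380,260),2.8,(215,160,315,235),7)):
    im=np.mean([vision.camera(n).astype(float) for _ in range(4)],0).astype(np.uint8); cv2.imwrite(f"pics/{n}_open.png",im[:,:,::-1])
    crop(n,im,b,k,f"pics/{n}15.png"); crop(n,im,b2,k2,f"pics/{n}15b.png")
```

```text
t 16.22 grasp [348.2 -75.9 291.1] yaw 56.44 zdir [ 1.1e-03  2.0e-04 -1.0e+00] F [-0.2  1.1  0.7] M [ 0.   -0.01  0.  ] w 0.545 j [-0.215 -0.088 -0.255  1.403  0.     0.371]
```

View pics/top15.png

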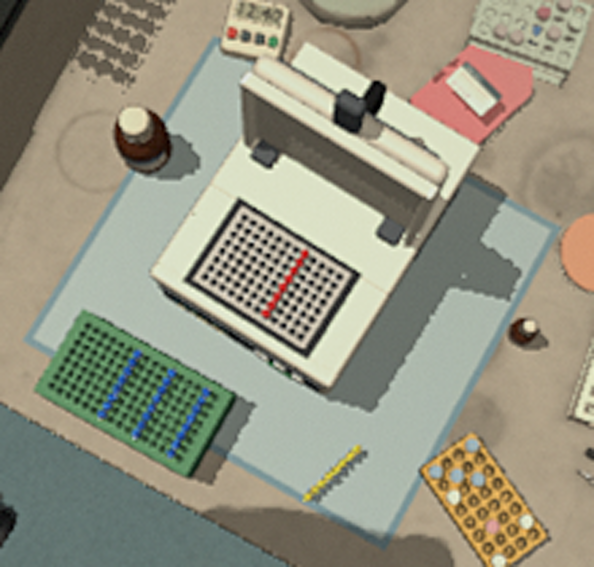

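View pics/top15b.png

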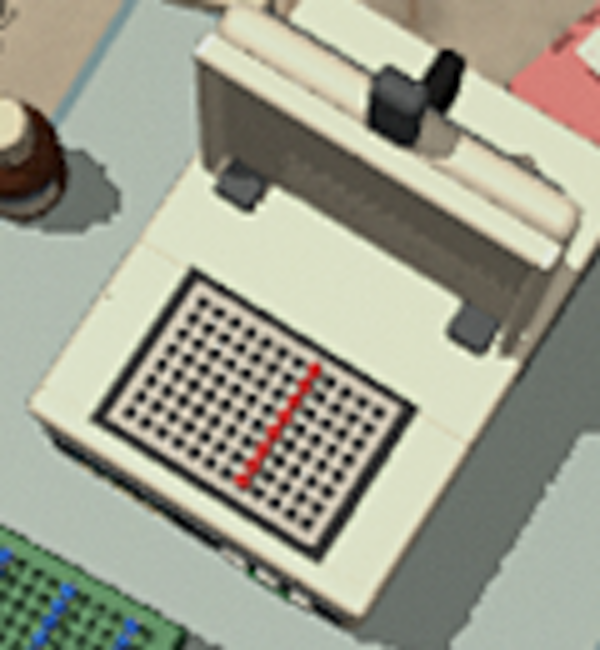

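View pics/side15.png

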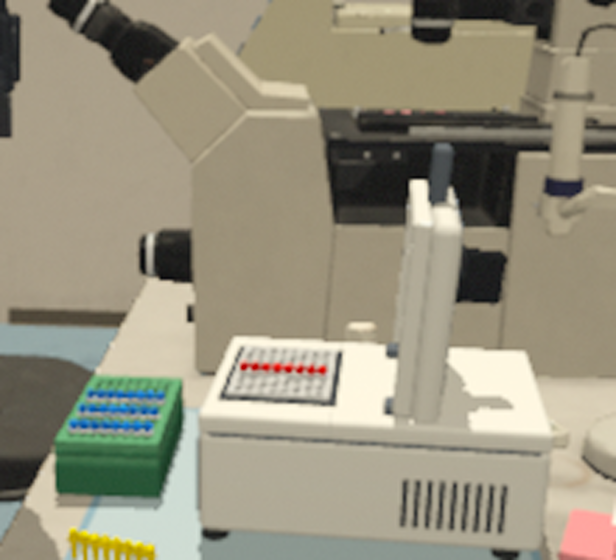

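View pics/side15b.png

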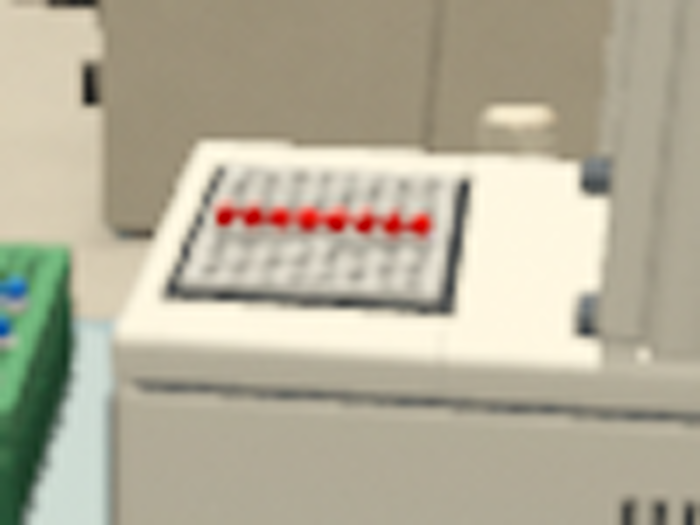

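```bash
cat > fit4.py <<'E'
from fit import *
f=[("top",px(p,5,(180,110)),q) for p,q in [((203,300),(31.5,49.5,114)),((130,413),(-31.5,49.5,114)),((378,410),(31.5,-49.5,114)),((307,525),(-31.5,-49.5,114)),((315,371),(31.5,-13.5,123)),((243,480),(-31.5,-13.5,123))]]
f+=[("side",px(p,7,(215,160)),q) for p,q in [((224,216),(-31.5,-13.5,122)),((421,225),(31.5,-13.5,122))]]
for cams in (("top","side"),("top",),("side",)):
    x,e=fit(f,[523,-295,-.58],cams); print(cams,x.round(3)); print(e.round(2).tolist())
E
python3 fit4.py
```

```text
('top', 'side') [ 522.864 -294.567   -0.583]
[[0.17, 0.32], [0.32, -0.36], [0.35, 0.09], [0.37, -0.61], [0.13, -0.84], [0.12, -0.29], [-0.97, -0.89], [-1.05, -0.63]]
('top',) [ 522.2   -293.992   -0.586]
[[-0.0, 0.56], [0.08, -0.15], [0.12, 0.44], [0.06, -0.29], [-0.09, -0.53], [-0.17, -0.01]]
('side',) [ 522.303 -299.72    -0.558]
[[-0.07, -0.02], [0.07, 0.01]]
```

```bash
cat >> h.py <<'E'
A=np.radians(-33.58); OX=np.array([np.cos(A),np.sin(A)]); OY=np.array([-OX[1],OX[0]]); O=np.array([524.4,-295.6])
def blk(x,y): return O+x*OX+y*OY
def rk(c,yaw,x,y): 
    return np.array(c)+x*np.array([np.cos(yaw),np.sin(yaw)])+y*np.array([-np.sin(yaw),np.cos(yaw)])
E
python3 - <<'E'
from h import *
p=blk(0,-13.5); print(p); plan([(*p,180,56.4,.4),(*p,150,56.4,.4)])
E
```

```text
[ 516.93313959 -306.84704386]
[-0.0983, 0.2651, 0.1104, -0.0, 0.0, -0.0, 0.4]
[-0.0983, 0.2651, 0.1404, -0.0, 0.0, -0.0, 0.4]
```

Call:
arm_command(
  steps=[
    [-0.013, 0.037, 0, 0, 0, 0, 0.4],
    [-0.026, 0.075, 0, 0, 0, 0, 0.4],
    [-0.039, 0.112, 0.01, 0, 0, 0, 0.4],
    [-0.053, 0.15, 0.02, 0, 0, 0, 0.4],
    [-0.067, 0.187, 0.04, 0, 0, 0, 0.4],
    [-0.08, 0.22, 0.06, 0, 0, 0, 0.4],
    [-0.093, 0.25, 0.08, 0, 0, 0, 0.4],
    [-0.0985, 0.265, 0.1, 0, 0, 0, 0.4],
    [-0.0985, 0.265, 0.12, 0, 0, 0, 0.4],
    [-0.0985, 0.265, 0.13, 0, 0, 0, 0.4],
  ],
)

```text
t: 17.45
tcp_pos: [516.1, -307.6, 311.3]
tcp_rot: [-0.002, 0.882, 0.472, -0.001]
contact_force: [-0.5, 0.7, 0.5]
grip_width: 0.302
```

Run:
```python
from h import *
st()
im=vision.camera("side"); crop("side",im,(205,110,315,220),5,"pics/s16.png")
p=blk(0,-13.5); plan([(*p,z,56.4,.4) for z in (140,134)])
```

```text
t 17.45 grasp [ 515.5 -307.3  156.6] yaw 56.3 zdir [-0.0038  0.0023 -1.    ] F [-0.5  0.7  0.5] M [0.02 0.04 0.02] w 0.302 j [-0.538  0.454  0.067  1.188 -0.     0.051]
[0.0007, 0.0012, 0.0161, -0.3, 0.0, -0.1, 0.4]
[0.0007, 0.0012, 0.0221, -0.3, 0.0, -0.1, 0.4]
```

View pics/s16.png

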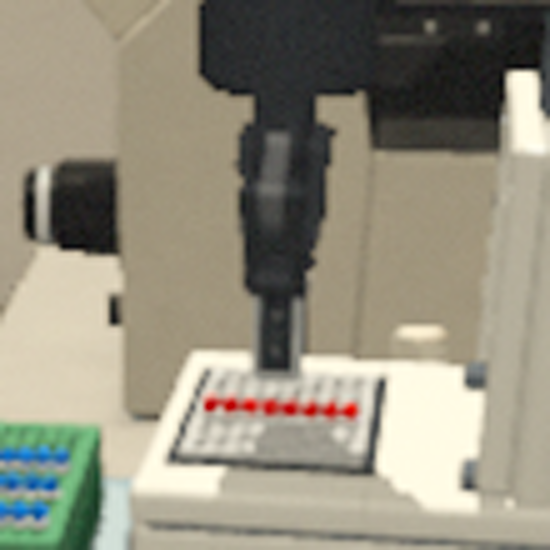

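Run:
```python
from h import *
st()
p=blk(0,-13.5); plan([(*p,z,56.4,.4) for z in (140,134)])
```

```text
t 17.5 grasp [ 514.9 -306.4  156.1] yaw 56.34 zdir [-0.0048  0.0028 -1.    ] F [-0.2  0.5 -2.6] M [ 0.09 -0.01  0.  ] w 0.303 j [-0.537  0.453  0.064  1.187 -0.     0.051]
[0.0007, 0.0012, 0.0161, -0.3, 0.0, -0.1, 0.4]
[0.0007, 0.0012, 0.0221, -0.3, 0.0, -0.1, 0.4]
```

Call:
arm_command(
  steps=[
    [0, 0, 0.004, 0, 0, 0, 0.4],
    [0, 0, 0.01, 0, 0, 0, 0.4],
    [0, 0, 0.015, 0, 0, 0, 0.4],
    [0, 0, 0.018, 0, 0, 0, 0.4],
    [0, 0, 0.02, 0, 0, 0, 0.4],
    [0, 0, 0.02, 0, 0, 0, 0.4],
    [0, 0, 0.02, 0, 0, 0, 0.4],
    [0, 0, 0.02, 0, 0, 0, 0.4],
    [0, 0, 0.02, 0, 0, 0, 0.4],
    [0, 0, 0.02, 0, 0, 0, 0.4],
  ],
)

```text
t: 18.33
tcp_pos: [516.3, -306.3, 295.4]
tcp_rot: [0.0, 0.881, 0.473, 0.0]
contact_force: [0.1, -1.2, 0.4]
grip_width: 0.303
```

Run:
```python
from h import *
st()
im=vision.camera("side"); crop("side",im,(205,110,315,220),5,"pics/s17.png")
p=blk(0,-13.5); plan([(*p,z,56.4,.4) for z in (134,)])
```

```text
t 18.33 grasp [ 516.3 -306.4  140.7] yaw 56.4 zdir [ 3.e-04 -2.e-04 -1.e+00] F [ 0.1 -1.2  0.4] M [-0.06 -0.02 -0.  ] w 0.303 j [-0.536  0.458  0.032  1.144 -0.     0.051]
[-0.0001, 0.0009, 0.0067, 0.0, -0.0, 0.0, 0.4]
```

View pics/s17.png

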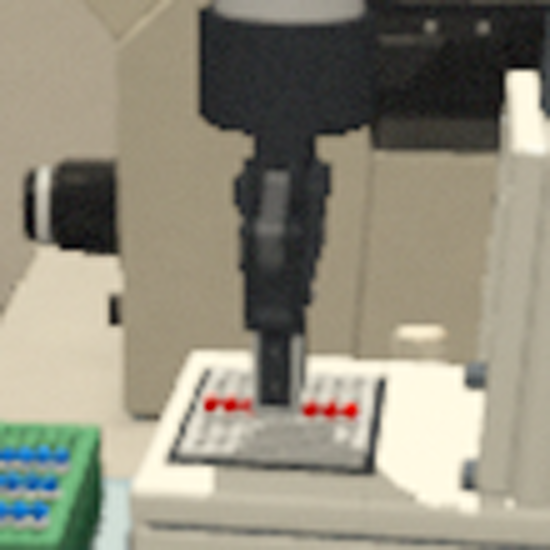

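Call:
arm_command(
  steps=[
    [0, 0.001, 0.003, 0, 0, 0, 0.4],
    [0, 0.001, 0.006, 0, 0, 0, 0.4],
    [0, 0.001, 0.006, 0, 0, 0, 0.6],
    [0, 0.001, 0.006, 0, 0, 0, 0.8],
    [0, 0.001, 0.006, 0, 0, 0, 1],
    [0, 0.001, 0.006, 0, 0, 0, 1],
    [0, 0.001, 0.006, 0, 0, 0, 1],
    [0, 0.001, 0.006, 0, 0, 0, 1],
    [0, 0.001, 0.006, 0, 0, 0, 1],
    [0, 0.001, 0.006, 0, 0, 0, 1],
  ],
  grip_force=25,
)

```text
t: 19.22
tcp_pos: [517.1, -306.9, 289.3]
tcp_rot: [0.0, 0.881, 0.473, 0.0]
contact_force: [-0.8, 0.0, 0.6]
grip_width: 0.075
```

Run:
```python
from h import *
st()
```

```text
t 19.22 grasp [ 517.1 -306.9  134.6] yaw 56.4 zdir [ 0. -0. -1.] F [-0.8  0.   0.6] M [ 0.   -0.07 -0.01] w 0.075 j [-0.536  0.464  0.024  1.132  0.     0.051]
```

Call:
arm_command(
  steps=[
    [0, 0, -0.003, 0, 0, 0, 1],
    [0, 0, -0.008, 0, 0, 0, 1],
    [0, 0, -0.015, 0, 0, 0, 1],
    [0, 0, -0.025, 0, 0, 0, 1],
    [0, 0, -0.04, 0, 0, 0, 1],
    [0, 0, -0.06, 0, 0, 0, 1],
    [0, 0, -0.08, 0, 0, 0, 1],
    [0, 0, -0.1, 0, 0, 0, 1],
    [0.02, -0.035, -0.12, 0, 0, 0, 1],
    [0.035, -0.07, -0.13, 0, 0, 0, 1],
  ],
)

```text
t: 20.05
tcp_pos: [479.0, -239.9, 420.9]
tcp_rot: [0.001, 0.882, 0.472, 0.001]
contact_force: [0.4, 0.4, 0.4]
grip_width: 0.077
```

Call:
arm_command(
  steps=[
    [0.01, -0.035, 0, 0, 0, 0, 1],
    [0.02, -0.07, 0, 0, 0, 0, 1],
    [0.035, -0.105, 0, 0, 0, 0, 1],
    [0.05, -0.14, 0, 0, 0, 0, 1],
    [0.06, -0.17, 0, 0, 0, 0, 1],
    [0.065, -0.19, 0, 0, 0, 0, 1],
    [0.07, -0.2, 0, 0, 0, 0, 1],
    [0.07, -0.2, 0, 0, 0, 0, 1],
    [0.07, -0.2, 0, 0, 0, 0, 1],
    [0.07, -0.2, 0, 0, 0, 0, 1],
  ],
)

```text
t: 20.88
tcp_pos: [351.5, -71.3, 419.2]
tcp_rot: [0.0, 0.881, 0.472, 0.0]
contact_force: [0.4, -0.4, 0.4]
grip_width: 0.08
```

Run:
```python
from h import *
st()
for n,b,k in (("top",(130,190,240,290),7),("side",(140,70,260,250),3.3)):
    im=np.mean([vision.camera(n).astype(float) for _ in range(3)],0).astype(np.uint8); crop(n,im,b,k,f"pics/{n}18.png")
```

```text
t 20.88 grasp [351.6 -71.4 264.5] yaw 56.39 zdir [ 5.e-04 -3.e-04 -1.e+00] F [ 0.4 -0.4  0.4] M [-0.   -0.01 -0.02] w 0.08 j [-0.2   -0.081 -0.315  1.336 -0.     0.387]
```

View pics/top18.png

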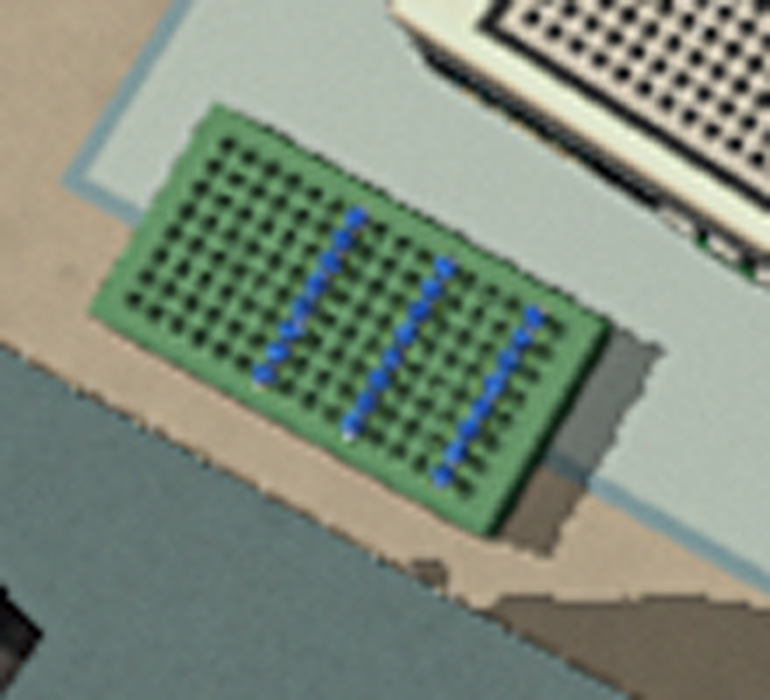

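View pics/side18.png

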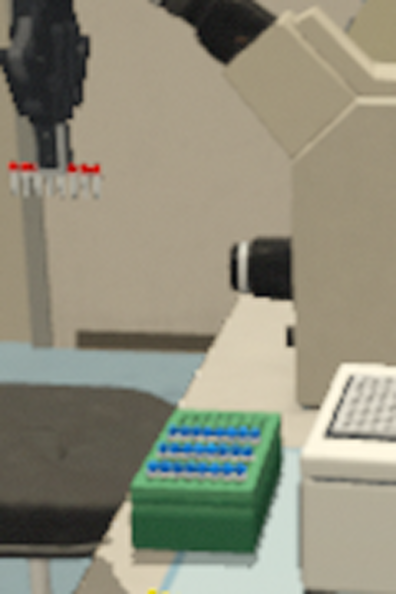

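```bash
cat > grid.py <<'E'
from h import *
from scipy.ndimage import map_coordinates, gaussian_filter
from scipy.optimize import minimize
BX=np.array([2.2,-1.6])   # top camera bias -> robot, from contact
def gridfit(im,ys,z,init,n="top"):
    g=gaussian_filter(im[...,:3].astype(float).mean(2),0.5)
    xs=np.arange(-31.5,32,9)
    W=np.array([(x,y) for x in xs for y in ys]); 
    M=np.array([(x+4.5,y) for x in xs[:-1] for y in ys]+[(x,y+4.5) for x in xs for y in ys[:-1]]) 
    def samp(v,Q):
        c,s=np.cos(v[2]/100),np.sin(v[2]/100)
        P=np.c_[v[0]+c*Q[:,0]-s*Q[:,1],v[1]+s*Q[:,0]+c*Q[:,1],np.full(len(Q),z)]
        u=proj(n,P); return map_coordinates(g,[u[:,1],u[:,0]],order=1)
    f=lambda v:samp(v,W).mean()-samp(v,M).mean()
    b=None
    for dx in (-2,0,2):
        for dy in (-2,0,2):
            r=minimize(f,[init[0]+dx,init[1]+dy,init[2]*100],method="Nelder-Mead",options=dict(xatol=.02,fatol=.01,initial_simplex=[[init[0]+dx,init[1]+dy,init[2]*100],[init[0]+dx+2,init[1]+dy,init[2]*100],[init[0]+dx,init[1]+dy+2,init[2]*100],[init[0]+dx,init[1]+dy,init[2]*100+2]]))
            if b is None or r.fun<b.fun: b=r
    return np.array([b.x[0],b.x[1],b.x[2]/100]),b.fun
RY=np.arange(-67.5,68,9); BY=np.arange(-49.5,50,9)
E
python3 - <<'E'
from grid import *
im=np.mean([vision.camera("top").astype(float) for _ in range(4)],0)
print(gridfit(im,BY,114,[522.2,-294,-.586]))
print(gridfit(im,BY[:6],114,[522.2,-294,-.586]), gridfit(im,BY[6:],114,[522.2,-294,-.586]))
ys=[y for y in RY if min(abs(y-np.array([-58.5,-22.5,13.5])))>1]
print(gridfit(im,np.array(ys),50,[430,-164.4,-.536]))
print(gridfit(im,np.array([67.5,58.5,49.5,40.5,31.5,22.5]),50,[430,-164.4,-.536]))
im=cv2.imread("pics/top_avg.png"); print(gridfit(im,np.array(ys),50,[430,-164.4,-.536]))
E
```

```text
(array([ 522.36385847, -293.81065281,   -0.58623388]), np.float64(-79.98329238728219))Traceback (most recent call last):
  File "<stdin>", line 4, in <module>
  File "grid.py", line 18, in gridfit
    r=minimize(f,[init[0]+dx,init[1]+dy,init[2]*100],method="Nelder-Mead",options=dict(xatol=.02,fatol=.01,initial_simplex=[[init[0]+dx,init[1]+dy,init[2]*100],[init[0]+dx+2,init[1]+dy,init[2]*100],[init[0]+dx,init[1]+dy+2,init[2]*100],[init[0]+dx,init[1]+dy,init[2]*100+2]]))
    res = _minimize_neldermead(fun, x0, args, callback, bounds=bounds,
                               **options)
    fxr = func(xr)
    fx = function(np.copy(x), *(wrapper_args + args))
  File "grid.py", line 14, in <lambda>
    f=lambda v:samp(v,W).mean()-samp(v,M).mean()
                                ~~~~^^^^^
  File "grid.py", line 13, in samp
    u=proj(n,P); return map_coordinates(g,[u[:,1],u[:,0]],order=1)
  File "h.py", line 9, in proj
    K,r,t=cal(n); return cv2.projectPoints(np.array(P,float).reshape(-1,3),r,t,K,None)[0].reshape(-1,2)
          ~~~^^^
  File "h.py", line 5, in cal
    c=vision.calibration(n); f=192/np.tan(np.radians(c['vertical_fov']/2))
ValueError: time passes only in moves, steps and waits
```

```bash
python3 - <<'E'
s=open('h.py').read()
i=s.index("def cal(n):"); j=s.index("def proj")
s=s[:i]+'''CAL=dict(side=(51.31322134898308,254.99758850619756,193.92238446128897,[1.88393271,-0.44417904,0.33966229],[-590.46706121,82.97676183,963.12395257]),
 top=(48.18358790583877,251.86372098270724,194.16795653281196,[2.11568845,-2.16387969,0.22543847],[-334.30670498,534.8463864,1025.24553777]))
def cal(n):
    v,cx,cy,r,t=CAL[n]; f=192/np.tan(np.radians(v/2))
    return np.array([[f,0,cx],[0,f,cy],[0,0,1.]]),np.array(r),np.array(t)
'''+s[j:]
open('h.py','w').write(s)
E
cat > gf.py <<'E'
from grid import *
def rackfit(im,ysfull,init):
    ys=np.array([y for y in RY if min(abs(y-np.array(ysfull)))>1]); return gridfit(im,ys,50,init)
E
python3 - <<'E'
from gf import *
st()
im=np.mean([vision.camera("top").astype(float) for _ in range(3)],0); np.save("last.npy",im)
print(gridfit(im,BY,114,[522.2,-294,-.586]))
print(rackfit(im,[-58.5,-22.5,13.5],[430,-164.4,-.536]))
print(gridfit(im,np.array([67.5,58.5,49.5,40.5,31.5,22.5]),50,[430,-164.4,-.536]))
im=cv2.imread("pics/top_avg.png"); print(rackfit(im,[-58.5,-22.5,13.5],[430,-164.4,-.536]))
E
```

```text
t 21.38 grasp [350.8 -70.9 264.2] yaw 56.39 zdir [-1.e-04 -0.e+00 -1.e+00] F [-1.3 -0.5  0.4] M [-0.04  0.03  0.02] w 0.077 j [-0.199 -0.082 -0.317  1.336 -0.     0.387]
(array([ 522.36292026, -293.81294562,   -0.58615736]), np.float64(-79.94238135698296))
(array([ 430.485551  , -163.83979263,   -0.53072818]), np.float64(-29.904029328408086))
(array([ 430.374757  , -163.95055729,   -0.53242347]), np.float64(-36.29936189575324))
(array([ 430.47758926, -163.84478284,   -0.5309059 ]), np.float64(-29.197341317776726))
```

Run:
```python
from gf import *
p=rk((432.5,-165.6),-.531,0,49.5); print(p); plan([(*p,z,59.6,1) for z in (150,100)])
```

```text
[ 457.56659682 -122.91609526]
[0.0157, 0.1178, 0.1143, 0.0, -0.0, -3.2, 1]
[0.0157, 0.1178, 0.1643, 0.0, -0.0, -3.2, 1]
```

Call:
arm_command(
  steps=[
    [0.005, 0.035, 0.01, 0, 0, -1.5, 1],
    [0.01, 0.07, 0.03, 0, 0, -3.2, 1],
    [0.0155, 0.1, 0.06, 0, 0, -3.2, 1],
    [0.0155, 0.118, 0.09, 0, 0, -3.2, 1],
    [0.0155, 0.118, 0.12, 0, 0, -3.2, 1],
    [0.0155, 0.118, 0.145, 0, 0, -3.2, 1],
    [0.0155, 0.118, 0.16, 0, 0, -3.2, 1],
    [0.0155, 0.118, 0.164, 0, 0, -3.2, 1],
    [0.0155, 0.118, 0.164, 0, 0, -3.2, 1],
    [0.0155, 0.118, 0.164, 0, 0, -3.2, 1],
  ],
)

```text
t: 22.37
tcp_pos: [458.0, -123.2, 255.8]
tcp_rot: [0.0, 0.868, 0.497, 0.0]
contact_force: [0.1, -0.4, 0.4]
grip_width: 0.072
```

Run:
```python
from gf import *
st(); p=rk((432.5,-165.6),-.531,0,49.5);plan([(*p,z,59.6,1) for z in (85,)])
for n,b,k in (("top",(130,190,240,290),7),("side",(170,130,250,240),5)):
    im=np.mean([vision.camera(n).astype(float) for _ in range(2)],0).astype(np.uint8); crop(n,im,b,k,f"pics/{n}19.png")
```

```text
t 22.37 grasp [ 458.1 -123.2  101.1] yaw 59.6 zdir [ 9.e-04 -2.e-04 -1.e+00] F [ 0.1 -0.4  0.4] M [-0.03 -0.01  0.03] w 0.072 j [-0.263  0.243 -0.385  0.941 -0.     0.268]
[0.0001, -0.0005, 0.0161, 0.0, -0.0, 0.0, 1]
```

View pics/side19.png

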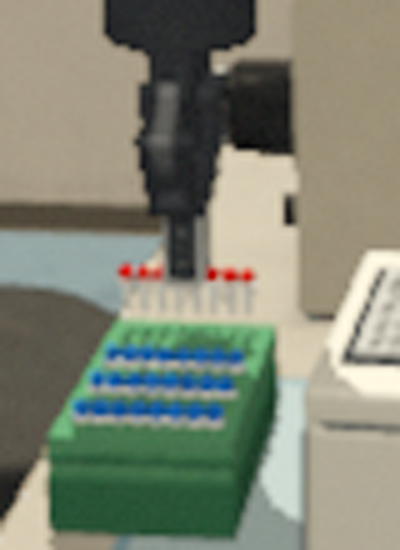

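View pics/top19.png

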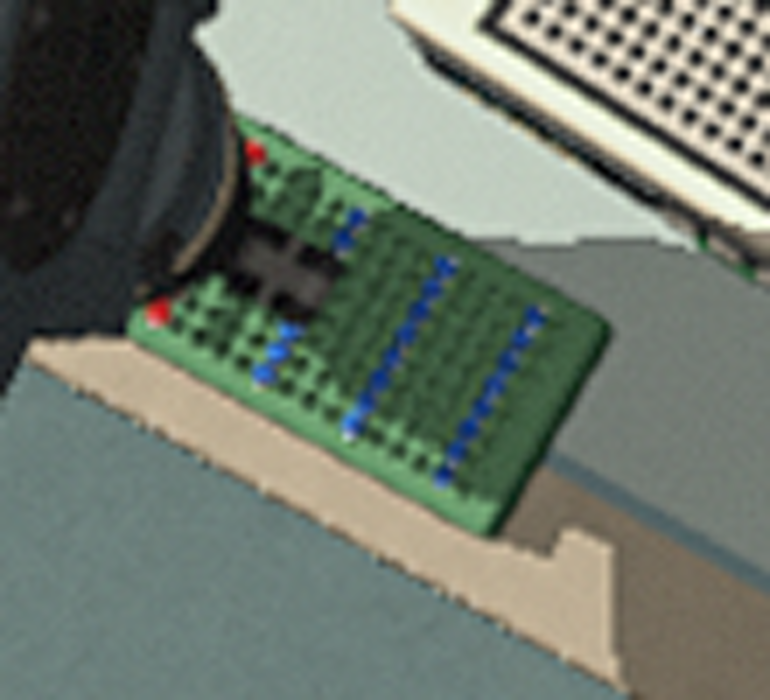

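Run:
```python
from gf import *
c=[430.45,-163.87];
for x,o in ((31.5,(256,152)),(-31.5,(158,312))):
    p=rk(c,-.531,x,49.5); e=(proj("top",[*p,89.5])[0]-[130,190]+.5)*7-.5; 
    w=onz("top",[((np.array(o)+.5)/7-.5)+[130,190]],89.5)[0]; d=w[:2]-p; X=np.array([np.cos(-.531),np.sin(-.531)])
    print(e,o,d,'along X',d@X,'Y',d@[-X[1],X[0]])
```

```text
[251.20991508 153.02597397] (256, 152) [ 0.31990992 -1.6259546 ] along X 1.0992354081807953 Y -1.240061380035642
[154.64327208 314.00119158] (158, 312) [ 0.65199548 -1.11795208] along X 1.1283427690424026 Y -0.6338434780356149
```

Call:
arm_command(
  steps=[
    [0.0005, -0.001, 0.003, 0, 0, 0, 1],
    [0.0005, -0.001, 0.007, 0, 0, 0, 1],
    [0.0005, -0.001, 0.011, 0, 0, 0, 1],
    [0.0005, -0.001, 0.014, 0, 0, 0, 1],
    [0.0005, -0.001, 0.016, 0, 0, 0, 1],
    [0.0005, -0.001, 0.018, 0, 0, 0, 1],
    [0.0005, -0.001, 0.019, 0, 0, 0, 1],
    [0.0005, -0.001, 0.02, 0, 0, 0, 1],
    [0.0005, -0.001, 0.02, 0, 0, 0, 1],
    [0.0005, -0.001, 0.02, 0, 0, 0, 1],
  ],
)

```text
t: 23.4
tcp_pos: [457.0, -122.3, 235.0]
tcp_rot: [0.0, 0.868, 0.497, -0.0]
contact_force: [-0.0, -0.2, -1.0]
grip_width: 0.08
```

Run:
```python
from gf import *
st()
for n,b,k in (("side",(170,130,250,240),6),):
    im=np.mean([vision.camera(n).astype(float) for _ in range(2)],0).astype(np.uint8); crop(n,im,b,k,f"pics/{n}20.png")
```

```text
t 23.4 grasp [ 457.  -122.3   80.3] yaw 59.6 zdir [ 0. -0. -1.] F [-0.  -0.2 -1. ] M [ 0.03  0.04 -0.04] w 0.08 j [-0.261  0.262 -0.419  0.89  -0.     0.269]
```

View pics/side20.png

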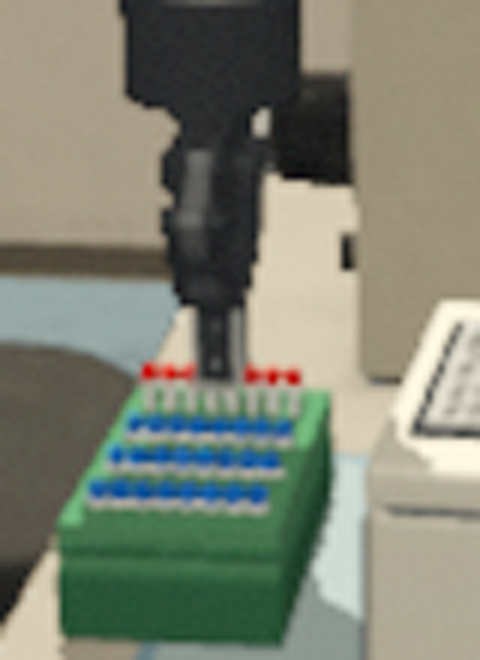

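Call:
arm_command(
  steps=[
    [0, 0, 0.002, 0, 0, 0, 1],
    [0, 0, 0.004, 0, 0, 0, 1],
    [0, 0, 0.006, 0, 0, 0, 1],
    [0, 0, 0.0075, 0, 0, 0, 1],
    [0, 0, 0.0085, 0, 0, 0, 1],
    [0, 0, 0.0095, 0, 0, 0, 1],
    [0, 0, 0.01, 0, 0, 0, 1],
    [0, 0, 0.01, 0, 0, 0, 1],
    [0, 0, 0.01, 0, 0, 0, 1],
    [0, 0, 0.01, 0, 0, 0, 1],
  ],
)

```text
t: 24.33
tcp_pos: [457.0, -122.2, 225.0]
tcp_rot: [0.0, 0.868, 0.497, 0.0]
contact_force: [-0.5, -0.3, 0.5]
grip_width: 0.076
```

Run:
```python
from gf import *
st()
for n,b,k in (("side",(170,130,250,240),6),):
    im=np.mean([vision.camera(n).astype(float) for _ in range(2)],0).astype(np.uint8); crop(n,im,b,k,f"pics/{n}21.png")
```

```text
t 24.33 grasp [ 457.1 -122.2   70.3] yaw 59.6 zdir [ 0. -0. -1.] F [-0.5 -0.3  0.5] M [ 0.03  0.09 -0.01] w 0.076 j [-0.261  0.273 -0.433  0.865 -0.     0.269]
```

View pics/side21.png

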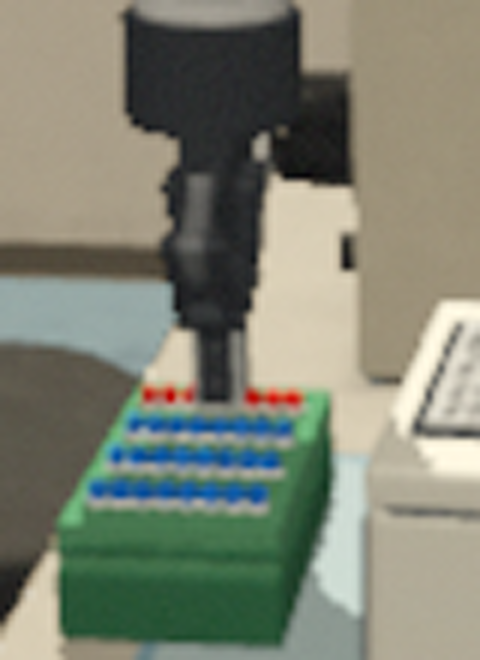

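Call:
arm_command(
  steps=[
    [0, 0, 0.0005, 0, 0, 0, 1],
    [0, 0, 0.001, 0, 0, 0, 1],
    [0, 0, 0.001, 0, 0, 0, 1],
    [0, 0, 0.001, 0, 0, 0, 1],
    [0, 0, 0.001, 0, 0, 0, 1],
    [0, 0, 0.001, 0, 0, 0, 0.8],
    [0, 0, 0.001, 0, 0, 0, 0.6],
    [0, 0, 0.0, 0, 0, 0, 0.5],
    [0, 0, 0, 0, 0, 0, 0.5],
    [0, 0, 0, 0, 0, 0, 0.5],
  ],
)

```text
t: 25.27
tcp_pos: [457.0, -122.2, 224.9]
tcp_rot: [-0.0, 0.868, 0.497, -0.0]
contact_force: [0.2, -0.1, -0.1]
grip_width: 0.248
```

Run:
```python
from gf import *
st()
```

```text
t 25.27 grasp [ 457.  -122.2   70.2] yaw 59.6 zdir [-0. -0. -1.] F [ 0.2 -0.1 -0.1] M [-0.05 -0.01 -0.01] w 0.248 j [-0.261  0.273 -0.433  0.864 -0.     0.269]
```

Run:
```python
from gf import *
p=rk((432.3,-165.4),-.531,0,13.5); print(p); plan([(*p,z,59.6,.5) for z in (100,78,70.6)])
```

```text
[ 439.13634459 -153.75893507]
[-0.0363, 0.0005, -0.0298, -0.0, 0.0, -0.0, 0.5]
[-0.0363, 0.0005, -0.0078, -0.0, 0.0, -0.0, 0.5]
[-0.0363, 0.0005, -0.0004, -0.0, 0.0, -0.0, 0.5]
```

Call:
arm_command(
  steps=[
    [0, 0, -0.01, 0, 0, 0, 0.5],
    [0, 0, -0.025, 0, 0, 0, 0.5],
    [-0.01, 0, -0.035, 0, 0, 0, 0.5],
    [-0.025, 0, -0.035, 0, 0, 0, 0.5],
    [-0.0365, 0.0005, -0.03, 0, 0, 0, 0.5],
    [-0.0365, 0.0005, -0.025, 0, 0, 0, 0.5],
    [-0.0365, 0.0005, -0.02, 0, 0, 0, 0.5],
    [-0.0365, 0.0005, -0.02, 0, 0, 0, 0.5],
    [-0.0365, 0.0005, -0.02, 0, 0, 0, 0.5],
    [-0.0365, 0.0005, -0.02, 0, 0, 0, 0.5],
  ],
)

```text
t: 26.1
tcp_pos: [439.1, -153.7, 244.7]
tcp_rot: [-0.0, 0.868, 0.497, -0.0]
contact_force: [1.0, 0.4, -0.4]
grip_width: 0.252
```

Run:
```python
from gf import *
st()
for n,b,k in (("side",(170,130,250,240),6),):
    im=np.mean([vision.camera(n).astype(float) for _ in range(2)],0).astype(np.uint8); crop(n,im,b,k,f"pics/{n}22.png")
p=rk((432.3,-165.4),-.531,0,13.5); plan([(*p,z,59.6,.5) for z in (70.6,)])
```

```text
t 26.1 grasp [ 439.  -153.6   90. ] yaw 59.63 zdir [-5.e-04  3.e-04 -1.e+00] F [ 1.   0.4 -0.4] M [-0.07 -0.05 -0.04] w 0.252 j [-0.337  0.238 -0.424  0.91   0.     0.193]
[-0.0001, -0.0, 0.0197, 0.0, -0.0, 0.0, 0.5]
```

View pics/side22.png

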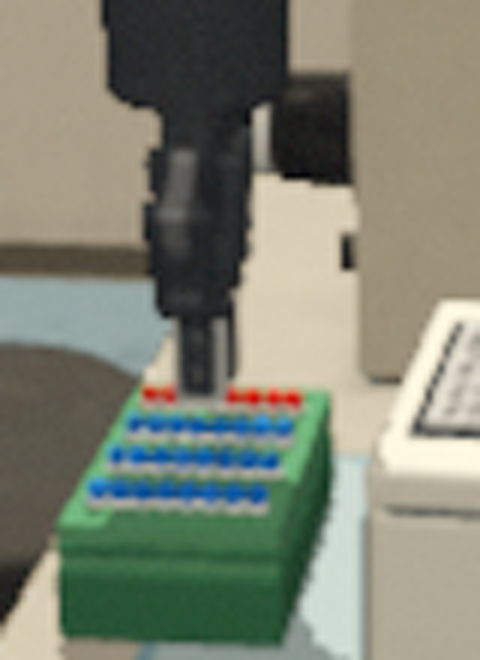

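Red strip sits level with its row. I'll grip the fresh strip at y=13.5.

Call:
arm_command(
  steps=[
    [0, 0, 0.008, 0, 0, 0, 0.5],
    [0, 0, 0.016, 0, 0, 0, 0.5],
    [0, 0, 0.0195, 0, 0, 0, 0.5],
    [0, 0, 0.0195, 0, 0, 0, 0.6],
    [0, 0, 0.0195, 0, 0, 0, 0.8],
    [0, 0, 0.0195, 0, 0, 0, 1],
    [0, 0, 0.0195, 0, 0, 0, 1],
    [0, 0, 0.0195, 0, 0, 0, 1],
    [0, 0, 0.0195, 0, 0, 0, 1],
    [0, 0, 0.0195, 0, 0, 0, 1],
  ],
)

```text
t: 27.03
tcp_pos: [439.0, -154.0, 225.6]
tcp_rot: [0.0, 0.868, 0.497, 0.0]
contact_force: [0.1, -0.0, 0.6]
grip_width: 0.08
```

Run:
```python
from gf import *
st()
p=blk(0,40.5); print(p); plan([(*p,z,56.4,1) for z in (175,152)])
```

```text
t 27.03 grasp [ 439.1 -154.    70.9] yaw 59.6 zdir [ 2.e-04 -1.e-04 -1.e+00] F [ 0.1 -0.   0.6] M [ 0.03 -0.02  0.02] w 0.08 j [-0.337  0.258 -0.452  0.86   0.     0.193]
[ 546.80058123 -261.85886842]
[-0.0385, 0.1476, -0.1041, 0.0, -0.0, 3.2, 1]
[-0.0385, 0.1476, -0.0811, 0.0, -0.0, 3.2, 1]
```

Call:
arm_command(
  steps=[
    [0, 0, -0.004, 0, 0, 0, 1],
    [0, 0, -0.012, 0, 0, 0, 1],
    [0, 0, -0.025, 0, 0, 0, 1],
    [0, 0, -0.05, 0, 0, 0, 1],
    [0, 0, -0.085, 0, 0, 0, 1],
    [-0.002, 0.01, -0.115, 0, 0, 0.5, 1],
    [-0.01, 0.04, -0.12, 0, 0, 1, 1],
    [-0.02, 0.075, -0.12, 0, 0, 2, 1],
    [-0.03, 0.11, -0.12, 0, 0, 3, 1],
    [-0.0385, 0.1475, -0.12, 0, 0, 3.2, 1],
  ],
)

```text
t: 27.87
tcp_pos: [547.3, -263.0, 346.8]
tcp_rot: [0.001, 0.882, 0.472, 0.0]
contact_force: [1.1, -0.5, 1.2]
grip_width: 0.074
```

Run:
```python
from gf import *
st()
for n,b,k in (("side",(190,90,310,230),5),):
    im=np.mean([vision.camera(n).astype(float) for _ in range(3)],0).astype(np.uint8); crop(n,im,b,k,f"pics/{n}23.png")
p=blk(0,40.5); plan([(*p,z,56.4,1) for z in (156,)])
st()
```

```text
t 27.87 grasp [ 547.5 -263.1  192.1] yaw 56.34 zdir [ 1.3e-03 -7.0e-04 -1.0e+00] F [ 1.1 -0.5  1.2] M [-0.02 -0.01  0.01] w 0.074 j [-0.448  0.451  0.152  1.271 -0.     0.14 ]
[0.0006, -0.0016, 0.034, -0.1, 0.0, -0.1, 1]
t 28.02 grasp [ 547.7 -263.2  190. ] yaw 56.33 zdir [-9.e-04  4.e-04 -1.e+00] F [ 0.7 -0.2 -0.6] M [0.06 0.02 0.01] w 0.078 j [-0.448  0.454  0.152  1.27  -0.     0.14 ]
```

View pics/side23.png

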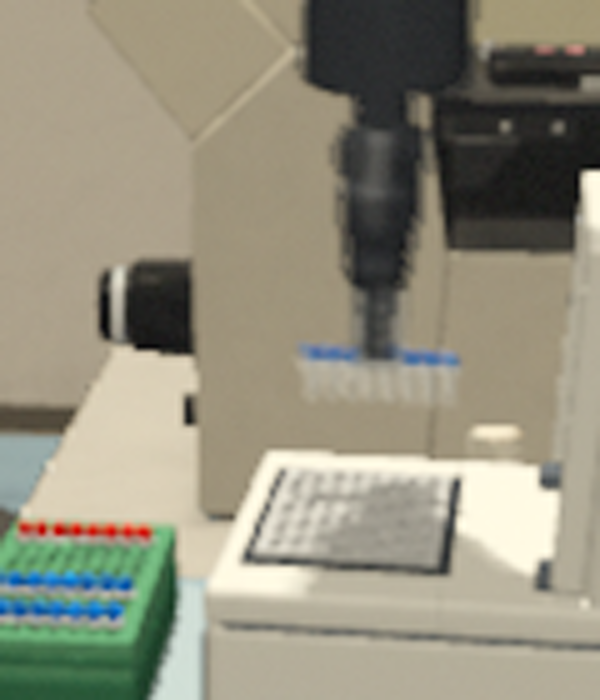

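Call:
arm_command(
  steps=[
    [0.0005, -0.001, 0.008, 0, 0, 0, 1],
    [0.0005, -0.0015, 0.018, 0, 0, 0, 1],
    [0.0005, -0.0015, 0.026, 0, 0, 0, 1],
    [0.0005, -0.0015, 0.032, 0, 0, 0, 1],
    [0.0005, -0.0015, 0.034, 0, 0, 0, 1],
    [0.0005, -0.0015, 0.034, 0, 0, 0, 1],
    [0.0005, -0.0015, 0.034, 0, 0, 0, 1],
    [0.0005, -0.0015, 0.034, 0, 0, 0, 1],
    [0.0005, -0.0015, 0.034, 0, 0, 0, 1],
    [0.0005, -0.0015, 0.034, 0, 0, 0, 1],
  ],
)

```text
t: 28.85
tcp_pos: [545.8, -260.6, 311.8]
tcp_rot: [0.0, 0.881, 0.473, 0.0]
contact_force: [0.5, -0.5, -0.4]
grip_width: 0.078
```

Run:
```python
from gf import *
st()
for n,b,k in (("side",(215,120,305,220),6),("top",(170,130,290,250),5)):
    im=np.mean([vision.camera(n).astype(float) for _ in range(3)],0).astype(np.uint8); crop(n,im,b,k,f"pics/{n}24.png")
p=blk(0,40.5); plan([(*p,z,56.4,1) for z in (145,)])
```

```text
t 28.85 grasp [ 545.9 -260.6  157.1] yaw 56.4 zdir [ 5.e-04 -2.e-04 -1.e+00] F [ 0.5 -0.5 -0.4] M [0.03 0.01 0.02] w 0.078 j [-0.445  0.459  0.076  1.187  0.     0.141]
[-0.0005, 0.0016, 0.0118, 0.0, 0.0, -0.0, 1]
```

View pics/side24.png

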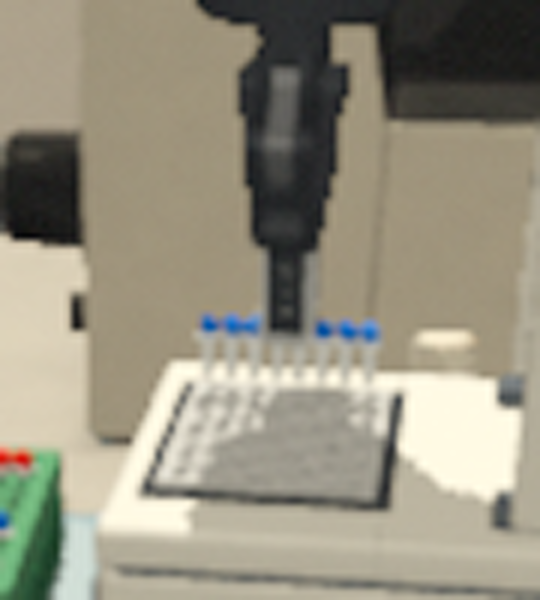

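View pics/top24.png

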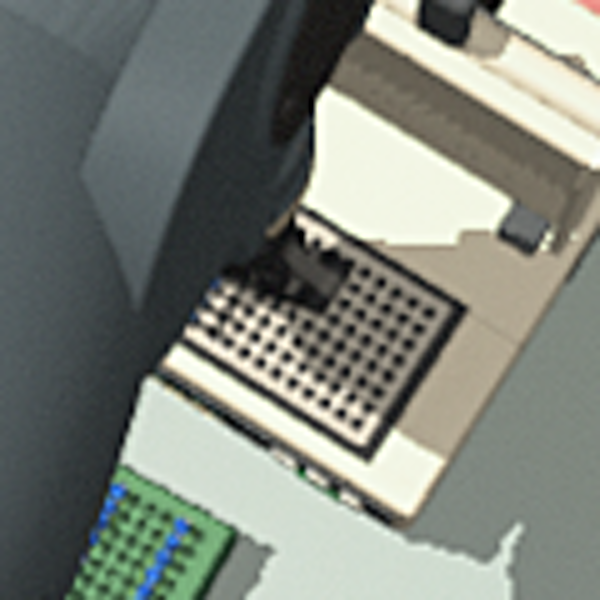

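Call:
arm_command(
  steps=[
    [-0.0005, 0.0015, 0, 0, 0, 0, 1],
    [-0.0005, 0.0015, 0.002, 0, 0, 0, 1],
    [-0.0005, 0.0015, 0.004, 0, 0, 0, 1],
    [-0.0005, 0.0015, 0.006, 0, 0, 0, 1],
    [-0.0005, 0.0015, 0.008, 0, 0, 0, 1],
    [-0.0005, 0.0015, 0.01, 0, 0, 0, 1],
    [-0.0005, 0.0015, 0.012, 0, 0, 0, 1],
    [-0.0005, 0.0015, 0.012, 0, 0, 0, 1],
    [-0.0005, 0.0015, 0.012, 0, 0, 0, 1],
    [-0.0005, 0.0015, 0.012, 0, 0, 0, 1],
  ],
)

```text
t: 29.98
tcp_pos: [546.7, -261.8, 299.5]
tcp_rot: [0.0, 0.881, 0.473, 0.0]
contact_force: [0.1, -0.3, -0.4]
grip_width: 0.073
```

Run:
```python
from gf import *
st()
p=blk(0,40.5); plan([(*p,z,56.4,1) for z in (135,)])
```

```text
t 29.98 grasp [ 546.7 -261.8  144.8] yaw 56.4 zdir [ 1.e-04 -0.e+00 -1.e+00] F [ 0.1 -0.3 -0.4] M [-0.01  0.06 -0.02] w 0.073 j [-0.447  0.468  0.058  1.161  0.     0.14 ]
[-0.0, 0.0001, 0.0098, 0.0, -0.0, 0.0, 1]
```

Call:
arm_command(
  steps=[
    [0, 0, 0.002, 0, 0, 0, 1],
    [0, 0, 0.004, 0, 0, 0, 1],
    [0, 0, 0.006, 0, 0, 0, 1],
    [0, 0, 0.008, 0, 0, 0, 1],
    [0, 0, 0.0095, 0, 0, 0, 1],
    [0, 0, 0.0105, 0, 0, 0, 1],
    [0, 0, 0.011, 0, 0, 0, 1],
    [0, 0, 0.011, 0, 0, 0, 1],
    [0, 0, 0.011, 0, 0, 0, 1],
    [0, 0, 0.011, 0, 0, 0, 1],
  ],
)

```text
t: 30.82
tcp_pos: [546.6, -261.7, 289.2]
tcp_rot: [0.0, 0.881, 0.473, 0.0]
contact_force: [-5.0, 2.3, 11.3]
grip_width: 0.081
```

Run:
```python
from gf import *
st()
for n,b,k in (("side",(215,120,305,220),6),):
    im=np.mean([vision.camera(n).astype(float) for _ in range(3)],0).astype(np.uint8); crop(n,im,b,k,f"pics/{n}25.png")
```

```text
t 30.82 grasp [ 546.7 -261.8  134.5] yaw 56.4 zdir [ 4.e-04 -2.e-04 -1.e+00] F [-5.   2.3 11.3] M [ 0.52  1.03 -0.  ] w 0.081 j [-0.447  0.473  0.039  1.136 -0.     0.14 ]
```

View pics/side25.png

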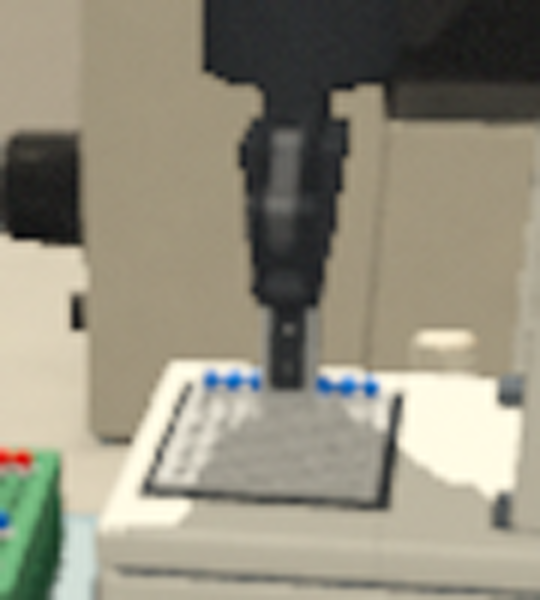

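Call:
arm_command(
  steps=[
    [0, 0, 0, 0, 0, 0, 0.7],
    [0, 0, 0, 0, 0, 0, 0.5],
    [0, 0, 0, 0, 0, 0, 0.5],
    [0, 0, -0.008, 0, 0, 0, 0.5],
    [0, 0, -0.025, 0, 0, 0, 0.5],
    [0, 0, -0.06, 0, 0, 0, 0.5],
    [0, -0.02, -0.1, 0, 0, 0, 0.5],
    [0, -0.06, -0.12, 0, 0, 0, 0.5],
    [0.01, -0.1, -0.13, 0, 0, 0, 0.5],
    [0.02, -0.14, -0.13, 0, 0, 0, 0.5],
  ],
)

```text
t: 31.8
tcp_pos: [443.9, -171.3, 420.9]
tcp_rot: [0.001, 0.882, 0.472, 0.001]
contact_force: [1.5, 0.2, 1.4]
grip_width: 0.246
```

Call:
arm_command(
  steps=[
    [0.01, -0.035, 0, 0, 0, 0, 0.5],
    [0.02, -0.07, 0, 0, 0, 0, 0.5],
    [0.03, -0.1, 0, 0, 0, 0, 0.5],
    [0.03, -0.12, 0, 0, 0, 0, 0.5],
    [0.03, -0.12, 0, 0, 0, 0, 0.5],
    [0.03, -0.12, 0, 0, 0, 0, 0.5],
    [0.03, -0.12, 0, 0, 0, 0, 0.5],
    [0.03, -0.12, 0, 0, 0, 0, 0.5],
    [0.03, -0.12, 0, 0, 0, 0, 0.5],
    [0.03, -0.12, 0, 0, 0, 0, 0.5],
  ],
)

```text
t: 32.63
tcp_pos: [361.9, -80.6, 418.1]
tcp_rot: [-0.0, 0.881, 0.472, -0.0]
contact_force: [-0.5, 0.5, -0.7]
grip_width: 0.247
```

Run:
```python
from gf import *
st()
im=np.mean([vision.camera("top").astype(float) for _ in range(3)],0); np.save("last.npy",im)
crop("top",im.astype(np.uint8),(130,120,310,280),4,"pics/top26.png")
im2=vision.camera("side"); crop("side",im2,(160,150,300,260),5,"pics/side26.png")
print(gridfit(im,BY[:8],114,[522.2,-294,-.586]))
print(rackfit(im,[-58.5,-22.5,49.5],[430,-164.4,-.536]))
```

```text
t 32.63 grasp [361.8 -80.6 263.4] yaw 56.37 zdir [-5.e-04  1.e-04 -1.e+00] F [-0.5  0.5 -0.7] M [-0.02 -0.02 -0.03] w 0.247 j [-0.219 -0.055 -0.294  1.332 -0.     0.368]
(array([ 522.40370315, -293.80443742,   -0.58823122]), np.float64(-80.93304052204823))
(array([ 430.50127425, -163.81332399,   -0.52974931]), np.float64(-30.044458420136756))
```

View pics/top26.png

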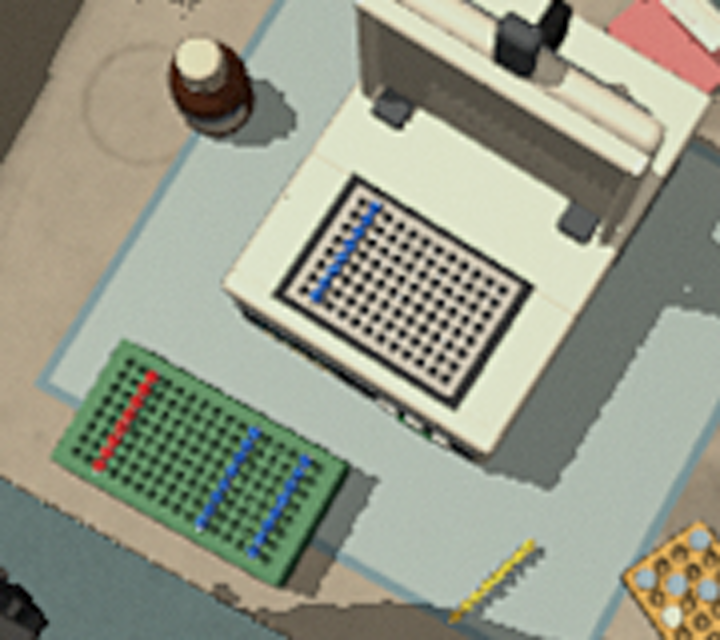

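View pics/side26.png

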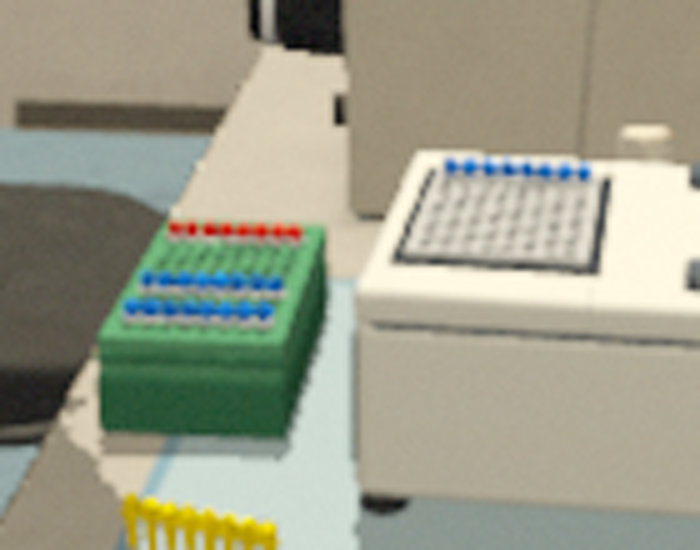

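Run:
```python
from gf import *
p=rk((432.3,-165.4),-.531,0,-22.5); print(p); plan([(*p,z,59.6,.5) for z in (120,70.7)])
```

```text
[ 420.90609235 -184.80177488]
[-0.0541, 0.1072, 0.1435, -0.0, 0.0, -3.2, 0.5]
[-0.0541, 0.1072, 0.1928, -0.0, 0.0, -3.2, 0.5]
```

Call:
arm_command(
  steps=[
    [-0.018, 0.035, 0.02, 0, 0, -1.5, 0.5],
    [-0.036, 0.07, 0.045, 0, 0, -3.2, 0.5],
    [-0.054, 0.1, 0.075, 0, 0, -3.2, 0.5],
    [-0.054, 0.107, 0.105, 0, 0, -3.2, 0.5],
    [-0.054, 0.107, 0.13, 0, 0, -3.2, 0.5],
    [-0.054, 0.107, 0.15, 0, 0, -3.2, 0.5],
    [-0.054, 0.107, 0.165, 0, 0, -3.2, 0.5],
    [-0.054, 0.107, 0.17, 0, 0, -3.2, 0.5],
    [-0.054, 0.107, 0.17, 0, 0, -3.2, 0.5],
    [-0.054, 0.107, 0.17, 0, 0, -3.2, 0.5],
  ],
)

```text
t: 33.67
tcp_pos: [420.9, -184.5, 248.9]
tcp_rot: [0.0, 0.868, 0.497, 0.0]
contact_force: [-0.8, -1.1, 0.5]
grip_width: 0.251
```

Run:
```python
from gf import *
st()
p=rk((432.3,-165.4),-.531,0,-22.5); plan([(*p,z,59.6,.5) for z in (70.8,)])
im2=vision.camera("side"); crop("side",im2,(160,120,280,250),5,"pics/side27.png")
```

```text
t 33.67 grasp [ 421.  -184.5   94.2] yaw 59.6 zdir [ 3.e-04 -2.e-04 -1.e+00] F [-0.8 -1.1  0.5] M [-0.01  0.03  0.02] w 0.251 j [-0.413  0.223 -0.432  0.916 -0.     0.117]
[-0.0003, 0.0002, 0.0234, 0.0, -0.0, 0.0, 0.5]
```

View pics/side27.png

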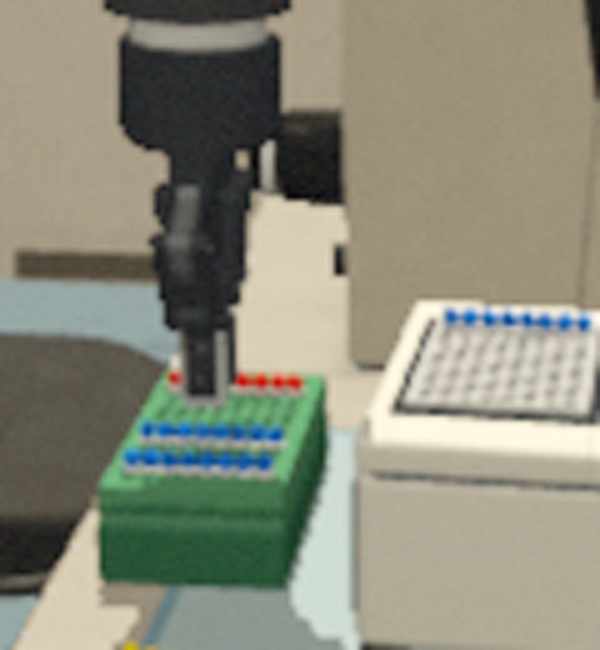

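Call:
arm_command(
  steps=[
    [-0.0005, 0, 0.009, 0, 0, 0, 0.5],
    [-0.0005, 0, 0.018, 0, 0, 0, 0.5],
    [-0.0005, 0, 0.0235, 0, 0, 0, 0.5],
    [-0.0005, 0, 0.0235, 0, 0, 0, 0.6],
    [-0.0005, 0, 0.0235, 0, 0, 0, 0.8],
    [-0.0005, 0, 0.0235, 0, 0, 0, 1],
    [-0.0005, 0, 0.0235, 0, 0, 0, 1],
    [-0.0005, 0, 0.0235, 0, 0, 0, 1],
    [-0.0005, 0, 0.0235, 0, 0, 0, 1],
    [-0.0005, 0, 0.0235, 0, 0, 0, 1],
  ],
)

```text
t: 34.55
tcp_pos: [420.5, -184.8, 224.8]
tcp_rot: [0.0, 0.868, 0.497, -0.0]
contact_force: [0.1, -0.2, 0.1]
grip_width: 0.08
```

Run:
```python
from gf import *
st()
p=blk(-.7,4.5); print(p); plan([(*p,z,56.4,1) for z in (175,158)])
```

```text
t 34.55 grasp [ 420.5 -184.8   70.1] yaw 59.6 zdir [ 0. -0. -1.] F [ 0.1 -0.2  0.1] M [-0.03  0.    0.04] w 0.08 j [-0.414  0.248 -0.468  0.855 -0.     0.116]
[ 526.30577342 -291.46381484]
[-0.0384, 0.1453, -0.1049, 0.0, 0.0, 3.2, 1]
[-0.0384, 0.1453, -0.0879, 0.0, 0.0, 3.2, 1]
```

Call:
arm_command(
  steps=[
    [0, 0, -0.004, 0, 0, 0, 1],
    [0, 0, -0.012, 0, 0, 0, 1],
    [0, 0, -0.025, 0, 0, 0, 1],
    [0, 0, -0.05, 0, 0, 0, 1],
    [0, 0, -0.085, 0, 0, 0, 1],
    [-0.002, 0.01, -0.115, 0, 0, 0.5, 1],
    [-0.01, 0.04, -0.12, 0, 0, 1, 1],
    [-0.02, 0.075, -0.12, 0, 0, 2, 1],
    [-0.03, 0.11, -0.12, 0, 0, 3, 1],
    [-0.0385, 0.1455, -0.12, 0, 0, 3.2, 1],
  ],
)

```text
t: 35.38
tcp_pos: [527.2, -292.9, 346.0]
tcp_rot: [0.001, 0.882, 0.472, 0.0]
contact_force: [-0.6, 0.3, 0.4]
grip_width: 0.074
```

Call:
arm_command(
  steps=[
    [0, 0, 0.008, 0, 0, 0, 1],
    [0, 0, 0.018, 0, 0, 0, 1],
    [0, 0, 0.026, 0, 0, 0, 1],
    [0, 0, 0.03, 0, 0, 0, 1],
    [0, 0, 0.032, 0, 0, 0, 1],
    [0, 0, 0.032, 0, 0, 0, 1],
    [0, 0, 0.032, 0, 0, 0, 1],
    [0, 0, 0.032, 0, 0, 0, 1],
    [0, 0, 0.032, 0, 0, 0, 1],
    [0, 0, 0.032, 0, 0, 0, 1],
  ],
)

```text
t: 36.22
tcp_pos: [526.5, -291.7, 313.1]
tcp_rot: [0.0, 0.881, 0.473, 0.0]
contact_force: [0.1, 0.6, -0.1]
grip_width: 0.072
```

Run:
```python
from gf import *
st()
p=blk(-.7,4.5); plan([(*p,z,56.4,1) for z in (145,)])
im2=vision.camera("side"); crop("side",im2,(215,120,305,220),6,"pics/side28.png")
```

```text
t 36.22 grasp [ 526.6 -291.7  158.4] yaw 56.4 zdir [ 5.e-04 -2.e-04 -1.e+00] F [ 0.1  0.6 -0.1] M [-0.03  0.06  0.01] w 0.072 j [-0.506  0.452  0.069  1.187  0.     0.08 ]
[0.0001, -0.0003, 0.0134, 0.0, -0.0, 0.0, 1]
```

View pics/side28.png

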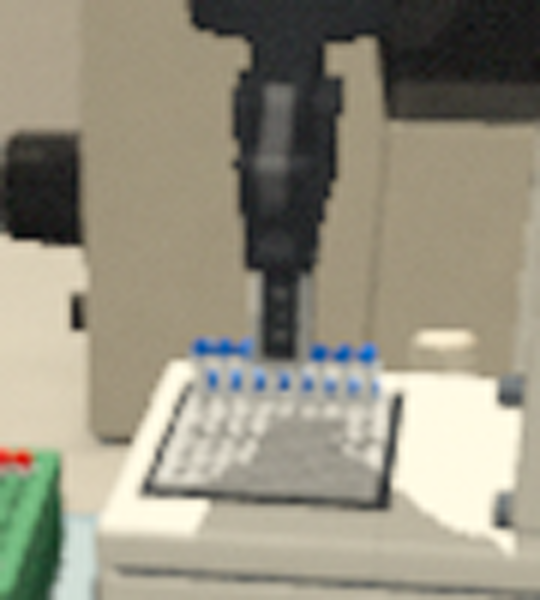

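Call:
arm_command(
  steps=[
    [0, -0.0005, 0.002, 0, 0, 0, 1],
    [0, -0.0005, 0.005, 0, 0, 0, 1],
    [0, -0.0005, 0.007, 0, 0, 0, 1],
    [0, -0.0005, 0.009, 0, 0, 0, 1],
    [0, -0.0005, 0.011, 0, 0, 0, 1],
    [0, -0.0005, 0.013, 0, 0, 0, 1],
    [0, -0.0005, 0.014, 0, 0, 0, 1],
    [0, -0.0005, 0.014, 0, 0, 0, 1],
    [0, -0.0005, 0.014, 0, 0, 0, 1],
    [0, -0.0005, 0.014, 0, 0, 0, 1],
  ],
)

```text
t: 37.1
tcp_pos: [526.1, -291.4, 298.9]
tcp_rot: [0.0, 0.881, 0.473, 0.0]
contact_force: [-0.3, -0.5, 0.1]
grip_width: 0.078
```

Run:
```python
from gf import *
st()
```

```text
t 37.1 grasp [ 526.1 -291.4  144.2] yaw 56.4 zdir [ 1.e-04 -1.e-04 -1.e+00] F [-0.3 -0.5  0.1] M [ 0.   -0.02 -0.01] w 0.078 j [-0.506  0.459  0.042  1.154  0.     0.081]
```

Call:
arm_command(
  steps=[
    [0, 0, 0.002, 0, 0, 0, 1],
    [0, 0, 0.004, 0, 0, 0, 1],
    [0, 0, 0.006, 0, 0, 0, 1],
    [0, 0, 0.008, 0, 0, 0, 1],
    [0, 0, 0.0095, 0, 0, 0, 1],
    [0, 0, 0.0105, 0, 0, 0, 1],
    [0, 0, 0.0105, 0, 0, 0, 1],
    [0, 0, 0.0105, 0, 0, 0, 1],
    [0, 0, 0.0105, 0, 0, 0, 1],
    [0, 0, 0.0105, 0, 0, 0, 1],
  ],
)

```text
t: 37.93
tcp_pos: [526.0, -291.4, 288.4]
tcp_rot: [0.0, 0.881, 0.473, 0.0]
contact_force: [-2.4, 1.1, 5.0]
grip_width: 0.077
```

Run:
```python
from gf import *
st()
im2=vision.camera("side"); crop("side",im2,(215,120,305,220),6,"pics/side29.png")
```

```text
t 37.93 grasp [ 526.  -291.4  133.7] yaw 56.4 zdir [ 0. -0. -1.] F [-2.4  1.1  5. ] M [0.31 0.51 0.02] w 0.077 j [-0.506  0.464  0.023  1.13   0.     0.081]
```

View pics/side29.png

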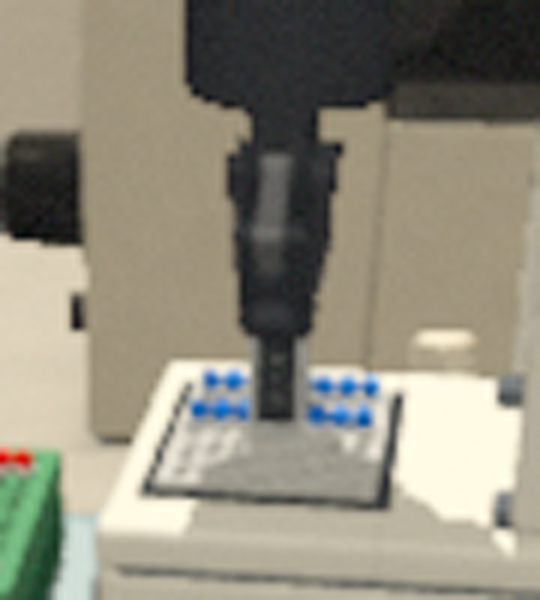

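Home, with 5 N of contact at the expected height. Release and return to the view pose.

Call:
arm_command(
  steps=[
    [0, 0, 0, 0, 0, 0, 0.7],
    [0, 0, 0, 0, 0, 0, 0.5],
    [0, 0, 0, 0, 0, 0, 0.5],
    [0, 0, -0.008, 0, 0, 0, 0.5],
    [0, 0, -0.025, 0, 0, 0, 0.5],
    [0, 0, -0.06, 0, 0, 0, 0.5],
    [0, -0.02, -0.1, 0, 0, 0, 0.5],
    [0, -0.06, -0.12, 0, 0, 0, 0.5],
    [0.015, -0.1, -0.13, 0, 0, 0, 0.5],
    [0.03, -0.135, -0.13, 0, 0, 0, 0.5],
  ],
)

```text
t: 38.82
tcp_pos: [431.1, -194.4, 420.7]
tcp_rot: [0.002, 0.882, 0.472, 0.001]
contact_force: [1.2, 0.4, 1.0]
grip_width: 0.248
```

Call:
arm_command(
  steps=[
    [0.01, -0.035, 0, 0, 0, 0, 0.5],
    [0.02, -0.07, 0, 0, 0, 0, 0.5],
    [0.03, -0.1, 0, 0, 0, 0, 0.5],
    [0.035, -0.12, 0, 0, 0, 0, 0.5],
    [0.035, -0.12, 0, 0, 0, 0, 0.5],
    [0.035, -0.12, 0, 0, 0, 0, 0.5],
    [0.035, -0.12, 0, 0, 0, 0, 0.5],
    [0.035, -0.12, 0, 0, 0, 0, 0.5],
    [0.035, -0.12, 0, 0, 0, 0, 0.5],
    [0.035, -0.12, 0, 0, 0, 0, 0.5],
  ],
)

```text
t: 39.65
tcp_pos: [351.9, -99.5, 417.9]
tcp_rot: [-0.0, 0.881, 0.472, -0.0]
contact_force: [0.6, 0.6, -0.0]
grip_width: 0.249
```

Run:
```python
from gf import *
st()
im=np.mean([vision.camera("top").astype(float) for _ in range(3)],0); np.save("last.npy",im)
crop("top",im.astype(np.uint8),(130,120,310,280),4,"pics/top30.png")
im2=vision.camera("side"); crop("side",im2,(160,150,300,260),5,"pics/side30.png")
r=rackfit(im,[-58.5,49.5],[430,-164.4,-.536]); print(r)
c=r[0][:2]+[1.85,-1.55]; p=rk(c,r[0][2],0,-58.5); print(p,90+np.degrees(r[0][2])); plan([(*p,z,90+np.degrees(r[0][2]),.5) for z in (120,94)])
```

```text
t 39.65 grasp [351.8 -99.4 263.2] yaw 56.36 zdir [-6.e-04  1.e-04 -1.e+00] F [ 0.6  0.6 -0. ] M [-0.01 -0.01  0.04] w 0.249 j [-0.275 -0.065 -0.304  1.332 -0.     0.312]
(array([ 430.4800288 , -163.84052608,   -0.53080544]), np.float64(-31.482975806817194))
[ 402.71568383 -215.8409034 ] 59.587088364643535
[-0.0688, 0.1071, 0.1433, -0.0, 0.0, -3.2, 0.5]
[-0.0688, 0.1071, 0.1693, -0.0, 0.0, -3.2, 0.5]
```

View pics/top30.png

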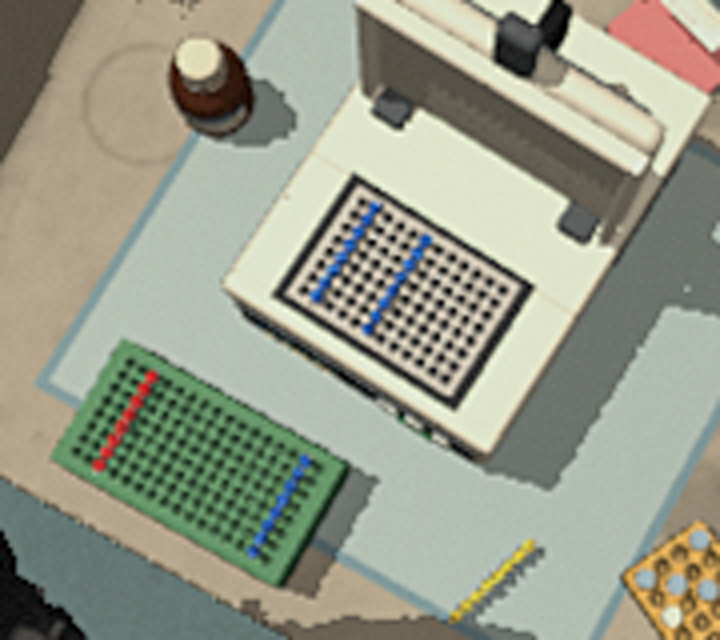

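View pics/side30.png

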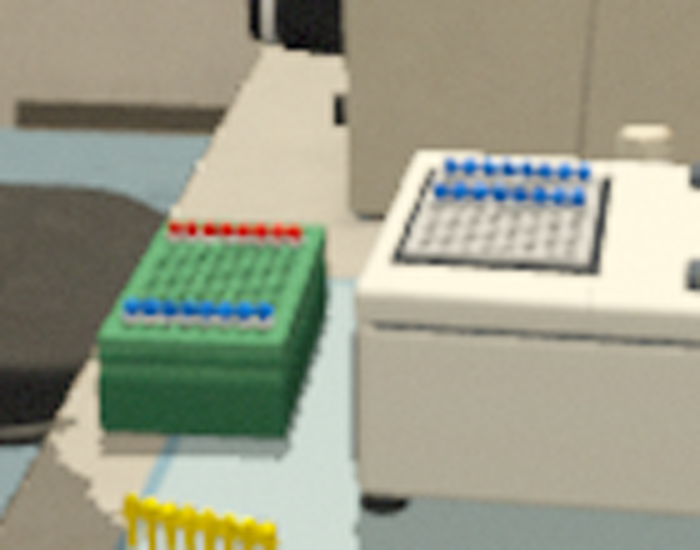

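Two fresh strips are seated in the block, the rack hasn't moved, and one blue strip remains at its right end. Picking up the third.

Call:
arm_command(
  steps=[
    [-0.023, 0.035, 0.02, 0, 0, -1.5, 0.5],
    [-0.046, 0.07, 0.045, 0, 0, -3.2, 0.5],
    [-0.069, 0.1, 0.075, 0, 0, -3.2, 0.5],
    [-0.069, 0.107, 0.105, 0, 0, -3.2, 0.5],
    [-0.069, 0.107, 0.13, 0, 0, -3.2, 0.5],
    [-0.069, 0.107, 0.15, 0, 0, -3.2, 0.5],
    [-0.069, 0.107, 0.165, 0, 0, -3.2, 0.5],
    [-0.069, 0.107, 0.17, 0, 0, -3.2, 0.5],
    [-0.069, 0.107, 0.17, 0, 0, -3.2, 0.5],
    [-0.069, 0.107, 0.17, 0, 0, -3.2, 0.5],
  ],
)

```text
t: 40.68
tcp_pos: [402.7, -215.8, 248.8]
tcp_rot: [0.0, 0.868, 0.497, 0.0]
contact_force: [0.1, 0.6, 0.6]
grip_width: 0.252
```

Run:
```python
from gf import *
st()
p=rk((432.3,-165.4),-.531,0,-58.5); plan([(*p,z,59.6,.5) for z in (70.4,)])
im2=vision.camera("side"); crop("side",im2,(160,120,280,250),5,"pics/side31.png")
```

```text
t 40.68 grasp [ 402.8 -215.8   94.1] yaw 59.61 zdir [ 4.e-04 -2.e-04 -1.e+00] F [0.1 0.6 0.6] M [-0.01 -0.   -0.01] w 0.252 j [-0.492  0.218 -0.439  0.914  0.     0.039]
[-0.0001, -0.0, 0.0237, 0.0, -0.0, 0.0, 0.5]
```

View pics/side31.png

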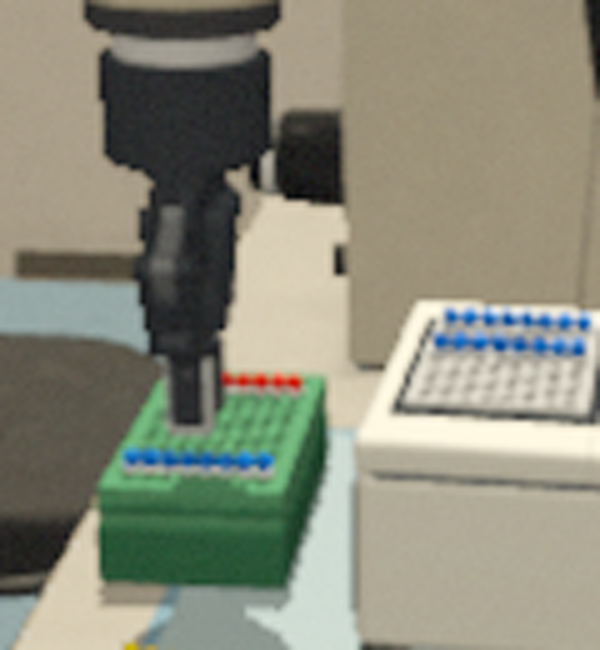

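Call:
arm_command(
  steps=[
    [0, 0, 0.009, 0, 0, 0, 0.5],
    [0, 0, 0.018, 0, 0, 0, 0.5],
    [0, 0, 0.0235, 0, 0, 0, 0.5],
    [0, 0, 0.0235, 0, 0, 0, 0.6],
    [0, 0, 0.0235, 0, 0, 0, 0.8],
    [0, 0, 0.0235, 0, 0, 0, 1],
    [0, 0, 0.0235, 0, 0, 0, 1],
    [0, 0, 0.0235, 0, 0, 0, 1],
    [0, 0, 0.0235, 0, 0, 0, 1],
    [0, 0, 0.0235, 0, 0, 0, 1],
  ],
)

```text
t: 41.57
tcp_pos: [402.5, -215.7, 224.6]
tcp_rot: [-0.0, 0.868, 0.497, -0.0]
contact_force: [0.2, 0.8, 0.2]
grip_width: 0.081
```

Run:
```python
from gf import *
st()
p=blk(-.7,-31.5); print(p); plan([(*p,z,56.4,1) for z in (190,)])
```

```text
t 41.57 grasp [ 402.5 -215.7   69.9] yaw 59.6 zdir [-1.e-04  1.e-04 -1.e+00] F [0.2 0.8 0.2] M [ 0.02 -0.    0.09] w 0.081 j [-0.492  0.243 -0.475  0.853  0.     0.039]
[ 506.39414566 -321.4559318 ]
[-0.0386, 0.1431, -0.1201, -0.0, -0.0, 3.2, 1]
```

Call:
arm_command(
  steps=[
    [0, 0, -0.004, 0, 0, 0, 1],
    [0, 0, -0.012, 0, 0, 0, 1],
    [0, 0, -0.025, 0, 0, 0, 1],
    [0, 0, -0.05, 0, 0, 0, 1],
    [0, 0, -0.085, 0, 0, 0, 1],
    [-0.002, 0.01, -0.115, 0, 0, 0.5, 1],
    [-0.01, 0.04, -0.12, 0, 0, 1, 1],
    [-0.02, 0.075, -0.12, 0, 0, 2, 1],
    [-0.03, 0.11, -0.12, 0, 0, 3, 1],
    [-0.0385, 0.143, -0.12, 0, 0, 3.2, 1],
  ],
)

```text
t: 42.4
tcp_pos: [507.3, -322.6, 345.7]
tcp_rot: [0.001, 0.882, 0.472, 0.0]
contact_force: [-0.1, -0.4, 0.2]
grip_width: 0.076
```

Call:
arm_command(
  steps=[
    [0, 0, 0.008, 0, 0, 0, 1],
    [0, 0, 0.018, 0, 0, 0, 1],
    [0, 0, 0.026, 0, 0, 0, 1],
    [0, 0, 0.03, 0, 0, 0, 1],
    [0, 0, 0.032, 0, 0, 0, 1],
    [0, 0, 0.032, 0, 0, 0, 1],
    [0, 0, 0.032, 0, 0, 0, 1],
    [0, 0, 0.032, 0, 0, 0, 1],
    [0, 0, 0.032, 0, 0, 0, 1],
    [0, 0, 0.032, 0, 0, 0, 1],
  ],
)

```text
t: 43.23
tcp_pos: [506.4, -321.3, 313.0]
tcp_rot: [0.0, 0.881, 0.473, 0.0]
contact_force: [0.1, -0.3, 0.2]
grip_width: 0.079
```

Run:
```python
from gf import *
st()
p=blk(-.7,-31.5); plan([(*p,z,56.4,1) for z in (144,)])
im2=vision.camera("side"); crop("side",im2,(215,120,305,220),6,"pics/side32.png")
```

```text
t 43.23 grasp [ 506.4 -321.3  158.3] yaw 56.4 zdir [ 5.e-04 -3.e-04 -1.e+00] F [ 0.1 -0.3  0.2] M [-0.01  0.02  0.02] w 0.079 j [-0.565  0.448  0.062  1.184  0.     0.021]
[-0.0002, 0.0001, 0.0143, 0.0, -0.0, 0.0, 1]
```

View pics/side32.png

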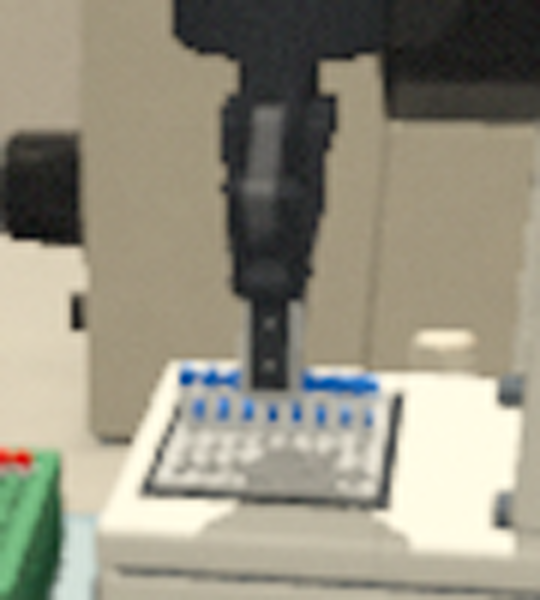

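Call:
arm_command(
  steps=[
    [0, 0, 0.002, 0, 0, 0, 1],
    [0, 0, 0.005, 0, 0, 0, 1],
    [0, 0, 0.007, 0, 0, 0, 1],
    [0, 0, 0.009, 0, 0, 0, 1],
    [0, 0, 0.011, 0, 0, 0, 1],
    [0, 0, 0.013, 0, 0, 0, 1],
    [0, 0, 0.014, 0, 0, 0, 1],
    [0, 0, 0.014, 0, 0, 0, 1],
    [0, 0, 0.014, 0, 0, 0, 1],
    [0, 0, 0.014, 0, 0, 0, 1],
  ],
)

```text
t: 44.12
tcp_pos: [506.4, -321.3, 298.7]
tcp_rot: [0.0, 0.881, 0.473, 0.0]
contact_force: [0.2, 0.9, -0.0]
grip_width: 0.08
```

Run:
```python
from gf import *
st()
```

```text
t 44.12 grasp [ 506.4 -321.3  144. ] yaw 56.4 zdir [ 1.e-04 -1.e-04 -1.e+00] F [ 0.2  0.9 -0. ] M [-0.01  0.06  0.03] w 0.08 j [-0.565  0.455  0.036  1.152 -0.     0.021]
```

Call:
arm_command(
  steps=[
    [0, 0, 0.002, 0, 0, 0, 1],
    [0, 0, 0.004, 0, 0, 0, 1],
    [0, 0, 0.006, 0, 0, 0, 1],
    [0, 0, 0.008, 0, 0, 0, 1],
    [0, 0, 0.0095, 0, 0, 0, 1],
    [0, 0, 0.0105, 0, 0, 0, 1],
    [0, 0, 0.0107, 0, 0, 0, 1],
    [0, 0, 0.0107, 0, 0, 0, 1],
    [0, 0, 0.0107, 0, 0, 0, 1],
    [0, 0, 0.0107, 0, 0, 0, 1],
  ],
)

```text
t: 44.95
tcp_pos: [506.3, -321.2, 288.2]
tcp_rot: [0.0, 0.881, 0.473, 0.0]
contact_force: [-2.9, 1.3, 6.0]
grip_width: 0.079
```

Run:
```python
from gf import *
st()
```

```text
t 44.95 grasp [ 506.3 -321.2  133.5] yaw 56.4 zdir [ 1.e-04 -0.e+00 -1.e+00] F [-2.9  1.3  6. ] M [ 0.35  0.55 -0.01] w 0.079 j [-0.565  0.461  0.017  1.127  0.     0.021]
```

Home. Release and go back to the view pose to check everything before closing.

Call:
arm_command(
  steps=[
    [0, 0, 0, 0, 0, 0, 0.7],
    [0, 0, 0, 0, 0, 0, 0.5],
    [0, 0, 0, 0, 0, 0, 0.5],
    [0, 0, -0.008, 0, 0, 0, 0.5],
    [0, 0, -0.025, 0, 0, 0, 0.5],
    [0, 0, -0.06, 0, 0, 0, 0.5],
    [0, -0.02, -0.1, 0, 0, 0, 0.5],
    [0.01, -0.06, -0.13, 0, 0, 0, 0.5],
    [0.03, -0.095, -0.155, 0, 0, 0, 0.5],
    [0.05, -0.125, -0.165, 0, 0, 0, 0.5],
  ],
)

```text
t: 45.78
tcp_pos: [433.7, -220.8, 451.0]
tcp_rot: [0.001, 0.882, 0.472, 0.001]
contact_force: [1.3, 0.2, -0.3]
grip_width: 0.246
```

Call:
arm_command(
  steps=[
    [0.02, -0.03, 0, 0, 0, 0, 0.3],
    [0.035, -0.06, 0, 0, 0, 0, 0.2],
    [0.04, -0.085, 0, 0, 0, 0, 0],
    [0.04, -0.1, 0, 0, 0, 0, 0],
    [0.04, -0.1, 0, 0, 0, 0, 0],
    [0.04, -0.1, 0, 0, 0, 0, 0],
    [0.04, -0.1, 0, 0, 0, 0, 0],
    [0.04, -0.1, 0, 0, 0, 0, 0],
    [0.04, -0.1, 0, 0, 0, 0, 0],
    [0.04, -0.1, 0, 0, 0, 0, 0],
  ],
)

```text
t: 46.62
tcp_pos: [374.0, -132.8, 448.2]
tcp_rot: [-0.0, 0.881, 0.472, -0.0]
contact_force: [-0.3, -0.7, 0.2]
grip_width: 0.496
```

Run:
```python
from gf import *
st()
im=np.mean([vision.camera("top").astype(float) for _ in range(3)],0)
crop("top",im.astype(np.uint8),(130,90,340,280),3.2,"pics/top33.png")
im2=np.mean([vision.camera("side").astype(float) for _ in range(3)],0).astype(np.uint8); crop("side",im2,(160,100,320,260),4.5,"pics/side33.png");cv2.imwrite("pics/side_full33.png",im2[:,:,::-1])
```

```text
t 46.62 grasp [ 374.  -132.8  293.5] yaw 56.37 zdir [-4.e-04  1.e-04 -1.e+00] F [-0.3 -0.7  0.2] M [-0.02  0.03  0.01] w 0.496 j [-0.341 -0.003 -0.169  1.406 -0.     0.246]
```

View pics/top33.png

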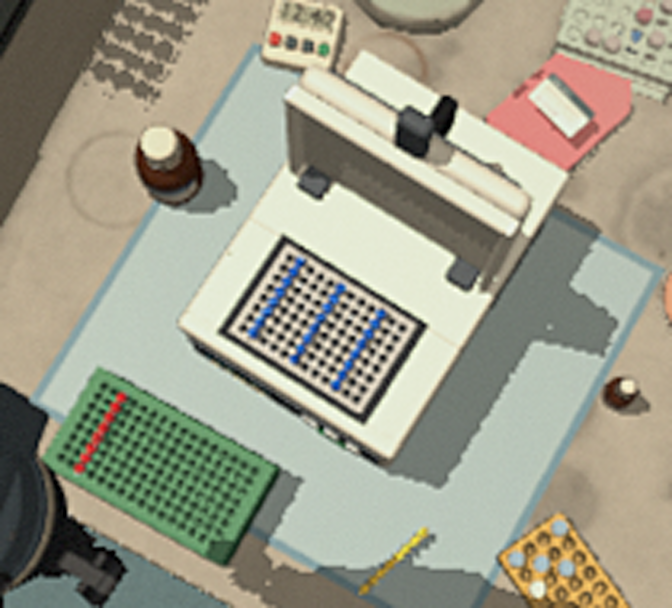

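View pics/side33.png

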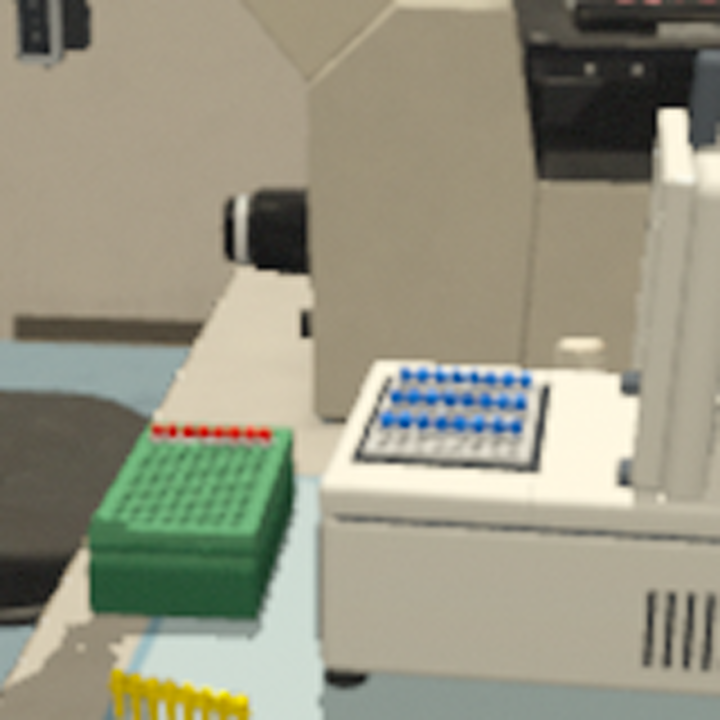

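Run:
```python
from gf import *
for x in (20,60,108): print(blk(x,0))
plan([(*blk(x,0),285,56.4,0) for x in (20,60,108)])
```

```text
[ 541.0622872  -306.66201542]
[ 574.3868616  -328.78604627]
[ 614.37635089 -355.33488329]
[-0.0524, 0.2358, 0.0086, -0.0, 0.0, -0.0, 0]
[-0.0524, 0.2758, 0.0086, -0.0, 0.0, -0.0, 0]
[-0.0524, 0.3238, 0.0086, -0.0, 0.0, -0.0, 0]
```

Call:
arm_command(
  steps=[
    [-0.012, 0.038, 0, 0, 0, 0, 0],
    [-0.024, 0.076, 0.002, 0, 0, 0, 0],
    [-0.036, 0.114, 0.004, 0, 0, 0, 0],
    [-0.048, 0.15, 0.006, 0, 0, 0, 0],
    [-0.0525, 0.185, 0.0085, 0, 0, 0, 0],
    [-0.0525, 0.215, 0.0085, 0, 0, 0, 0],
    [-0.0525, 0.235, 0.0085, 0, 0, 0, 0],
    [-0.0525, 0.25, 0.0085, 0, 0, 0, 0],
    [-0.0525, 0.255, 0.0085, 0, 0, 0, 0],
    [-0.0525, 0.255, 0.0085, 0, 0, 0, 0],
  ],
)

```text
t: 47.75
tcp_pos: [557.6, -317.7, 438.9]
tcp_rot: [-0.0, 0.881, 0.473, -0.0]
contact_force: [-0.1, 0.5, 0.3]
grip_width: 0.5
```

Run:
```python
from gf import *
st()
plan([(*blk(x,0),284,56.4,0) for x in (90,108)])
for n,b,k in (("side",(230,40,350,170),5),("top",(190,70,310,190),5)):
    im2=vision.camera(n); crop(n,im2,b,k,f"pics/{n}34.png")
```

```text
t 47.75 grasp [ 557.5 -317.7  284.2] yaw 56.4 zdir [-1.e-03  5.e-04 -1.e+00] F [-0.1  0.5  0.3] M [ 0.01 -0.    0.01] w 0.5 j [-0.518  0.535  0.518  1.554 -0.     0.069]
[0.0001, 0.0501, 0.0002, -0.1, 0.0, -0.0, 0]
[0.0001, 0.0681, 0.0002, -0.1, 0.0, -0.0, 0]
```

View pics/side34.png

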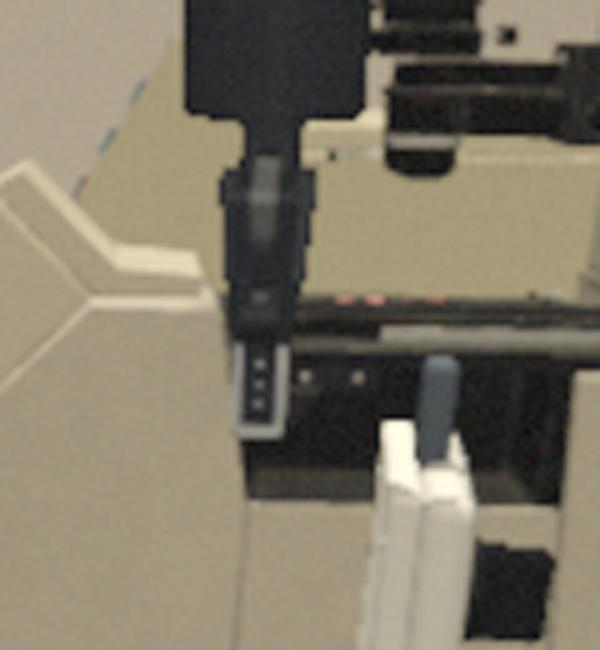

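View pics/top34.png

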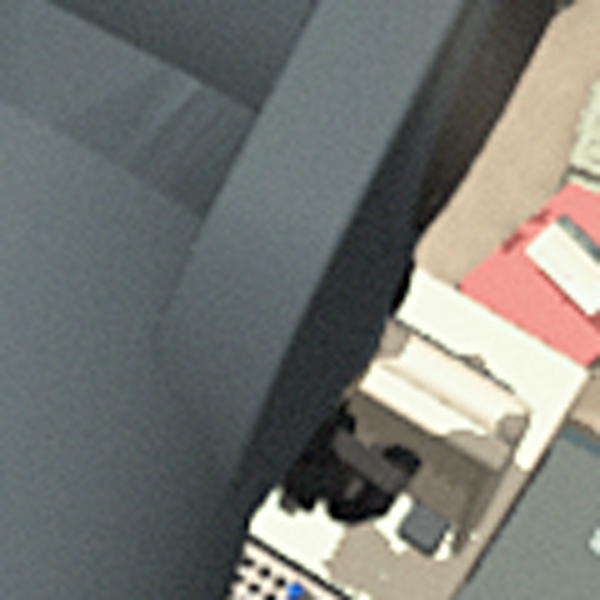

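Run:
```python
from gf import *
for x,y,z in ((88,-95,258),(88,0,258),(80,95,258),(88,-90,265),(41,-24,266),(41,-24,270),(112,-12,300),(95,-95,258),(108,-95,258)):
    print(x,y,z,((proj("side",[*blk(x,y),z])-[230,40]+.5)*5-.5).round(0),((proj("top",[*blk(x,y),z])-[190,70]+.5)*5-.5).round(0))
```

```text
88 -95 258 [[372. 501.]] [[511. 486.]]
88 0 258 [[371. 454.]] [[316. 367.]]
80 95 258 [[353. 415.]] [[113. 264.]]
88 -90 265 [[373. 480.]] [[503. 476.]]
41 -24 266 [[259. 441.]] [[305. 485.]]
41 -24 270 [[259. 431.]] [[305. 483.]]
112 -12 300 [[436. 360.]] [[377. 302.]]
95 -95 258 [[391. 502.]] [[520. 472.]]
108 -95 258 [[425. 503.]] [[536. 447.]]
```

Call:
arm_command(
  steps=[
    [0, 0.005, -0.003, 0, 0, 0, 0],
    [0, 0.015, -0.0035, 0, 0, 0, 0],
    [0, 0.03, -0.0035, 0, 0, 0, 0],
    [0, 0.045, -0.0035, 0, 0, 0, 0],
    [0, 0.058, -0.0035, 0, 0, 0, 0],
    [0, 0.065, -0.0035, 0, 0, 0, 0],
    [0, 0.068, -0.0035, 0, 0, 0, 0],
    [0, 0.068, -0.0035, 0, 0, 0, 0],
    [0, 0.068, -0.0035, 0, 0, 0, 0],
    [0, 0.068, -0.0035, 0, 0, 0, 0],
  ],
)

```text
t: 48.68
tcp_pos: [613.1, -354.6, 444.1]
tcp_rot: [0.0, 0.881, 0.473, 0.0]
contact_force: [0.5, -0.7, -0.0]
grip_width: 0.504
```

Run:
```python
from gf import *
st()
for n,b,k in (("side",(230,40,350,170),5),):
    im2=vision.camera(n); crop(n,im2,b,k,f"pics/{n}35.png")
```

```text
t 48.68 grasp [ 613.2 -354.6  289.4] yaw 56.4 zdir [ 5.e-04 -3.e-04 -1.e+00] F [ 0.5 -0.7 -0. ] M [-0.02 -0.02 -0.04] w 0.504 j [-0.524  0.746  0.9    1.724  0.     0.062]
```

View pics/side35.png

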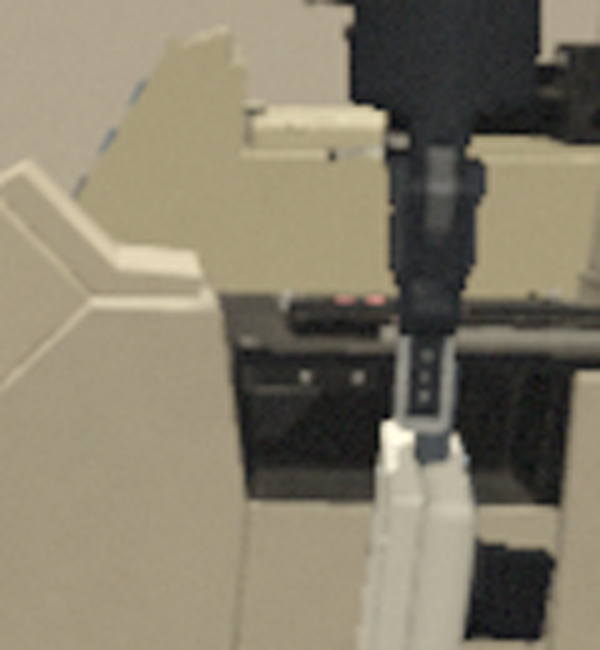

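Call:
arm_command(
  steps=[
    [0, 0, 0, 0, 0, 0, 0.2],
    [0, 0, 0, 0, 0, 0, 0.4],
    [0, 0, 0, 0, 0, 0, 0.6],
    [0, 0, 0, 0, 0, 0, 1],
    [0, 0, 0, 0, 0, 0, 1],
    [0, 0, 0, 0, 0, 0, 1],
    [0, 0, 0, 0, 0, 0, 1],
    [0, 0, 0, 0, 0, 0, 1],
    [0, 0, 0, 0, 0, 0, 1],
    [0, 0, 0, 0, 0, 0, 1],
  ],
  grip_force=40,
)

```text
t: 49.57
tcp_pos: [613.3, -355.0, 443.9]
tcp_rot: [0.0, 0.881, 0.472, -0.0]
contact_force: [-4.5, 0.5, 5.6]
grip_width: 0.273
```

Run:
```python
from gf import *
st()
from arc import arc
k=dict(px=-176.1,pz=10.6)
arc(np.linspace(1.59,1.30,10),1.62,**k)
arc(np.linspace(1.25,.85,10),1.30,**k)
arc(np.linspace(.81,.45,10),.85,**k)
arc(np.linspace(.42,.15,10),.45,**k)
arc(np.linspace(.13,0,10),.15,**k)
```

```text
t 49.57 grasp [ 613.3 -355.1  289.2] yaw 56.39 zdir [-0.e+00 -5.e-04 -1.e+00] F [-4.5  0.5  5.6] M [-0.03  0.96 -0.  ] w 0.273 j [-0.525  0.748  0.902  1.725 -0.     0.062]
[0, np.float64(-0.0053), np.float64(-0.0005), 0, 0, 0, 1] 1.59
[0, np.float64(-0.0109), np.float64(-0.0009), 0, 0, 0, 1] 1.558
[0, np.float64(-0.0166), np.float64(-0.001), 0, 0, 0, 1] 1.526
[0, np.float64(-0.0223), np.float64(-0.001), 0, 0, 0, 1] 1.493
[0, np.float64(-0.028), np.float64(-0.0008), 0, 0, 0, 1] 1.461
[0, np.float64(-0.0337), np.float64(-0.0005), 0, 0, 0, 1] 1.429
[0, np.float64(-0.0393), np.float64(0.0001), 0, 0, 0, 1] 1.397
[0, np.float64(-0.045), np.float64(0.0008), 0, 0, 0, 1] 1.364
[0, np.float64(-0.0506), np.float64(0.0017), 0, 0, 0, 1] 1.332
[0, np.float64(-0.0561), np.float64(0.0028), 0, 0, 0, 1] 1.3
[0, np.float64(-0.0086), np.float64(0.0021), 0, 0, 0, 1] 1.25
[0, np.float64(-0.0161), np.float64(0.0042), 0, 0, 0, 1] 1.206
[0, np.float64(-0.0235), np.float64(0.0068), 0, 0, 0, 1] 1.161
[0, np.float64(-0.0308), np.float64(0.0096), 0, 0, 0, 1] 1.117
[0, np.float64(-0.038), np.float64(0.0128), 0, 
[... 1482 characters left out ...]
, 0, 0, 1] 0.18
[0, np.float64(-0.0186), np.float64(0.0493), 0, 0, 0, 1] 0.15
[0, np.float64(-0.0007), np.float64(0.0035), 0, 0, 0, 1] 0.13
[0, np.float64(-0.0012), np.float64(0.006), 0, 0, 0, 1] 0.116
[0, np.float64(-0.0016), np.float64(0.0085), 0, 0, 0, 1] 0.101
[0, np.float64(-0.002), np.float64(0.011), 0, 0, 0, 1] 0.087
[0, np.float64(-0.0023), np.float64(0.0135), 0, 0, 0, 1] 0.072
[0, np.float64(-0.0027), np.float64(0.016), 0, 0, 0, 1] 0.058
[0, np.float64(-0.0029), np.float64(0.0186), 0, 0, 0, 1] 0.043
[0, np.float64(-0.0032), np.float64(0.0211), 0, 0, 0, 1] 0.029
[0, np.float64(-0.0034), np.float64(0.0237), 0, 0, 0, 1] 0.014
[0, np.float64(-0.0036), np.float64(0.0262), 0, 0, 0, 1] 0.0
```

Call:
arm_command(
  steps=[
    [0, -0.0055, -0.0005, 0, 0, 0, 1],
    [0, -0.011, -0.001, 0, 0, 0, 1],
    [0, -0.0165, -0.001, 0, 0, 0, 1],
    [0, -0.0225, -0.001, 0, 0, 0, 1],
    [0, -0.028, -0.001, 0, 0, 0, 1],
    [0, -0.0335, -0.0005, 0, 0, 0, 1],
    [0, -0.0395, 0, 0, 0, 0, 1],
    [0, -0.045, 0.001, 0, 0, 0, 1],
    [0, -0.0505, 0.0015, 0, 0, 0, 1],
    [0, -0.056, 0.003, 0, 0, 0, 1],
  ],
)

```text
t: 50.4
tcp_pos: [566.9, -324.1, 441.0]
tcp_rot: [0.001, 0.881, 0.472, 0.0]
contact_force: [-0.2, -2.8, 6.2]
grip_width: 0.272
```

Run:
```python
from gf import *
st()
im2=vision.camera("side"); crop("side",im2,(220,40,340,170),5,"pics/side36.png")
```

```text
t 50.4 grasp [ 567.1 -324.3  286.3] yaw 56.39 zdir [ 0.0015 -0.0013 -1.    ] F [-0.2 -2.8  6.2] M [-0.7  -0.28 -0.02] w 0.272 j [-0.519  0.564  0.57   1.575 -0.     0.067]
```

View pics/side36.png

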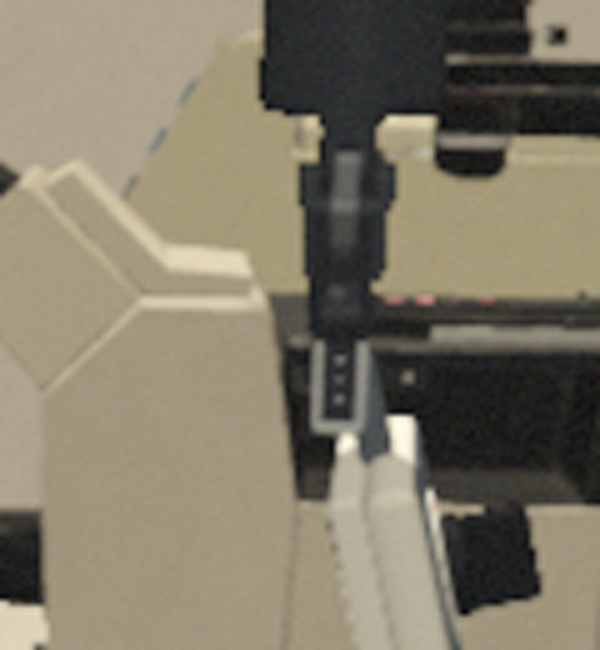

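Call:
arm_command(
  steps=[
    [0, -0.006, 0.001, 0, 0, 0, 1],
    [0, -0.014, 0.003, 0, 0, 0, 1],
    [0, -0.022, 0.0055, 0, 0, 0, 1],
    [0, -0.03, 0.0085, 0, 0, 0, 1],
    [0, -0.0375, 0.012, 0, 0, 0, 1],
    [0, -0.045, 0.0155, 0, 0, 0, 1],
    [0, -0.052, 0.0195, 0, 0, 0, 1],
    [0, -0.0585, 0.0235, 0, 0, 0, 1],
    [0, -0.065, 0.028, 0, 0, 0, 1],
    [0, -0.0715, 0.0325, 0, 0, 0, 1],
  ],
  grip_force=60,
)

```text
t: 51.28
tcp_pos: [507.3, -284.4, 408.3]
tcp_rot: [0.001, 0.881, 0.473, 0.0]
contact_force: [0.2, -3.3, 1.9]
grip_width: 0.266
```

Run:
```python
from gf import *
st()
im2=vision.camera("side"); crop("side",im2,(200,60,320,190),5,"pics/side37.png")
```

```text
t 51.28 grasp [ 507.5 -284.5  253.6] yaw 56.39 zdir [ 1.1e-03 -9.0e-04 -1.0e+00] F [ 0.2 -3.3  1.9] M [-1.07 -0.4  -0.06] w 0.266 j [-0.511  0.385  0.209  1.393 -0.     0.076]
```

View pics/side37.png

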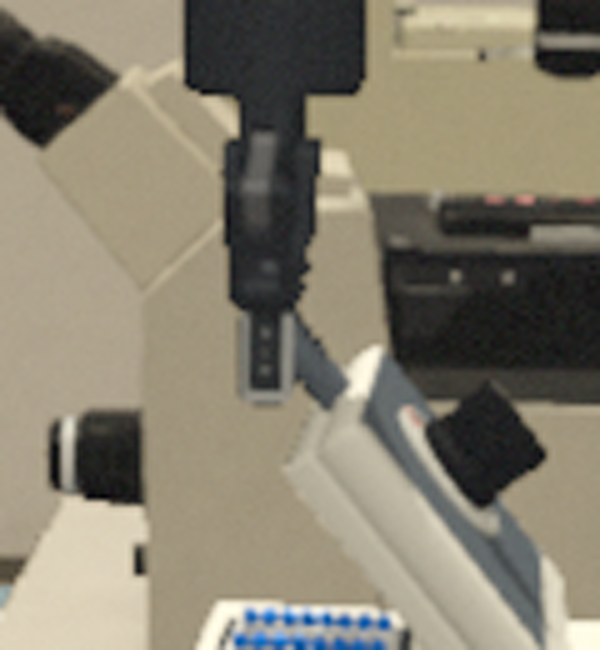

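Call:
arm_command(
  steps=[
    [0, -0.0045, 0.0035, 0, 0, 0, 1],
    [0, -0.01, 0.008, 0, 0, 0, 1],
    [0, -0.0155, 0.0135, 0, 0, 0, 1],
    [0, -0.0205, 0.0185, 0, 0, 0, 1],
    [0, -0.025, 0.024, 0, 0, 0, 1],
    [0, -0.0295, 0.029, 0, 0, 0, 1],
    [0, -0.034, 0.035, 0, 0, 0, 1],
    [0, -0.038, 0.0405, 0, 0, 0, 1],
    [0, -0.042, 0.0465, 0, 0, 0, 1],
    [0, -0.0455, 0.0525, 0, 0, 0, 1],
  ],
)

```text
t: 52.17
tcp_pos: [469.5, -259.2, 354.9]
tcp_rot: [0.0, 0.881, 0.473, 0.0]
contact_force: [1.4, -2.8, -0.4]
grip_width: 0.27
```

Run:
```python
from gf import *
st()
im2=vision.camera("side"); crop("side",im2,(190,80,310,210),5,"pics/side38.png")
```

```text
t 52.17 grasp [ 469.5 -259.2  200.2] yaw 56.4 zdir [ 4.e-04 -2.e-04 -1.e+00] F [ 1.4 -2.8 -0.4] M [-0.89 -0.77 -0.05] w 0.27 j [-0.504  0.301 -0.045  1.224 -0.     0.082]
```

View pics/side38.png

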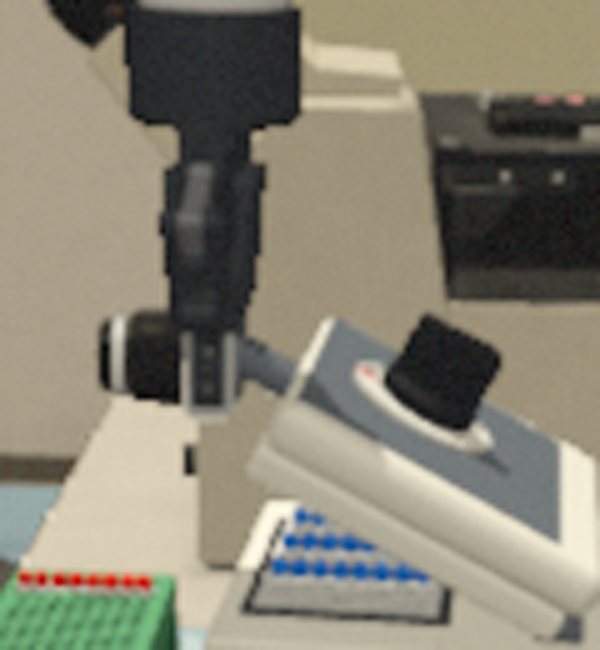

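Call:
arm_command(
  steps=[
    [0, -0.002, 0.0035, 0, 0, 0, 1],
    [0, -0.0045, 0.0085, 0, 0, 0, 1],
    [0, -0.007, 0.0135, 0, 0, 0, 1],
    [0, -0.009, 0.0185, 0, 0, 0, 1],
    [0, -0.011, 0.0235, 0, 0, 0, 1],
    [0, -0.013, 0.0285, 0, 0, 0, 1],
    [0, -0.0145, 0.0335, 0, 0, 0, 1],
    [0, -0.016, 0.039, 0, 0, 0, 1],
    [0, -0.0175, 0.044, 0, 0, 0, 1],
    [0, -0.0185, 0.049, 0, 0, 0, 1],
  ],
)

```text
t: 53.05
tcp_pos: [454.1, -248.9, 305.9]
tcp_rot: [0.0, 0.881, 0.473, 0.0]
contact_force: [-2.7, 0.8, 2.3]
grip_width: 0.27
```

Run:
```python
from gf import *
st()
im2=vision.camera("side"); crop("side",im2,(190,80,310,210),5,"pics/side39.png")
```

```text
t 53.05 grasp [ 454.1 -248.9  151.2] yaw 56.4 zdir [ 2.e-04 -0.e+00 -1.e+00] F [-2.7  0.8  2.3] M [-0.06 -0.16  0.23] w 0.27 j [-0.501  0.288 -0.189  1.093  0.     0.085]
```

View pics/side39.png

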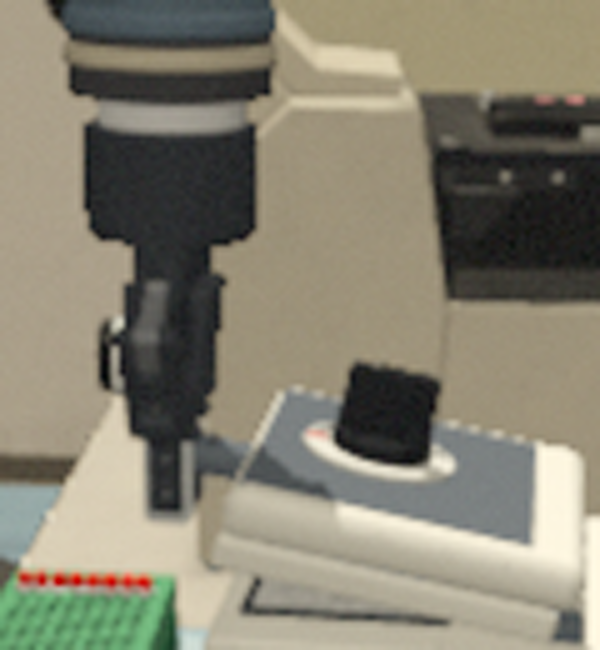

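Call:
arm_command(
  steps=[
    [0, -0.0005, 0.0015, 0, 0, 0, 1],
    [0, -0.0005, 0.0035, 0, 0, 0, 1],
    [0, -0.001, 0.0055, 0, 0, 0, 1],
    [0, -0.0015, 0.0075, 0, 0, 0, 1],
    [0, -0.0015, 0.0095, 0, 0, 0, 1],
    [0, -0.002, 0.0115, 0, 0, 0, 1],
    [0, -0.0025, 0.0135, 0, 0, 0, 1],
    [0, -0.0025, 0.0155, 0, 0, 0, 1],
    [0, -0.003, 0.0175, 0, 0, 0, 1],
    [0, -0.003, 0.019, 0, 0, 0, 1],
  ],
)

```text
t: 53.93
tcp_pos: [451.8, -247.4, 287.3]
tcp_rot: [0.0, 0.881, 0.473, 0.0]
contact_force: [7.4, -3.4, -1.4]
grip_width: 0.265
```

Run:
```python
from gf import *
st()
im2=vision.camera("side"); crop("side",im2,(190,80,310,210),5,"pics/side40.png")
```

```text
t 53.93 grasp [ 451.9 -247.4  132.6] yaw 56.39 zdir [ 5.e-04 -2.e-04 -1.e+00] F [ 7.4 -3.4 -1.4] M [-1.13 -2.25  0.01] w 0.265 j [-0.501  0.295 -0.229  1.046  0.     0.086]
```

View pics/side40.png

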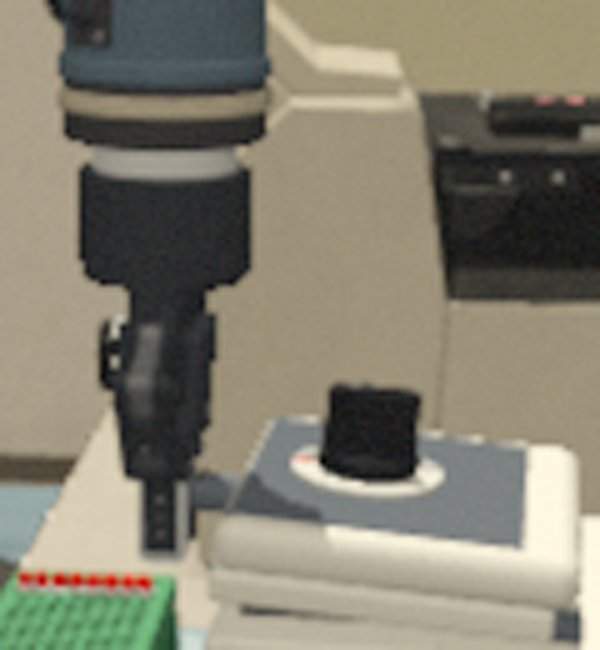

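Call:
arm_command(
  steps=[
    [0, 0.0005, 0.001, 0, 0, 0, 1],
    [0, 0.001, 0.002, 0, 0, 0, 1],
    [0, 0.001, 0.003, 0, 0, 0, 1],
    [0, 0.001, 0.004, 0, 0, 0, 1],
    [0, 0.001, 0.005, 0, 0, 0, 1],
    [0, 0.001, 0.006, 0, 0, 0, 1],
    [0, 0.001, 0.0065, 0, 0, 0, 1],
    [0, 0.001, 0.007, 0, 0, 0, 1],
    [0, 0.001, 0.007, 0, 0, 0, 1],
    [0, 0.001, 0.007, 0, 0, 0, 1],
  ],
)

```text
t: 54.82
tcp_pos: [452.0, -247.5, 279.9]
tcp_rot: [-0.001, 0.881, 0.473, -0.0]
contact_force: [-3.1, 4.3, 0.8]
grip_width: 0.272
```

Run:
```python
from gf import *
st()
im2=vision.camera("side"); crop("side",im2,(190,80,310,210),5,"pics/side41.png")
```

```text
t 54.82 grasp [ 451.8 -247.4  125.2] yaw 56.43 zdir [-0.0015  0.0011 -1.    ] F [-3.1  4.3  0.8] M [0.52 0.16 0.37] w 0.272 j [-0.501  0.303 -0.239  1.031  0.     0.085]
```

View pics/side41.png

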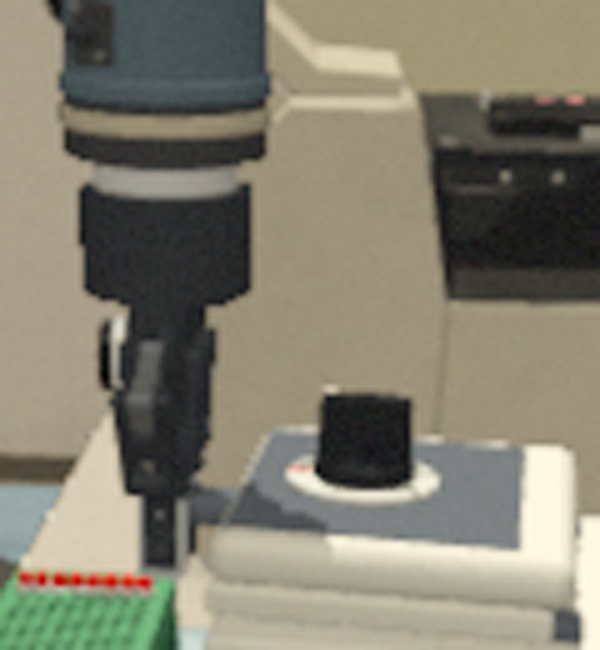

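Call:
arm_command(
  steps=[
    [0, 0, 0.0005, 0, 0, 0, 1],
    [0, 0, 0.001, 0, 0, 0, 1],
    [0, 0, 0.0015, 0, 0, 0, 1],
    [0, 0, 0.002, 0, 0, 0, 1],
    [0, 0, 0.002, 0, 0, 0, 1],
    [0, 0, 0.002, 0, 0, 0, 1],
    [0, 0, 0.002, 0, 0, 0, 1],
    [0, 0, 0.002, 0, 0, 0, 1],
    [0, 0, 0.002, 0, 0, 0, 1],
    [0, 0, 0.002, 0, 0, 0, 1],
  ],
)

```text
t: 55.7
tcp_pos: [451.9, -247.4, 277.9]
tcp_rot: [-0.001, 0.881, 0.473, -0.001]
contact_force: [-5.6, 5.0, 2.7]
grip_width: 0.272
```

Run:
```python
from gf import *
st()
im2=vision.camera("side"); crop("side",im2,(180,80,310,210),4.5,"pics/side42.png")
a=cv2.imread("pics/side_avg.png").astype(int); b=im2[:,:,::-1].astype(int)
# edge shift: compare lid region between initial shut and now via template
g0=cv2.cvtColor(a.astype(np.uint8),cv2.COLOR_BGR2GRAY).astype(np.float32); g1=cv2.cvtColor(b.astype(np.uint8),cv2.COLOR_BGR2GRAY).astype(np.float32)
for box in ((262,185,300,205),(285,160,308,200),(300,200,360,255)):
    x0,y0,x1,y1=box; print(box,cv2.phaseCorrelate(g0[y0:y1,x0:x1],g1[y0:y1,x0:x1]))
```

```text
t 55.7 grasp [ 451.6 -247.2  123.2] yaw 56.43 zdir [-0.0018  0.0013 -1.    ] F [-5.6  5.   2.7] M [0.61 0.36 0.41] w 0.272 j [-0.501  0.304 -0.242  1.027  0.     0.085]
(262, 185, 300, 205) ((0.13343287604123688, -0.470437240995647), 1.0324377538263798)
(285, 160, 308, 200) ((0.15671567292102395, -0.07346012605873042), 0.9533564820885658)
(300, 200, 360, 255) ((0.04104595868452776, -0.04115001228450055), 0.9804088611072964)
```

View pics/side42.png

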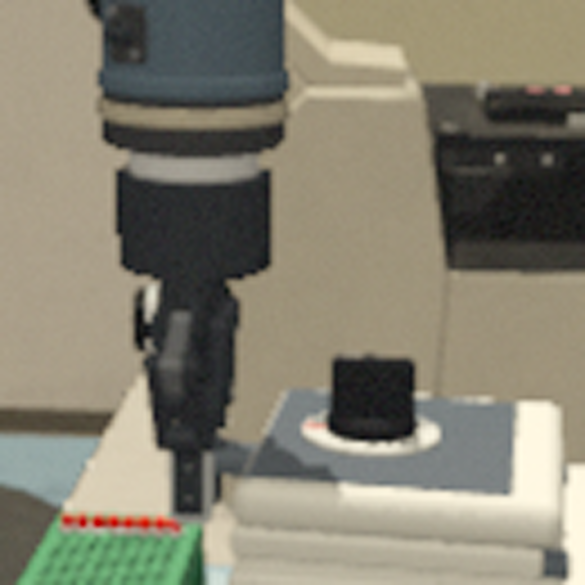

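Call:
arm_command(
  steps=[
    [0, 0, 0.0005, 0, 0, 0, 1],
    [0, 0, 0.001, 0, 0, 0, 1],
    [0, 0, 0.0015, 0, 0, 0, 1],
    [0, 0, 0.002, 0, 0, 0, 1],
    [0, 0, 0.0025, 0, 0, 0, 1],
    [0, 0, 0.003, 0, 0, 0, 1],
    [0, 0, 0.003, 0, 0, 0, 1],
    [0, 0, 0.003, 0, 0, 0, 1],
    [0, 0, 0.003, 0, 0, 0, 1],
    [0, 0, 0.003, 0, 0, 0, 1],
  ],
)

```text
t: 56.58
tcp_pos: [452.0, -247.5, 274.9]
tcp_rot: [-0.001, 0.881, 0.473, -0.0]
contact_force: [-4.8, 5.4, 1.4]
grip_width: 0.266
```

Run:
```python
from gf import *
st()
im2=vision.camera("side"); crop("side",im2,(180,80,310,210),4.5,"pics/side43.png")
a=cv2.imread("pics/side_avg.png"); 
g0=cv2.cvtColor(a,cv2.COLOR_BGR2GRAY).astype(np.float32); g1=cv2.cvtColor(im2,cv2.COLOR_RGB2GRAY).astype(np.float32)
for box in ((262,185,300,205),(285,160,308,200),(300,200,360,255)):
    x0,y0,x1,y1=box; print(box,cv2.phaseCorrelate(g0[y0:y1,x0:x1],g1[y0:y1,x0:x1]))
```

```text
t 56.58 grasp [ 451.7 -247.3  120.2] yaw 56.43 zdir [-0.0015  0.0011 -1.    ] F [-4.8  5.4  1.4] M [0.55 0.3  0.45] w 0.266 j [-0.501  0.306 -0.247  1.02   0.     0.085]
(262, 185, 300, 205) ((0.08062334580414543, 0.0024028563951894455), 1.005658171772957)
(285, 160, 308, 200) ((0.047294762376456134, -0.1300649301635204), 1.008252835770448)
(300, 200, 360, 255) ((-0.006023486123016397, 0.018783773756076982), 0.9962403849760691)
```

View pics/side43.png

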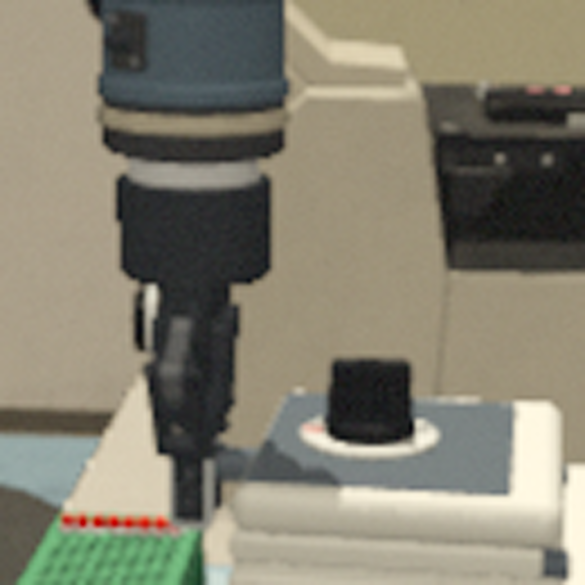

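Call:
arm_command(
  steps=[
    [0, 0, 0.0005, 0, 0, 0, 1],
    [0, 0, 0.001, 0, 0, 0, 1],
    [0, 0, 0.0015, 0, 0, 0, 1],
    [0, 0, 0.002, 0, 0, 0, 1],
    [0, 0, 0.002, 0, 0, 0, 1],
    [0, 0, 0.002, 0, 0, 0, 1],
    [0, 0, 0.002, 0, 0, 0, 1],
    [0, 0, 0.002, 0, 0, 0, 1],
    [0, 0, 0.002, 0, 0, 0, 1],
    [0, 0, 0.002, 0, 0, 0, 1],
  ],
)

```text
t: 57.47
tcp_pos: [451.9, -247.4, 274.3]
tcp_rot: [-0.0, 0.881, 0.473, -0.0]
contact_force: [-13.4, 9.9, 26.2]
grip_width: 0.27
```

Run:
```python
from gf import *
st()
im2=vision.camera("side"); crop("side",im2,(180,80,310,210),4.5,"pics/side44.png")
a=cv2.imread("pics/side_avg.png"); 
g0=cv2.cvtColor(a,cv2.COLOR_BGR2GRAY).astype(np.float32); g1=cv2.cvtColor(im2,cv2.COLOR_RGB2GRAY).astype(np.float32)
for box in ((262,185,300,205),(285,160,308,200),(235,185,300,210),(300,200,360,255)):
    x0,y0,x1,y1=box; print(box,cv2.phaseCorrelate(g0[y0:y1,x0:x1],g1[y0:y1,x0:x1]))
```

```text
t 57.47 grasp [ 451.8 -247.4  119.6] yaw 56.43 zdir [-6.e-04  5.e-04 -1.e+00] F [-13.4   9.9  26.2] M [1.47 1.94 0.47] w 0.27 j [-0.501  0.306 -0.249  1.017  0.     0.085]
(262, 185, 300, 205) ((-0.027031741835148893, 0.13498870849652178), 1.0191056261956692)
(285, 160, 308, 200) ((-0.02180371547409088, -0.0036129957784467592), 0.9996694671610992)
(235, 185, 300, 210) ((-0.003979469931707058, 0.5611282770554489), 0.9093276294072469)
(300, 200, 360, 255) ((0.01877886774061821, 0.009350461999979132), 1.0045516815450457)
```

Call:
arm_command(
  steps=[
    [0, 0, -0.001, 0, 0, 0, 1],
    [0, 0, -0.0015, 0, 0, 0, 1],
    [0, 0, -0.0015, 0, 0, 0, 0.4],
    [0, 0, -0.0015, 0, 0, 0, 0.2],
    [0, 0, -0.0015, 0, 0, 0, 0],
    [0, 0, -0.0015, 0, 0, 0, 0],
    [0, 0, -0.0015, 0, 0, 0, 0],
    [0, 0, -0.01, 0, 0, 0, 0],
    [0, 0, -0.03, 0, 0, 0, 0],
    [0, 0, -0.06, 0, 0, 0, 0],
  ],
)

```text
t: 58.35
tcp_pos: [451.8, -247.5, 332.8]
tcp_rot: [-0.002, 0.881, 0.473, -0.001]
contact_force: [0.6, 0.2, -0.7]
grip_width: 0.503
```

Call:
arm_command(
  steps=[
    [0, 0, -0.03, 0, 0, 0, 0],
    [0, 0, -0.065, 0, 0, 0, 0],
    [0.02, -0.02, -0.1, 0, 0, 0, 0],
    [0.045, -0.05, -0.12, 0, 0, 0, 0],
    [0.065, -0.085, -0.12, 0, 0, 0, 0],
    [0.08, -0.115, -0.12, 0, 0, 0, 0],
    [0.085, -0.135, -0.12, 0, 0, 0, 0],
    [0.085, -0.14, -0.12, 0, 0, 0, 0],
    [0.085, -0.14, -0.12, 0, 0, 0, 0],
    [0.085, -0.14, -0.12, 0, 0, 0, 0],
  ],
)

```text
t: 59.18
tcp_pos: [383.1, -99.9, 453.9]
tcp_rot: [0.0, 0.881, 0.473, 0.0]
contact_force: [-0.2, -0.3, 0.7]
grip_width: 0.505
```

Run:
```python
from gf import *
st()
im=np.mean([vision.camera("top").astype(float) for _ in range(3)],0).astype(np.uint8)
crop("top",im,(130,90,350,300),2.7,"pics/top45.png"); crop("top",im,(180,100,315,240),5,"pics/top45b.png")
im2=np.mean([vision.camera("side").astype(float) for _ in range(3)],0).astype(np.uint8); crop("side",im2,(150,130,370,340),2.8,"pics/side45.png")
a=cv2.imread("pics/side_avg.png"); 
g0=cv2.cvtColor(a,cv2.COLOR_BGR2GRAY).astype(np.float32); g1=cv2.cvtColor(im2,cv2.COLOR_RGB2GRAY).astype(np.float32)
for box in ((262,185,300,205),(285,160,308,200),(215,170,300,210),(300,200,360,255),(286,260,312,300),(170,260,248,328)):
    x0,y0,x1,y1=box; print(box,cv2.phaseCorrelate(g0[y0:y1,x0:x1],g1[y0:y1,x0:x1]))
a=cv2.imread("pics/top_avg.png"); 
g0=cv2.cvtColor(a,cv2.COLOR_BGR2GRAY).astype(np.float32); g1=cv2.cvtColor(im,cv2.COLOR_RGB2GRAY).astype(np.float32)
for box in ((165,122,202,158),(310,202,334,222),(284,248,334,306),(140,200,222,272)):
    x0,y0,x1,y1=box; print("top",box,cv2.phaseCorrelate(g0[y0:y1,x0:x1],g1[y0:y1,x0:x1]))
```

```text
t 59.18 grasp [383.3 -99.9 299.2] yaw 56.41 zdir [ 9.e-04 -4.e-04 -1.e+00] F [-0.2 -0.3  0.7] M [-0.02 -0.02  0.03] w 0.505 j [-0.255 -0.006 -0.157  1.418 -0.     0.331]
(262, 185, 300, 205) ((-0.015644522823613727, 0.11079576700608662), 1.0002282775938511)
(285, 160, 308, 200) ((0.017114936254854385, -0.04155946763273022), 1.0044972569992145)
(215, 170, 300, 210) ((0.13258463196753212, -0.12559660050595767), 0.8843823897838593)
(300, 200, 360, 255) ((0.0334063949147172, 0.03199298301172249), 1.0000974090894064)
(286, 260, 312, 300) ((0.5090619854297067, 0.02494871976659141), 0.9953304217921363)
(170, 260, 248, 328) ((0.18271193830811683, 0.04387374163928115), 0.767811598132054)
top (165, 122, 202, 158) ((-0.08517871583535097, -0.02531873884766611), 0.9758258980181482)
top (310, 202, 334, 222) ((-0.06373595546792465, -0.09230723873243107), 0.9625497164825598)
top (284, 248, 334, 306) ((0.11211897538761306, -0.21367049957913764), 0.7069896887143453)
top (140, 200, 222, 272) ((-0.056282263335937444, -0.09041602684519745), 0.6370519164167805)
```

View pics/top45.png

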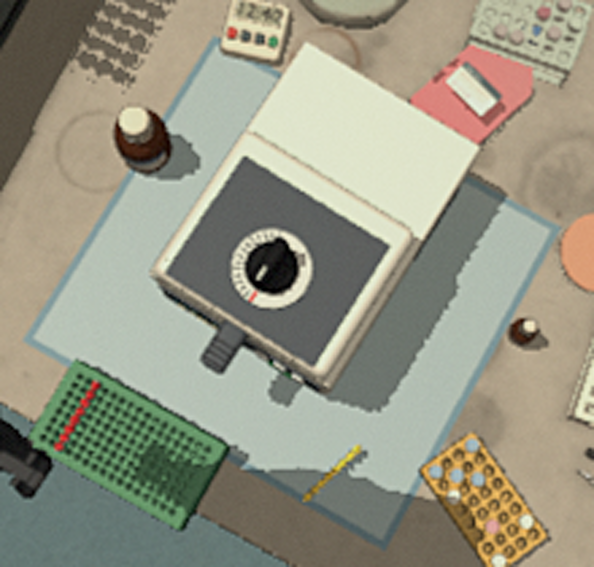

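View pics/top45b.png

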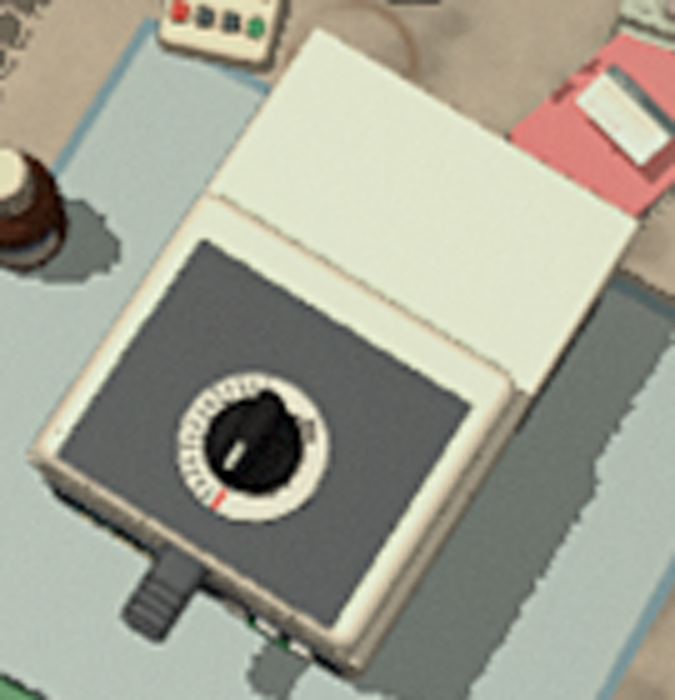

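View pics/side45.png

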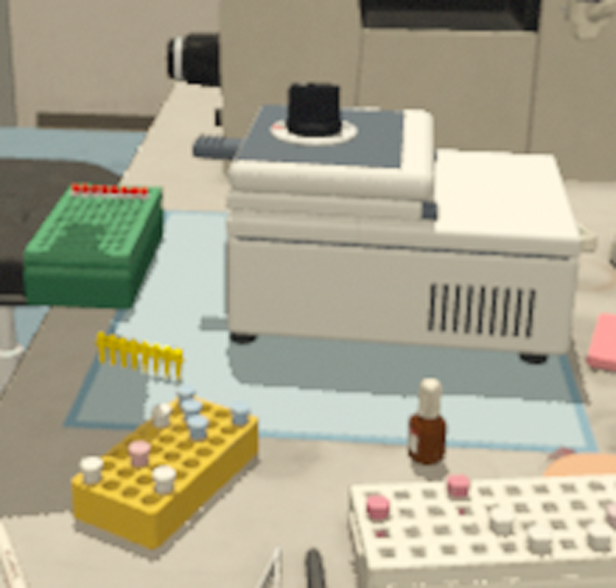

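Run:
```python
from gf import *
im=np.mean([vision.camera("top").astype(float) for _ in range(3)],0)
r=rackfit(im,[49.5],[412,-160,-.531]); print(r)
r2=rackfit(im,[49.5],[400,-150,-.531]); print(r2)
r=min((r,r2),key=lambda q:q[1]); c=r[0]
for x,y in ((45,82),(45,-82),(-45,-82),(-45,82)): print((rk(c[:2],c[2],x,y)+[1.85,-1.55]).round(0))
a=cv2.imread("pics/top_avg.png")
e=np.array([[0,400],[270,556]])/2.7+[130,90]; print(onz("top",e,0).round(0))
crop("top",im.astype(np.uint8),(120,200,240,310),5.5,"pics/top46.png")
im2=np.mean([vision.camera("side").astype(float) for _ in range(3)],0).astype(np.uint8); crop("side",im2,(150,180,220,250),8,"pics/side46.png"); st()
```

```text
(array([ 412.20471708, -163.65670895,   -0.53267263]), np.float64(-11.49328703978368))
(array([ 396.18809043, -154.1126417 ,   -0.53514791]), np.float64(-19.656275127372794))
[ 479. -108.]
[ 395. -249.]
[ 318. -203.]
[401. -62.]
[[ 428.  -32.    0.]
 [ 277. -286.    0.]]
t 59.78 grasp [382.9 -99.7 298.7] yaw 56.4 zdir [-1.e-04  0.e+00 -1.e+00] F [-0.4  0.   0.3] M [ 0.   -0.07 -0.  ] w 0.504 j [-0.255 -0.006 -0.158  1.418  0.     0.332]
```

View pics/top46.png

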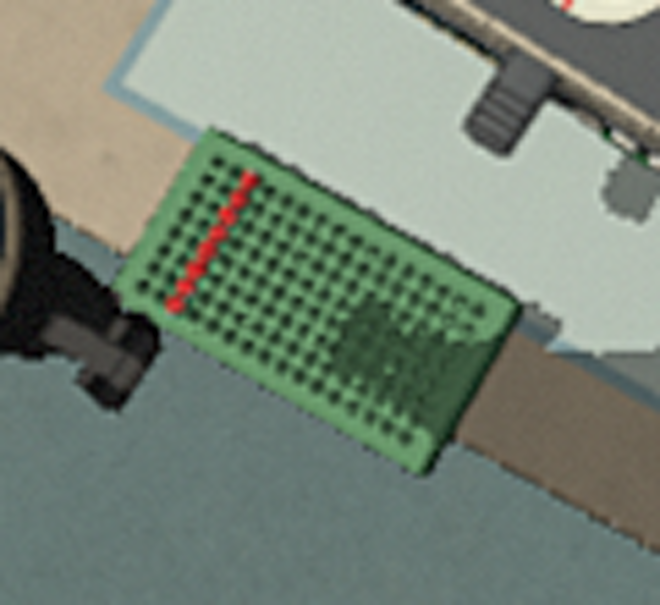

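View pics/side46.png

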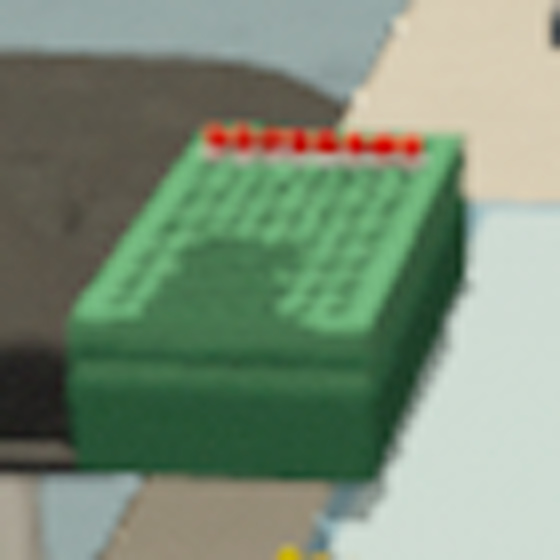

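Run:
```python
from h import *
print(workorder.job_done()); st()
```

```text
the job is handed in; nothing more can be done
None
the job is handed in; nothing more can be done
```

The changeover is complete and handed in at about 60 s of the 210 s allowed; `job_done()` gives no verdict.

**What I did**
- I backed the knob off to its zero stop. The moment rose to about 1.1 Nm against the stop, and the pointer lined up with the red mark.
- I swung the lid up to its stop and let go; it stayed open.
- I moved the red strip into the rack column at 49.5 mm.
- I moved all three blue strips into the block at y = 40.5, 4.5 and -31.5 mm. Each stopped on contact at the seated height with 5–11 N.
- I lowered the lid while holding it all the way and released it only after it stopped at shut (26 N).

**Last checks**
- **Lid:** it matches the picture of the lid shut at the start to within about 0.1 px.
- **Knob:** the pointer is still at the red mark.
- **Strips:** all four looked level and seated before the lid closed, and the red strip still did at the end. The blue strips are under the lid, so I could not see them in the final pictures.
- **Bystanders:** in the top view the bottle and vial match their starting places to about 0.1 px. The microtube block matches to about 0.2 px, though that match was weak because of shadow.
- **Robot:** it was clear of everything at hand-in.

**Checks that disagreed**
- **Rack moved:** it was found about 36 mm nearer the robot after the lid was closed, though the gripper never went near it in that phase. By my estimate its edge overhangs the bench by about 8 mm, with its centre about 37 mm inside the edge. The red strip is still in it, and I left the rack where it was.
- **Vial in the side view:** it showed a 0.5 px shift that the top view did not, which I put down to shadow.

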